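Make up the topping tin: scoop the hazelnuts, pack the pots

ROBOT

A 6-joint arm with a two-finger parallel gripper is mounted at the origin on a cart in front of the work surface, level with it; the furniture and walls round the work are solid. World frame = base frame: x ahead of the robot, y to its left, z up, the work surface at z = 0. Lengths are in m, angles in rad, forces in N, time in s.
With the tool pointing down it reaches from about 0.3 to 0.825 m from the base axis. Payload 5.4 kg.
Tool frame: the origin (TCP) lies on the mounting face of the last link; the fingertips stand 190 mm ahead of it and the grasp point (between the pads) lies 171 mm ahead of it; y points along the fingers, x is the direction in which the jaws open and shut, and the axes are right-handed (so a half turn about y gives the same grasp; the last joint's range is limited). The gripper opens to 92 mm and grips with 3 to 60 N. Pads are 20 mm wide; open, the fingers measure 128 mm over their backs; the gripper's body (75 mm by 189 mm) begins 69 mm behind the grasp point.
Start: joints at [1.105, 0.158, 1.597, -0, 1.386, -0.21], TCP at [0.145, 0.556, 0.405] pointing down, gripper open.
Joint ranges: [-2.91, 2.91], [-0.94, 2.29], [0.18, 2.7], [-1.29, 4.43], [0.17, 2.64], [-3, 3]. Speed limits (rad/s): [2.57, 2.57, 3.14, 3.14, 3.14, 3.14].

INTERFACE

Orientations are given as [roll, pitch, yaw] about the fixed x, y, z axes, in that order (R = Rz(yaw) Ry(pitch) Rx(roll)).
In Python, from rig import env, optics, order gives the robot as it stands.
- The arm moves only by the tool send_rows, never from a script. Its argument "rows" is a list of rows, each an object of numbers: "x", "y", "z": the shift along the tool's x, y, z in units of 25 mm (1.0 is 25 mm); "rx", "ry", "rz": the turn, a rotation vector about the tool's x, y, z in rad. A call has 1 to 10 rows; each row shifts and turns the commanded pose from where the row before left it, along the tool's axes as they then stand; what a row does not reach is not made up. A row lasts 1/10 s, in which the tool goes at most 50 mm and 8.59 degrees, less where a joint would pass 70% of its speed; a pose out of reach is approached as far as the arm can. A call is refused whole if a number of a shift passes 1 or a number of a turn 0.15, either way. A call with a gripper value outside its range is refused whole. "fingers" is the opening, from 0 (shut) to 1 (fully open), set as the call begins (left out, the last holds). The fingers move at their own pace and stop on an object; "newtons" is the grip in N (left out, the last holds). Time passes only in rows, so rows that do not move let the fingers close. It gives the time, the measured TCP pose, the force and the opening at its end, in the units of the state.
- env.get_obs(): the state, without advancing time (a new reading comes with each control period).
- optics.get_image(name): name is "scene" or "top" or "wrist"; returns the picture (420x560x3 uint8, blue, green, red); there is no depth.
- optics.get_calibration(name): a dict with "intrinsics" (3x3 intrinsics, pixels), "rvec" (rotation vector, rad) and "tvec" (3), from world to camera coordinates, as OpenCV has them. Camera axes: x right, y down, z forward; pixel columns grow to the right and rows downward; lengths in m; the calibration is good to about 2 mm. A picture is of the moment at which its call begins: read the wrist's pose just before it. get_calibration takes no time and is no camera call; for the wrist camera it gives the pose at the moment of the call.
- order.sign_off(): hands the job in, once; it reports no verdict.
Trained networks look in the newest picture that a camera, given by its name, has taken for a name from the list of things; names that differ only in an ending like _2 or _b are one class to them, and where a whole thing is asked for, a point or a joint stands for the part that bears it (a point fixed in the world has none). Each returns a list of dicts, best first, with "score" (0 to 1); they miss things now and then, are a little off and sometimes report something else, mostly with a low value. They report only what shows in the picture. A call takes as long as a camera call.
- optics.recognise(camera, name): "point" ([column, row] as shares, 0 to 1, of the picture: columns of its width, rows of its height, amid what is visible of it).
- optics.trace(camera, name): "pixels" (420x560 bool, what is visible of it) and "point" ([column, row] as shares, 0 to 1, of the picture: columns of its width, rows of its height, amid what is visible of it).
The state is a dict: "clock": time; "joints": joint angles; "joint_velocities": joint speeds; "joint_efforts": joint torques, N m; "tool_pos": TCP position; "tool_rot": TCP orientation; "wrist_force": force on the tool from outside, world axes, zero at the start; "ft_torque": the same for the moment, N m; "grip_width": finger opening in m.
Only numpy, scipy, OpenCV 4.12 (cv2) and the standard library are available. Lean on these libraries where they do the work, as an engineer would, in place of code of your own. Each camera call takes 0.05 s, during which the arm holds its last target. There are 200 camera calls.

TASK

Make up the round blue topping tin: stand the open steel pot in its middle and pack all the lidded pots that are there close round it, every pot flat on the tin's floor. Tilt the sorting tray up by its handle until all the hazelnuts have run together in its narrow end (its stiff hinge holds it there), gather them with the scoop and tip every nut into the open pot, never touching the nuts with the gripper. Finish with the tray let down level again and the scoop lying in its white dish as it was, and leave the cup and the creamer pods behind the tin alone.

Things in the scene. Friction and masses are not known exactly. Their poses are not given: they have to be found in the camera images.
- stand: low dark steel stand of the aluminium sorting tray, fixed. Origin on the worktop under the tray; x from the tray's handle to its narrow end, z up. Tray when level, in this frame (mm): floor top z 18, rim z 46, walls 3; inside 124 wide from x -112 to -7, tapering to x 51, then a channel 60 wide to the closed end at x 103, whose wall is raised to z 64 to scoop against.
- tray (a joint): tilt of the tray in rad: 0 level, grows to 0.42 as the handle end is lifted. The hinge axis runs along the stand's y through its point (103, 0, 30) mm, at the narrow far end. The hinge is stiff (1.3 N m: about 7 N at the handle to lift, 3 N to push down) and stays where it is left. Nuts roll down from about 0.15 rad.
- tray_grip (a point): middle of the tray's handle, a round black bar 12 mm thick and 90 mm long along the stand's y, 46 mm out from the tray's near wall; it moves with the tray (262 mm from the hinge axis towards the robot and 16 mm above it when level).
- tray_end (a point): point of the tray 12 mm below its hinge axis: middle of the tray floor's top at the closed narrow end, where the floor meets the end wall; its x axis points along the tray floor to the narrow end, its z square to the floor; it moves with the tray.
- scoop: small flat-bottomed steel scoop with a black handle, 0.12 kg, level in its dish. Origin: middle of the underside of its bowl; x to the open lip, z up. Bowl 72 long (lip x +36, back wall x -36), 52 wide, 26 high, sheet 1.6 mm, ground thin at the lip; the bottom rises slightly to both sides so that nuts gather in the middle; side walls end 14 mm behind the lip. Centre of mass in the bowl.
- scoop_grip (a point): middle of the scoop's handle, a flat-sided bar 14 mm thick across the scoop (its y), 20 high and 84 long, rising slightly to the rear: 92 mm behind and 59 mm above the scoop's origin.
- scoop_lip (a point): middle of the scoop's lip, underside: 36 mm in front of the scoop's origin.
- scoop_dish: shallow white dish for the scoop, fixed, 110 x 84 x 10 mm, wall 4 mm, inner floor at z 4. Origin under its centre; x along its length, the way the scoop's lip points.
- tin: round blue tin, fixed, outer diameter 193, inner diameter 187, 26 mm high, floor 3 mm thick. Origin under its centre. Room for seven pots of 58 mm: one in the middle, six round it at 61.5 mm from the middle, 60 degrees apart, with 3.5 mm between neighbours.
- open_pot: open steel pot without lid, 58 mm diameter, 45 high, inner diameter 53, floor 3 mm, 0.09 kg. Origin under its centre.
- pot_1: closed grey pot with a wooden lid (fixed on), 58 mm diameter, body and lid 34 mm high, on top a wooden knob 15 mm thick from 34 to 52 mm above the pot's underside to take it by; 0.10 kg. Origin under its centre. May be absent.
- pot_2: closed grey pot with a wooden lid (fixed on), 58 mm diameter, body and lid 34 mm high, on top a wooden knob 15 mm thick from 34 to 52 mm above the pot's underside to take it by; 0.10 kg. Origin under its centre. May be absent.
- pot_3: closed grey pot with a wooden lid (fixed on), 58 mm diameter, body and lid 34 mm high, on top a wooden knob 15 mm thick from 34 to 52 mm above the pot's underside to take it by; 0.10 kg. Origin under its centre. May be absent.
- pot_4: closed grey pot with a wooden lid (fixed on), 58 mm diameter, body and lid 34 mm high, on top a wooden knob 15 mm thick from 34 to 52 mm above the pot's underside to take it by; 0.10 kg. Origin under its centre. May be absent.
- pot_5: closed grey pot with a wooden lid (fixed on), 58 mm diameter, body and lid 34 mm high, on top a wooden knob 15 mm thick from 34 to 52 mm above the pot's underside to take it by; 0.10 kg. Origin under its centre. May be absent.
- pot_6: closed grey pot with a wooden lid (fixed on), 58 mm diameter, body and lid 34 mm high, on top a wooden knob 15 mm thick from 34 to 52 mm above the pot's underside to take it by; 0.10 kg. Origin under its centre. May be absent.
- nut_1: brown hazelnut in its shell, smooth ball of 18 mm diameter, 10 g; origin at its centre. Lies in the tray. May be absent.
- nut_2: brown hazelnut in its shell, smooth ball of 18 mm diameter, 10 g; origin at its centre. Lies in the tray. May be absent.
- nut_3: brown hazelnut in its shell, smooth ball of 18 mm diameter, 10 g; origin at its centre. Lies in the tray. May be absent.
- nut_4: brown hazelnut in its shell, smooth ball of 18 mm diameter, 10 g; origin at its centre. Lies in the tray. May be absent.
- nut_5: brown hazelnut in its shell, smooth ball of 18 mm diameter, 10 g; origin at its centre. Lies in the tray. May be absent.
- cup_loose: white ribbed plastic cup standing upside down, 70 mm wide, 60 high, behind the tin; to be left alone. Origin under its centre.
- pod_a: small white creamer pod, about 40 mm wide, 21 high, behind the tin; to be left alone. Origin under its centre.
- pod_b: small white creamer pod, about 40 mm wide, 21 high, behind the tin; to be left alone. Origin under its centre.

How it is judged:
On the way, in this order (a step that is already met when the one before it is completed fails the run):
1. the tray is tilted up and all the nuts have run together in its narrow end (value of joint tray above 0.12 rad and x of each of nut_1, nut_2, nut_3, nut_4, nut_5 in the frame of tray_end above -0.085 m), for 0.2 s.
2. at least one nut is carried in the scoop, lifted clear of the tray (((x of nut_1 in the frame of scoop between -0.04 and 0.04 m and y of nut_1 in the frame of scoop between -0.026 and 0.026 m and z of nut_1 in the frame of scoop between 0.005 and 0.045 m and height (world z) of nut_1 above 0.08 m) or (x of nut_2 in the frame of scoop between -0.04 and 0.04 m and y of nut_2 in the frame of scoop between -0.026 and 0.026 m and z of nut_2 in the frame of scoop between 0.005 and 0.045 m and height (world z) of nut_2 above 0.08 m) or (x of nut_3 in the frame of scoop between -0.04 and 0.04 m and y of nut_3 in the frame of scoop between -0.026 and 0.026 m and z of nut_3 in the frame of scoop between 0.005 and 0.045 m and height (world z) of nut_3 above 0.08 m) or (x of nut_4 in the frame of scoop between -0.04 and 0.04 m and y of nut_4 in the frame of scoop between -0.026 and 0.026 m and z of nut_4 in the frame of scoop between 0.005 and 0.045 m and height (world z) of nut_4 above 0.08 m) or (x of nut_5 in the frame of scoop between -0.04 and 0.04 m and y of nut_5 in the frame of scoop between -0.026 and 0.026 m and z of nut_5 in the frame of scoop between 0.005 and 0.045 m and height (world z) of nut_5 above 0.08 m))), for 0.1 s.
At the end, for the whole second after the job is handed in: All nuts still in the open pot; open pot within 10 mm of the tin's centre, lidded pots within 68 mm, all upright (0.08 rad) on the tin's floor; tray down (below 0.04 rad); scoop level (0.12 rad) in its dish, within 22 mm of its centre and 0.35 rad of its length (horizontal distance between each of nut_1, nut_2, nut_3, nut_4, nut_5 and open_pot below 0.025 m and z of nut_1 in the frame of open_pot between 0.005 and 0.05 m and z of nut_2 in the frame of open_pot between 0.005 and 0.05 m and z of nut_3 in the frame of open_pot between 0.005 and 0.05 m and z of nut_4 in the frame of open_pot between 0.005 and 0.05 m and z of nut_5 in the frame of open_pot between 0.005 and 0.05 m and linear speed of each of nut_1, nut_2, nut_3, nut_4, nut_5 below 0.05 m/s and horizontal distance between open_pot and tin below 0.01 m and z of each of open_pot, pot_1, pot_2, pot_3, pot_4, pot_5, pot_6 in the frame of tin below 0.007 m and angle between each of open_pot, pot_1, pot_2, pot_3, pot_4, pot_5, pot_6's own z axis and vertical below 0.08 rad and linear speed of each of open_pot, pot_1, pot_2, pot_3, pot_4, pot_5, pot_6 below 0.02 m/s and horizontal distance between each of pot_1, pot_2, pot_3, pot_4, pot_5, pot_6 and tin below 0.068 m and value of joint tray below 0.04 rad and horizontal distance between scoop and scoop_dish below 0.022 m and angle between scoop's own z axis and vertical below 0.12 rad and height (world z) of scoop below 0.012 m and angle between the x axis of scoop and the x axis of scoop_dish, either way round below 0.35 rad); the robot touches nothing.
It fails at once if the gripper's fingers touch a nut (contact force between the fingers and nut_1 above 0.3 N or contact force between the fingers and nut_2 above 0.3 N or contact force between the fingers and nut_3 above 0.3 N or contact force between the fingers and nut_4 above 0.3 N or contact force between the fingers and nut_5 above 0.3 N).
It fails at once if the loose ribbed cup or a creamer pod is moved by more than 4 cm (distance of any of cup_loose, pod_a, pod_b from where it was at the start of the episode above 0.04 m).
Of nut_1, nut_2, nut_3, nut_4, nut_5 only 3 to 5 are there at a start; the rules pass over those that are not, and their reading is None.
Of pot_1, pot_2, pot_3, pot_4, pot_5, pot_6 only 4 to 6 are there at a start; the rules pass over those that are not, and their reading is None.
At some moment in a run one of pot_1, pot_2, pot_3, pot_4, pot_5, pot_6 may be knocked a few centimetres aside while the robot is not near it.
It also fails if it takes over 210 s, if anything falls off the work surface, if the arm or the gripper's body presses on something with over 40 N, if the wrist force passes 120 N, or if a joint passes its speed limit or range.

## Working session

There is one attempt and no reset: what is moved stays moved. The work goes in short steps, Python scripts to look and compute and a tool call to move; the robot and the scene stay as the last step left them, time stands still between calls to the robot, and variables do not carry over. Pictures are saved under pics/ and viewed, about 12 in all and at most 16, crops included, and the job is handed in when it is done.

Besides the shell and the picture viewer there is one more tool, called after "Request:" as name([rows], argument=value, ...), one row to a line, values as JSON. send_rows: Moves the arm, as the interface text tells. Its arguments: {"type":"object","properties":{"rows":{"type":"array"},"fingers":{"type":"number"},"newtons":{"type":"number"}},"required":["rows"]}

```bash
ls; mkdir -p pics; cat > h.py <<'E'
import numpy as np, cv2
from rig import env, optics, order
from scipy.spatial.transform import Rotation as R
def ray(cam,uv,z,cal=None):
    c=cal or optics.get_calibration(cam); K=np.array(c["intrinsics"]);Rm=cv2.Rodrigues(np.array(c["rvec"],float))[0];t=np.array(c["tvec"],float).ravel()
    d=Rm.T@np.linalg.inv(K)@np.array([uv[0],uv[1],1.]);o=-Rm.T@t
    return o+d*(z-o[2])/d[2]
def px(s): return np.array(s["point"])*[560,420]
def proj(cam,P,cal=None):
    c=cal or optics.get_calibration(cam)
    return cv2.projectPoints(np.array(P,float).reshape(-1,3),np.array(c["rvec"],float),np.array(c["tvec"],float),np.array(c["intrinsics"]),None)[0].reshape(-1,2)
def snap(cam,fn,crop=None,s=1):
    im=optics.get_image(cam)
    j=im if crop is None else im[crop[1]:crop[3],crop[0]:crop[2]]
    cv2.imwrite("pics/"+fn,cv2.resize(j,None,fx=s,fy=s)); return im
E
python3 - <<'E'
from h import *
print(env.get_obs())
a=snap("scene","s1.png"); b=snap("top","t1.png")
cv2.imwrite("pics/both.png",cv2.resize(np.vstack([a,b]),(800,1200))[:, :])
for c in ("top",):
  cal=optics.get_calibration(c); print(cal)
  for n,z in (("open_pot",.045),("pot_1",.034),("nut_1",.027),("tin",.01),("scoop",.02),("scoop_grip",.063),("scoop_dish",.004),("tray_grip",.046),("stand",.0),("tray",.03),("cup_loose",.06),("pod_a",.02)):
    for s in optics.recognise(c,n): 
      if s["score"]>.3: print(n,round(s["score"],2),px(s).round(1),ray(c,px(s),z).round(4))
E
```

```text
pics
{'clock': 0.0, 'joints': array([ 1.10489502e+00,  1.59030945e-01,  1.59823318e+00, -1.47353453e-05,
        1.38616990e+00, -2.10084345e-01]), 'joint_velocities': array([ 9.66304602e-04,  7.34707642e-05,  1.75648362e-03,  3.79511307e-04,
       -2.52440609e-03, -1.56145839e-03]), 'joint_efforts': array([-8.99375591e-04, -3.85562074e+01, -3.22109699e+01,  7.01692491e-02,
        3.76934570e-02, -1.27459239e-04]), 'tool_pos': array([0.1453818 , 0.55603065, 0.40372828]), 'tool_rot': array([-1.57042648,  0.0018039 ,  1.31498241]), 'wrist_force': array([-0.20816268, -0.78626766, -0.04961562]), 'ft_torque': array([-0.00536272, -0.0280802 ,  0.02039321]), 'grip_width': 0.09178878271997758}
{'intrinsics': array([[466.7387052 ,   0.        , 280.2981022 ],
       [  0.        , 466.7387052 , 209.06067024],
       [  0.        ,   0.        ,   1.        ]]), 'rvec': array([ 2.12915288, -2.16115446,  0.16938527]), 'tvec': array([-0.02613862,  0.57386047,  1.17034708])}
open_pot 0.96 [282.7 258.1] [ 0.4463 -0.0389  0.045 ]
pot_1 0.88 [413.1 204.6] [ 0.5817 -0.3842  0.034 ]
pot_1 0.85 [377.
[... 201 characters left out ...]
23.5 266. ] [ 0.4211 -0.4015  0.034 ]
tin 0.61 [318.9 203.1] [ 0.5932 -0.1387  0.01  ]
tin 0.45 [378.9 200.8] [ 0.5971 -0.2999  0.01  ]
scoop 0.98 [145.7 252.4] [0.4676 0.3184 0.02  ]
scoop_grip 0.56 [147.  252.4] [0.4648 0.303  0.063 ]
scoop_grip 0.32 [423.  263.3] [ 0.4271 -0.3918  0.063 ]
scoop_dish 0.78 [158.4 243.6] [0.4915 0.2898 0.004 ]
tray_grip 0.66 [213.8 208.7] [0.5765 0.1378 0.046 ]
stand 0.7 [217.5 206.1] [0.5906 0.1342 0.    ]
tray 0.73 [214.  210.9] [0.5732 0.1395 0.03  ]
cup_loose 0.98 [280.6 145.6] [ 0.7391 -0.038   0.06  ]
cup_loose 0.31 [213.9 206.4] [0.5803 0.1356 0.06  ]
pod_a 0.74 [370.9 156. ] [ 0.7185 -0.2818  0.02  ]
pod_a 0.47 [334.4 152.5] [ 0.7296 -0.1834  0.02  ]
```

```bash
python3 - <<'E'
import cv2
b=cv2.imread("pics/t1.png")
cv2.imwrite("pics/t1c.png",cv2.resize(b[110:320,80:460],None,fx=2.1,fy=2.1,interpolation=cv2.INTER_CUBIC))
E
```

```text
(no output)
```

View pics/t1c.png

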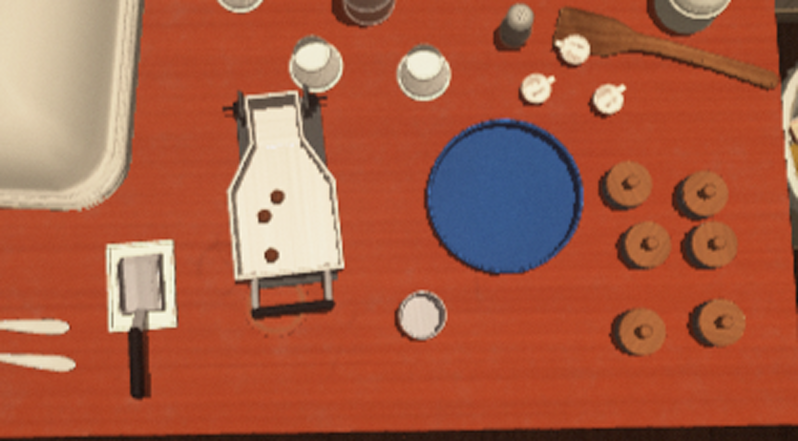

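View pics/s1.png

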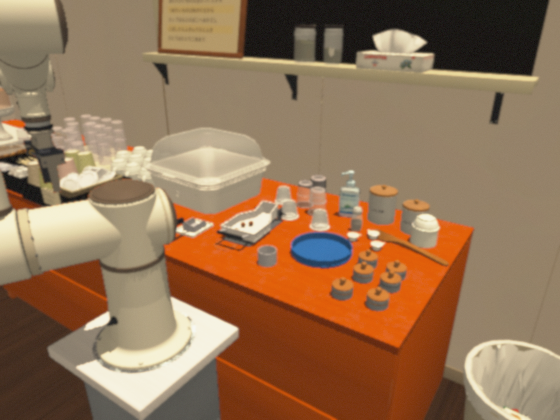

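Request:
send_rows([
  {"ry":0.146},
  {"ry":0.146},
  {"ry":0.146},
  {"ry":0.146},
  {"ry":0.146},
  {"ry":0.146},
  {"ry":0.146},
  {"ry":0.146},
  {"ry":0.146},
])

```text
invalid input
```

Request:
send_rows([
  {"x":0.5,"z":-1},
  {"x":0.5,"z":-1},
  {"x":0.5,"z":-1},
  {"x":0.5,"z":-1},
  {"x":0.5,"z":-1},
  {"x":0.5,"z":-1},
  {"x":0.5,"z":-1},
  {"x":0.5,"z":-1},
  {"x":0.5,"z":-1},
  {"x":0.5,"z":-1},
])

```text
invalid input
```

Request:
send_rows([
  {"x":0.5,"z":-1},
  {"x":0.5,"z":-1},
  {"x":0.5,"z":-1},
  {"x":0.5,"z":-1},
  {"x":0.5,"z":-1},
  {"x":0.5,"z":-1},
  {"x":0.5,"z":-1},
  {"x":0.5,"z":-1},
  {"x":0.5,"z":-1},
  {"x":0.5,"z":-1},
])

```text
invalid input
```

```bash
cat >> h.py <<'E'
def mask(cam,name,i=0):
    r=optics.trace(cam,name); return r
def cen(m):
    c=max(cv2.findContours(m.astype(np.uint8),cv2.RETR_EXTERNAL,cv2.CHAIN_APPROX_NONE)[0],key=cv2.contourArea); return c.reshape(-1,2).astype(float)
def circ(P):
    A=np.c_[2*P[:,:2],np.ones(len(P))]; s=np.linalg.lstsq(A,(P[:,:2]**2).sum(1),rcond=None)[0]
    return s[:2],np.sqrt(s[2]+s[:2]@s[:2])
E
python3 - <<'E'
from h import *
o=env.get_obs(); print(o["clock"],o["tool_pos"],o["tool_rot"])
c=optics.get_calibration("wrist"); Rm=cv2.Rodrigues(np.array(c["rvec"]))[0]; print("camC",-Rm.T@c["tvec"],"axis",Rm[2], c["intrinsics"][0,0])
snap("wrist","w1.png")
for cam in("wrist","top"):
  if cam=="top": optics.get_image("top")
  for n,z in (("open_pot",.045),("tin",.026),("pot_1",.034),("nut_1",.027)):
    for s in optics.trace(cam,n):
      if s["score"]<.4: continue
      P=cen(s["pixels"]); W=np.array([ray(cam,p,z) for p in P]); print(cam,n,round(s["score"],2),px(s).round(),len(P),W.mean(0).round(4),circ(W), W.min(0)[:2].round(3),W.max(0)[:2].round(3))
E
```

```text
0.7 [0.14549188 0.55627085 0.40472012] [-1.57080182e+00 -3.75044243e-05  1.31496049e+00]
camC [0.08295679 0.5741529  0.38385823] axis [ 0.2287503  -0.05980934 -0.9716461 ] 318.95708110513374
top open_pot 0.56 [282. 259.] 63 [ 0.4416 -0.0339  0.045 ] (array([ 0.44116939, -0.03391549]), np.float64(0.027914783197468585)) [ 0.414 -0.063] [ 0.467 -0.004]
top tin 0.78 [319. 202.] 207 [ 0.5897 -0.1397  0.026 ] (array([ 0.59050289, -0.13997906]), np.float64(0.09626685840662398)) [ 0.495 -0.236] [ 0.686 -0.042]
top pot_1 0.97 [413. 206.] 67 [ 0.5869 -0.387   0.034 ] (array([ 0.58705641, -0.38656667]), np.float64(0.0313316102403041)) [ 0.557 -0.419] [ 0.618 -0.355]
top pot_1 0.89 [386. 267.] 65 [ 0.417 -0.3    0.034] (array([ 0.41728025, -0.3000855 ]), np.float64(0.0285052749572697)) [ 0.389 -0.328] [ 0.446 -0.271]
top pot_1 0.8 [376. 198.] 60 [ 0.5999 -0.2931  0.034 ] (array([ 0.60030916, -0.29342561]), np.float64(0.027918043782772732)) [ 0.574 -0.322] [ 0.63  -0.266]
top pot_1 0.59 [428. 266.] 67 [ 0.4272 -0.3975  0.034 ] (array([ 0.42730636, -0.39758422]), np.float64(0.029872190831455814)) [ 0.4   -0.429] [ 0.455 -0.366]
top pot_1 0.56 [418. 229.] 66 [ 0.5227 -0.3946  0.034 ] (array([ 0.52294173, -0.39437552]), np.float64(0.030252798220316374)) [ 0.493 -0.426] [ 0.551 -0.362]
top pot_1 0.55 [387. 227.] 63 [ 0.523  -0.3141  0.034 ] (array([ 0.52320254, -0.31368563]), np.float64(0.02924695635708036)) [ 0.495 -0.344] [ 0.552 -0.283]
```

Request:
send_rows([
  {"x":0,"y":0,"z":0,"rx":0,"ry":0.146,"rz":0},
])

```text
clock: 1.3
tool_pos: [0.1455, 0.5563, 0.4047]
tool_rot: [-1.571, 0.0, 1.166]
wrist_force: [0.3, -0.4, 0.8]
grip_width: 0.0919
```

Request:
send_rows([
  {"ry":0.146},
], fingers=1, newtons=20)

```text
invalid input
```

Request:
send_rows([
  {"x":0,"y":0,"z":0,"rx":0,"ry":0.146,"rz":0},
  {"x":0,"y":0,"z":0,"rx":0,"ry":0.146,"rz":0},
  {"x":0,"y":0,"z":0,"rx":0,"ry":0.146,"rz":0},
  {"x":0,"y":0,"z":0,"rx":0,"ry":0.146,"rz":0},
  {"x":0,"y":0,"z":0,"rx":0,"ry":0.146,"rz":0},
  {"x":0,"y":0,"z":0,"rx":0,"ry":0.146,"rz":0},
  {"x":0,"y":0,"z":0,"rx":0,"ry":0.146,"rz":0},
  {"x":0,"y":0,"z":0,"rx":0,"ry":0.146,"rz":0},
])

```text
clock: 2.1
tool_pos: [0.1455, 0.5563, 0.4047]
tool_rot: [-1.571, 0.0, -0.005]
wrist_force: [0.7, -0.5, -0.4]
grip_width: 0.0915
```

Request:
send_rows([
  {"x":0.5,"y":0,"z":-1,"rx":0,"ry":0,"rz":0},
  {"x":0.5,"y":0,"z":-1,"rx":0,"ry":0,"rz":0},
  {"x":0.5,"y":0,"z":-1,"rx":0,"ry":0,"rz":0},
  {"x":0.5,"y":0,"z":-1,"rx":0,"ry":0,"rz":0},
  {"x":0.5,"y":0,"z":-1,"rx":0,"ry":0,"rz":0},
  {"x":0.5,"y":0,"z":-1,"rx":0,"ry":0,"rz":0},
  {"x":0.5,"y":0,"z":-1,"rx":0,"ry":0,"rz":0},
  {"x":0.5,"y":0,"z":-1,"rx":0,"ry":0,"rz":0},
  {"x":0.5,"y":0,"z":-1,"rx":0,"ry":0,"rz":0},
  {"x":0.5,"y":0,"z":-1,"rx":0,"ry":0,"rz":0},
])

```text
clock: 3.1
tool_pos: [0.271, 0.3054, 0.4049]
tool_rot: [-1.571, -0.001, 0.001]
wrist_force: [-0.1, -0.5, 0.3]
grip_width: 0.092
```

Request:
send_rows([
  {"x":0.5,"y":0,"z":-1,"rx":0,"ry":0,"rz":0},
  {"x":0.5,"y":0,"z":-1,"rx":0,"ry":0,"rz":0},
  {"x":0.5,"y":0,"z":-1,"rx":0,"ry":0,"rz":0},
  {"x":0.5,"y":0,"z":-1,"rx":0,"ry":0,"rz":0},
  {"x":0.5,"y":0,"z":-1,"rx":0,"ry":0,"rz":0},
  {"x":0.5,"y":0,"z":-1,"rx":0,"ry":0,"rz":0},
  {"x":0.5,"y":0,"z":-1,"rx":0,"ry":0,"rz":0},
  {"x":0.5,"y":0,"z":-1,"rx":0,"ry":0,"rz":0},
])

```text
clock: 3.9
tool_pos: [0.3713, 0.1054, 0.4049]
tool_rot: [-1.571, -0.001, 0.001]
wrist_force: [0.2, -0.0, 0.2]
grip_width: 0.092
```

```bash
python3 - <<'E'
from h import *
o=env.get_obs(); print(o["clock"],o["tool_pos"],o["tool_rot"])
c=optics.get_calibration("wrist"); Rm=cv2.Rodrigues(np.array(c["rvec"]))[0]; print("camC",-Rm.T@c["tvec"],"axis",Rm[2], c["intrinsics"][0,0])
snap("wrist","w1.png")
for cam in("wrist",):
  for n,z in (("open_pot",.045),("tin",.026),("nut_1",.027),("tray_grip",.046)):
    for s in optics.trace(cam,n):
      if s["score"]<.4: continue
      P=cen(s["pixels"]); W=np.array([ray(cam,p,z) for p in P]); print(cam,n,round(s["score"],2),px(s).round(),len(P),W.mean(0).round(4),circ(W), W.min(0)[:2].round(3),W.max(0)[:2].round(3))
E
```

```text
3.9 [0.37126518 0.10539995 0.40492294] [-1.57072951e+00 -7.73678241e-04  8.80403879e-04]
camC [0.37220703 0.17232125 0.38405606] axis [ 0.00203847 -0.2353707  -0.97190353] 318.95708110513374
wrist open_pot 0.86 [339. 292.] 114 [ 0.4374 -0.0065  0.045 ] (array([ 0.43756142, -0.00680218]), np.float64(0.021964492456486157)) [ 0.411 -0.019] [0.467 0.013]
wrist tin 0.56 [400. 361.] 159 [ 0.5233 -0.1121  0.026 ] (array([ 0.52430152, -0.11191688]), np.float64(0.03392892654245099)) [ 0.488 -0.134] [ 0.568 -0.08 ]
wrist nut_1 0.75 [487. 159.] 48 [0.5939 0.1483 0.027 ] (array([0.59396101, 0.14839552]), np.float64(0.00937236091395793)) [0.583 0.14 ] [0.605 0.157]
wrist nut_1 0.69 [469. 141.] 49 [0.5699 0.1645 0.027 ] (array([0.57000991, 0.16434512]), np.float64(0.009212252537871841)) [0.56  0.156] [0.58  0.173]
wrist nut_1 0.56 [420. 155.] 42 [0.5202 0.1552 0.027 ] (array([0.52028737, 0.15509947]), np.float64(0.0079930255053147)) [0.513 0.147] [0.529 0.163]
wrist tray_grip 0.6 [468. 168.] 576 [0.5476 0.1383 0.046 ] (array([0.5516104 , 0.13563605]), np.float64(0.09213165550202743)) [0.443 0.066] [0.665 0.208]
```

View pics/w1.png

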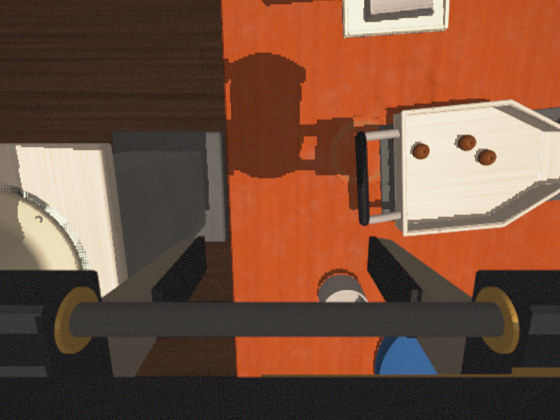

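Request:
send_rows([
  {"x":0.4,"y":0,"z":-1,"rx":0,"ry":0,"rz":0},
  {"x":0.4,"y":0,"z":-1,"rx":0,"ry":0,"rz":0},
  {"x":0.4,"y":0,"z":-1,"rx":0,"ry":0,"rz":0},
  {"x":0.4,"y":0,"z":-1,"rx":0,"ry":0,"rz":0},
  {"x":0.4,"y":0,"z":-1,"rx":0,"ry":0,"rz":0},
  {"x":0.4,"y":0,"z":-1,"rx":0,"ry":0,"rz":0},
  {"x":0.4,"y":0,"z":-1,"rx":0,"ry":0,"rz":0},
])

```text
clock: 4.85
tool_pos: [0.4414, -0.0682, 0.4047]
tool_rot: [-1.57, -0.0, 0.003]
wrist_force: [0.1, 0.4, -0.4]
grip_width: 0.0917
```

Request:
send_rows([
  {"x":0.4,"y":0,"z":-1,"rx":0,"ry":0,"rz":0},
  {"x":0.4,"y":0,"z":-1,"rx":0,"ry":0,"rz":0},
  {"x":0.4,"y":0,"z":-1,"rx":0,"ry":0,"rz":0},
  {"x":0.4,"y":0,"z":-1,"rx":0,"ry":0,"rz":0},
  {"x":0.4,"y":0,"z":-1,"rx":0,"ry":0,"rz":0},
  {"x":0.4,"y":0,"z":-1,"rx":0,"ry":0,"rz":0},
  {"x":0.4,"y":0,"z":-1,"rx":0,"ry":0,"rz":0},
])

```text
clock: 5.55
tool_pos: [0.5122, -0.2429, 0.4046]
tool_rot: [-1.57, 0.0, 0.003]
wrist_force: [0.3, 0.0, -0.0]
grip_width: 0.092
```

```bash
python3 - <<'E'
from h import *
o=env.get_obs(); print(o["clock"],o["tool_pos"],o["tool_rot"])
im=snap("wrist","w2.png")
for cam in("wrist",):
  for n,z in (("open_pot",.045),("tin",.026),("pot_1",.034)):
    for s in optics.trace(cam,n):
      if s["score"]<.4: continue
      P=cen(s["pixels"]); W=np.array([ray(cam,p,z) for p in P]); print(cam,n,round(s["score"],2),px(s).round(),len(P),W.mean(0).round(4),circ(W), W.min(0)[:2].round(3),W.max(0)[:2].round(3))
      if n!="pot_1": cv2.drawContours(im,[P.astype(int)],-1,(0,255,0),1)
t=np.linspace(0,6.28,200)
for c,r,z in(((.5905,-.14),.0965,.026),((.5905,-.14),.0935,.026),((.4412,-.0339),.029,.045)):
  for p in proj("wrist",np.c_[c[0]+r*np.cos(t),c[1]+r*np.sin(t),0*t+z]): cv2.circle(im,tuple(p.astype(int)),0,(255,255,0),-1)
cv2.imwrite("pics/w2o.png",cv2.resize(im,(800,600)))
E
```

```text
5.55 [ 0.51216301 -0.2428748   0.4046204 ] [-1.57032091e+00  6.59008746e-05  2.93727616e-03]
wrist open_pot 0.76 [221.  10.] 126 [ 0.4517 -0.0627  0.045 ] (array([ 0.45173673, -0.06038615]), np.float64(0.018501403735616324)) [ 0.425 -0.076] [ 0.478 -0.055]
wrist tin 0.97 [362.  94.] 539 [ 0.5932 -0.1371  0.026 ] (array([ 0.59302672, -0.14052831]), np.float64(0.0975892527957685)) [ 0.495 -0.238] [ 0.692 -0.046]
wrist pot_1 0.95 [222. 295.] 80 [ 0.436  -0.3646  0.034 ] (array([ 0.435881  , -0.36718466]), np.float64(0.015501930099449808)) [ 0.412 -0.372] [ 0.458 -0.355]
wrist pot_1 0.93 [345. 292.] 105 [ 0.5834 -0.3607  0.034 ] (array([ 0.58380265, -0.36212278]), np.float64(0.02041766015142034)) [ 0.557 -0.372] [ 0.613 -0.344]
wrist pot_1 0.76 [295. 294.] 89 [ 0.5243 -0.3637  0.034 ] (array([ 0.52443783, -0.36608656]), np.float64(0.01726013367574355)) [ 0.5   -0.372] [ 0.549 -0.352]
wrist pot_1 0.59 [359. 232.] 161 [ 0.5988 -0.2881  0.034 ] (array([ 0.59706069, -0.2878914 ]), np.float64(0.027812764945755766)) [ 0.57  -0.322] [ 0.631 -0.258]
wrist pot_1 0.59 [215. 232.] 154 [ 0.4261 -0.2924  0.034 ] (array([ 0.42720724, -0.29313517]), np.float64(0.02596310055260356)) [ 0.395 -0.326] [ 0.453 -0.264]
wrist pot_1 0.59 [296. 252.] 145 [ 0.5256 -0.3081  0.034 ] (array([ 0.52578526, -0.30858787]), np.float64(0.030358892946941614)) [ 0.498 -0.34 ] [ 0.555 -0.276]
```

View pics/w2o.png

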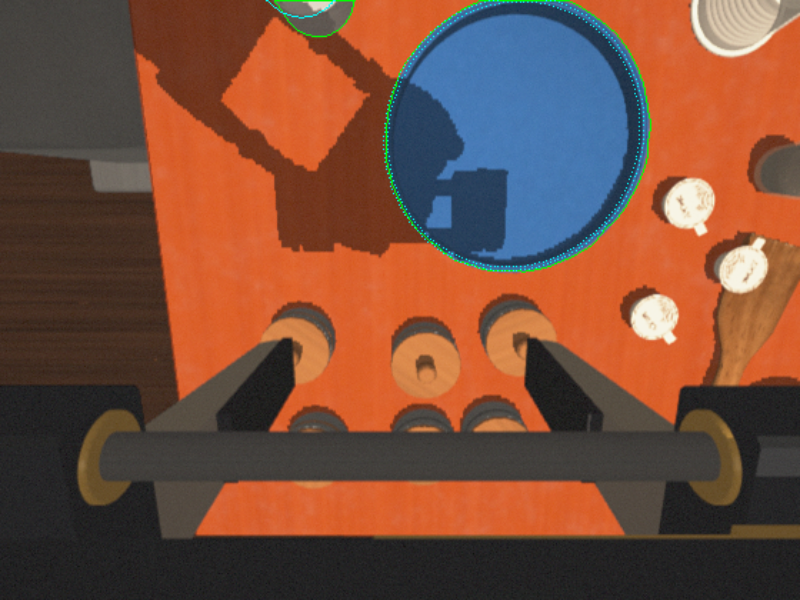

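Request:
send_rows([
  {"x":-0.311,"y":0.5,"z":0.92,"rx":0,"ry":0,"rz":0},
  {"x":-0.311,"y":0.5,"z":0.92,"rx":0,"ry":0,"rz":0},
  {"x":-0.311,"y":0.5,"z":0.92,"rx":0,"ry":0,"rz":0},
  {"x":-0.311,"y":0.5,"z":0.92,"rx":0,"ry":0,"rz":0},
  {"x":-0.311,"y":0.5,"z":0.92,"rx":0,"ry":0,"rz":0},
  {"x":-0.311,"y":0.5,"z":0.92,"rx":0,"ry":0,"rz":0},
  {"x":-0.311,"y":0.5,"z":0.92,"rx":0,"ry":0,"rz":0},
  {"x":-0.311,"y":0.5,"z":0.92,"rx":0,"ry":0,"rz":0},
  {"x":-0.311,"y":0.5,"z":0.92,"rx":0,"ry":0,"rz":0},
])

```text
clock: 6.65
tool_pos: [0.44, -0.0341, 0.2918]
tool_rot: [-1.57, -0.0, 0.003]
wrist_force: [-0.6, -0.4, -1.1]
grip_width: 0.0919
```

```bash
python3 - <<'E'
from h import *
o=env.get_obs(); print(o["clock"],o["tool_pos"],o["tool_rot"])
snap("wrist","w3.png")
E
```

```text
6.65 [ 0.44001156 -0.03405151  0.29182915] [-1.57049788e+00 -1.80625882e-04  2.77260098e-03]
```

View pics/w3.png

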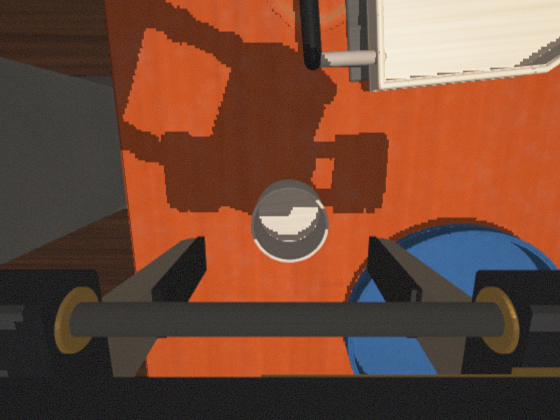

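```bash
python3 - <<'E'
from h import *
for uv in((252,222),(328,222),(290,261),(290,182)): print(ray("wrist",uv,.045).round(4))
for s in optics.trace("wrist","open_pot")[:1]:
  P=cen(s["pixels"]); W=np.array([ray("wrist",p,.045) for p in P]); print(circ(W),W.min(0),W.max(0))
E
```

```text
[ 0.413  -0.0259  0.045 ]
[ 0.4682 -0.0257  0.045 ]
[ 0.4408 -0.0561  0.045 ]
[0.4404 0.0034 0.045 ]
(array([ 0.44116316, -0.02798503]), np.float64(0.029546835444225615)) [ 0.41238566 -0.05848693  0.045     ] [0.46952229 0.00349661 0.045     ]
```

Request:
send_rows([
  {"x":0.04,"y":0.4,"z":0.2,"rx":0,"ry":0,"rz":0},
  {"x":0,"y":0.8,"z":0,"rx":0,"ry":0,"rz":0},
  {"x":0,"y":0.8,"z":0,"rx":0,"ry":0,"rz":0},
  {"x":0,"y":0.8,"z":0,"rx":0,"ry":0,"rz":0},
  {"x":0,"y":0.6,"z":0,"rx":0,"ry":0,"rz":0},
  {"x":0,"y":0.2,"z":0,"rx":0,"ry":0,"rz":0},
])

```text
clock: 7.35
tool_pos: [0.4419, -0.0316, 0.2009]
tool_rot: [-1.57, 0.002, 0.0]
wrist_force: [-0.3, -0.1, 0.3]
grip_width: 0.0918
```

Request:
send_rows([
  {"x":0,"y":0,"z":0,"rx":0,"ry":0,"rz":0},
  {"x":0,"y":0,"z":0,"rx":0,"ry":0,"rz":0},
  {"x":0,"y":0,"z":0,"rx":0,"ry":0,"rz":0},
  {"x":0,"y":0,"z":0,"rx":0,"ry":0,"rz":0},
  {"x":0,"y":0,"z":0,"rx":0,"ry":0,"rz":0},
], fingers=0, newtons=15)

```text
clock: 7.85
tool_pos: [0.4424, -0.0315, 0.2029]
tool_rot: [-1.571, -0.001, 0.001]
wrist_force: [-0.6, -0.1, 2.8]
grip_width: 0.0588
```

Request:
send_rows([
  {"x":0,"y":-0.8,"z":0,"rx":0,"ry":0,"rz":0},
  {"x":0,"y":-0.8,"z":0,"rx":0,"ry":0,"rz":0},
  {"x":0,"y":-0.8,"z":0,"rx":0,"ry":0,"rz":0},
  {"x":0.99,"y":0,"z":-0.75,"rx":0,"ry":0,"rz":0},
  {"x":0.99,"y":0,"z":-0.75,"rx":0,"ry":0,"rz":0},
  {"x":0.99,"y":0,"z":-0.75,"rx":0,"ry":0,"rz":0},
  {"x":0.99,"y":0,"z":-0.75,"rx":0,"ry":0,"rz":0},
  {"x":0.99,"y":0,"z":-0.75,"rx":0,"ry":0,"rz":0},
  {"x":0.99,"y":0,"z":-0.75,"rx":0,"ry":0,"rz":0},
  {"x":0,"y":0,"z":0,"rx":0,"ry":0,"rz":0},
])

```text
clock: 8.85
tool_pos: [0.5926, -0.146, 0.2624]
tool_rot: [-1.572, -0.002, -0.001]
wrist_force: [0.2, 0.4, -0.4]
grip_width: 0.0589
```

```bash
python3 - <<'E'
from h import *
o=env.get_obs(); print(o["clock"],o["tool_pos"],o["tool_rot"])
im=optics.get_image("wrist")
t=np.linspace(0,6.28,300)
for c,r,z in(((.5915,-.14),.0965,.026),((.5915,-.14),.0935,.026)):
  for p in proj("wrist",np.c_[c[0]+r*np.cos(t),c[1]+r*np.sin(t),0*t+z]): cv2.circle(im,tuple(p.astype(int)),0,(0,255,255),-1)
cv2.imwrite("pics/w4.png",im)
zb=o["tool_pos"][2]-.203+.045
for s in optics.trace("wrist","open_pot")[:1]:
  P=cen(s["pixels"]); W=np.array([ray("wrist",p,zb) for p in P]); print(zb,circ(W),W.min(0),W.max(0))
for s in optics.trace("wrist","tin")[:1]:
  P=cen(s["pixels"]); W=np.array([ray("wrist",p,.026) for p in P]); print(circ(W),W.min(0),W.max(0))
E
```

```text
8.85 [ 0.59259293 -0.14596855  0.26239474] [-1.57224905e+00 -2.33332543e-03 -5.94341932e-04]
0.10439473984836946 (array([ 0.59166377, -0.13395396]), np.float64(0.026139004263471242)) [ 0.56328064 -0.15310089  0.10439474] [ 0.61983512 -0.10671606  0.10439474]
(array([ 0.58946892, -0.1186043 ]), np.float64(0.08099316964421673)) [ 0.492121   -0.17942934  0.026     ] [ 0.68727336 -0.03916858  0.026     ]
```

View pics/w4.png

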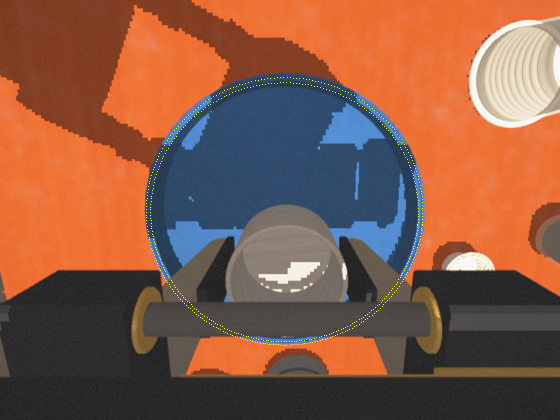

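Request:
send_rows([
  {"x":-0.06,"y":0.6,"z":0.08,"rx":0,"ry":0,"rz":0},
  {"x":0,"y":0.6,"z":0,"rx":0,"ry":0,"rz":0},
  {"x":0,"y":0.6,"z":0,"rx":0,"ry":0,"rz":0},
  {"x":0,"y":0.3,"z":0,"rx":0,"ry":0,"rz":0},
  {"x":0,"y":0.1,"z":0,"rx":0,"ry":0,"rz":0},
  {"x":0,"y":0,"z":0,"rx":0,"ry":0,"rz":0},
])

```text
clock: 9.6
tool_pos: [0.5892, -0.1417, 0.2067]
tool_rot: [-1.571, 0.0, 0.001]
wrist_force: [-0.3, 0.0, -0.6]
grip_width: 0.0591
```

Request:
send_rows([
  {"x":0,"y":0,"z":0,"rx":0,"ry":0,"rz":0},
  {"x":0,"y":0,"z":0,"rx":0,"ry":0,"rz":0},
  {"x":0,"y":0,"z":0,"rx":0,"ry":0,"rz":0},
  {"x":0,"y":-0.1,"z":0,"rx":0,"ry":-0.15,"rz":0},
  {"x":0,"y":0,"z":0,"rx":0,"ry":-0.15,"rz":0},
  {"x":0,"y":0,"z":0,"rx":0,"ry":-0.15,"rz":0},
  {"x":0,"y":0,"z":0,"rx":0,"ry":-0.15,"rz":0},
  {"x":0,"y":0,"z":0,"rx":0,"ry":-0.15,"rz":0},
], fingers=1)

```text
clock: 10.4
tool_pos: [0.5893, -0.1419, 0.21]
tool_rot: [-1.571, -0.0, 0.757]
wrist_force: [0.5, 0.1, -0.1]
grip_width: 0.0918
```

Request:
send_rows([
  {"x":0,"y":0,"z":0,"rx":0,"ry":-0.15,"rz":0},
  {"x":0,"y":0,"z":0,"rx":0,"ry":-0.15,"rz":0},
  {"x":0,"y":0,"z":0,"rx":0,"ry":-0.15,"rz":0},
  {"x":0,"y":0,"z":0,"rx":0,"ry":-0.15,"rz":0},
  {"x":0,"y":0,"z":0,"rx":0,"ry":-0.15,"rz":0},
  {"x":0,"y":0,"z":0,"rx":0,"ry":-0.07,"rz":0},
  {"x":0,"y":0,"z":0,"rx":0,"ry":0,"rz":0},
])

```text
clock: 11.1
tool_pos: [0.5893, -0.1419, 0.21]
tool_rot: [-1.571, 0.0, 1.571]
wrist_force: [-0.1, 0.4, -1.0]
grip_width: 0.0919
```

Request:
send_rows([
  {"x":0.05,"y":0,"z":0,"rx":0,"ry":0,"rz":0},
  {"x":0,"y":0,"z":0,"rx":0,"ry":0,"rz":0},
  {"x":0,"y":0,"z":0,"rx":0,"ry":0,"rz":0},
  {"x":0,"y":0,"z":0,"rx":0,"ry":0,"rz":0},
  {"x":0,"y":0,"z":0,"rx":0,"ry":0,"rz":0},
  {"x":0,"y":0,"z":-0.08,"rx":0,"ry":0,"rz":0},
  {"x":0,"y":0,"z":0,"rx":0,"ry":0,"rz":0},
], fingers=0, newtons=8)

```text
clock: 11.8
tool_pos: [0.5914, -0.1405, 0.2097]
tool_rot: [-1.571, 0.0, 1.571]
wrist_force: [0.2, 0.6, 1.0]
grip_width: 0.0585
```

Request:
send_rows([
  {"x":0,"y":0,"z":0,"rx":0,"ry":0,"rz":0},
  {"x":0,"y":0,"z":0,"rx":0,"ry":0,"rz":0},
  {"x":0,"y":0,"z":0,"rx":0,"ry":0,"rz":0},
  {"x":0,"y":-1,"z":0,"rx":0,"ry":0,"rz":0},
  {"x":0,"y":-1,"z":0,"rx":0,"ry":0,"rz":0},
  {"x":0,"y":-1,"z":0,"rx":0,"ry":0,"rz":0},
  {"x":0,"y":-1,"z":0.5,"rx":0,"ry":0,"rz":0},
  {"x":0,"y":-1,"z":1,"rx":0,"ry":0,"rz":0},
  {"x":0,"y":-1,"z":1,"rx":0,"ry":0,"rz":0},
], fingers=1)

```text
clock: 12.7
tool_pos: [0.528, -0.1404, 0.3606]
tool_rot: [-1.571, 0.0, 1.571]
wrist_force: [-0.0, 0.3, 0.6]
grip_width: 0.0923
```

```bash
python3 - <<'E'
from h import *
o=env.get_obs(); print(o["clock"],o["tool_pos"],o["tool_rot"])
im=optics.get_image("wrist")
cv2.imwrite("pics/w5.png",im)
for n,z in (("open_pot",.048),("tin",.026),("tray_grip",.046),("nut_1",.027),("scoop",.03),("scoop_grip",.063),("scoop_dish",.01)):
  for s in optics.trace("wrist",n)[:3]:
    P=cen(s["pixels"]); W=np.array([ray("wrist",p,z) for p in P]); print(n,s["score"],circ(W),W.min(0)[:2],W.max(0)[:2])
E
```

```text
12.7 [ 0.52799545 -0.14044366  0.36062336] [-1.57088741e+00  7.93441563e-05  1.57135237e+00]
open_pot 0.85 (array([ 0.58912662, -0.14058294]), np.float64(0.03186753505082166)) [ 0.55268268 -0.17007989] [ 0.62269079 -0.11207312]
tin 0.86 (array([ 0.57843744, -0.14083689]), np.float64(0.08705328698381928)) [ 0.49429934 -0.23569566] [ 0.64304882 -0.04696167]
tray_grip 0.64 (array([0.52946971, 0.0883454 ]), np.float64(0.055469087937810725)) [0.4506851  0.04418048] [0.5962504  0.12680128]
nut_1 0.73 (array([ 0.52535666, -0.30989869]), np.float64(0.0331138379033283)) [ 0.49477986 -0.34608684] [ 0.55649391 -0.27382892]
nut_1 0.64 (array([0.59375236, 0.14113164]), np.float64(0.006899116631650571)) [0.58594207 0.1345928 ] [0.60158885 0.14682714]
nut_1 0.37 (array([0.53233563, 0.10167443]), np.float64(0.06028340220341193)) [0.45018291 0.05596932] [0.60158552 0.14368063]
```

View pics/w5.png

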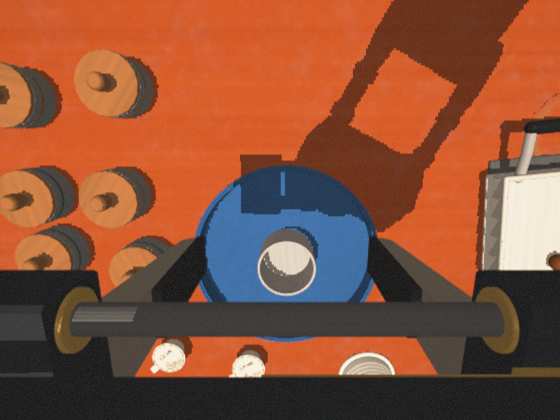

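```bash
cat >> h.py <<'E'
import json,os
def wcal(tool_pos,tool_rot):
    K,Rct,tct=[np.array(v) for v in json.load(open("wc.json"))]
    Rt=R.from_euler("xyz",tool_rot).as_matrix(); Rcw=Rct@Rt.T; t=tct-Rcw@np.array(tool_pos)
    return dict(intrinsics=K,rvec=cv2.Rodrigues(Rcw)[0].ravel(),tvec=t)
E
python3 - <<'E'
from h import *
o=env.get_obs(); c=optics.get_calibration("wrist")
Rt=R.from_euler("xyz",o["tool_rot"]).as_matrix(); Rcw=cv2.Rodrigues(np.array(c["rvec"]))[0]
json.dump([c["intrinsics"].tolist(),(Rcw@Rt).tolist(),(np.array(c["tvec"]).ravel()+Rcw@o["tool_pos"]).tolist()],open("wc.json","w"))
w1=wcal([0.37126518,0.10539995,0.40492294],[-1.57072951e+00,-7.73678241e-04,8.80403879e-04])
for uv,z in (((362,135),.046),((365,222),.046),((404,113),.046),((404.,234),.046),((410,119),.018),((409,230),.018),((512,102),.046),((505,224),.046)): print("w1",uv,ray("wrist",uv,z,w1).round(4))
for uv,z in (((200.5,259.5),.046),((238.6,254.8),.046),((191.5,242.9),.046),((243.6,238),.046),((196.7,155),.064),((222,154.5),.064)): print("top",uv,ray("top",uv,z).round(4))
# scoop in top
im=cv2.imread("pics/t1.png")
for n in("scoop","scoop_dish","scoop_grip","tray_grip"):
  for s in optics.trace("top",n)[:2]:
    r=cv2.minAreaRect(cen(s["pixels"]).astype(np.float32)); z={"scoop":.03,"scoop_dish":.01}.get(n,.05)
    print(n,round(s["score"],2),[ray("top",p,z)[:2].round(4).tolist() for p in cv2.boxPoints(r)])
E
```

```text
w1 (362, 135) [0.4507 0.1685 0.046 ]
w1 (365, 222) [0.4592 0.0753 0.046 ]
w1 (404, 113) [0.4921 0.1902 0.046 ]
w1 (404.0, 234) [0.5034 0.0615 0.046 ]
w1 (410, 119) [0.5092 0.1855 0.018 ]
w1 (409, 230) [0.5197 0.0576 0.018 ]
w1 (512, 102) [0.6    0.2009 0.046 ]
w1 (505, 224) [0.6137 0.0731 0.046 ]
top (200.5, 259.5) [0.4458 0.1709 0.046 ]
top (238.6, 254.8) [0.4563 0.0737 0.046 ]
top (191.5, 242.9) [0.4886 0.1944 0.046 ]
top (243.6, 238) [0.4992 0.0608 0.046 ]
top (196.7, 155) [0.7157 0.1807 0.064 ]
top (222, 154.5) [0.7161 0.1149 0.064 ]
scoop 0.84 [[0.5199, 0.3464], [0.5232, 0.2878], [0.3503, 0.2713], [0.3472, 0.3286]]
scoop_dish 0.63 [[0.5377, 0.3677], [0.5429, 0.2787], [0.4322, 0.2684], [0.4273, 0.3562]]
scoop_grip 0.74 [[0.5209, 0.3389], [0.5201, 0.28], [0.3485, 0.2758], [0.3494, 0.3335]]
tray_grip 0.73 [[0.716, 0.2233], [0.7303, 0.0817], [0.4513, 0.0519], [0.4382, 0.1888]]
```

Request:
send_rows([
  {"x":0,"y":0,"z":0,"rx":0,"ry":0.147,"rz":0},
  {"x":0,"y":0,"z":0,"rx":0,"ry":0.147,"rz":0},
  {"x":0,"y":0,"z":0,"rx":0,"ry":0.147,"rz":0},
  {"x":0,"y":0,"z":0,"rx":0,"ry":0.147,"rz":0},
  {"x":0,"y":0,"z":0,"rx":0,"ry":0.147,"rz":0},
  {"x":0,"y":0,"z":0,"rx":0,"ry":0.147,"rz":0},
  {"x":0,"y":0,"z":0,"rx":0,"ry":0.147,"rz":0},
  {"x":0,"y":0,"z":0,"rx":0,"ry":0.147,"rz":0},
  {"x":0,"y":0,"z":0,"rx":0,"ry":0.147,"rz":0},
  {"x":0,"y":0,"z":0,"rx":0,"ry":0.147,"rz":0},
], fingers=0.35)

```text
clock: 14.3
tool_pos: [0.5288, -0.1405, 0.3594]
tool_rot: [-1.571, 0.0, 0.095]
wrist_force: [-0.6, 0.3, 0.3]
grip_width: 0.032
```

Request:
send_rows([
  {"x":-0.19,"y":0.24,"z":1,"rx":0,"ry":0,"rz":0},
  {"x":-0.19,"y":0.24,"z":1,"rx":0,"ry":0,"rz":0},
  {"x":-0.19,"y":0.24,"z":1,"rx":0,"ry":0,"rz":0},
  {"x":-0.19,"y":0.24,"z":1,"rx":0,"ry":0,"rz":0},
  {"x":-0.19,"y":0.24,"z":1,"rx":0,"ry":0,"rz":0},
  {"x":-0.19,"y":0.24,"z":1,"rx":0,"ry":0,"rz":0},
  {"x":-0.19,"y":0.24,"z":1,"rx":0,"ry":0,"rz":0},
  {"x":-0.19,"y":0.24,"z":1,"rx":0,"ry":0,"rz":0},
  {"x":-0.19,"y":0.24,"z":1,"rx":0,"ry":0,"rz":0},
  {"x":-0.19,"y":0.24,"z":1,"rx":0,"ry":0,"rz":0},
])

```text
clock: 15.3
tool_pos: [0.456, 0.1044, 0.2994]
tool_rot: [-1.571, -0.0, 0.101]
wrist_force: [0.1, -0.3, -0.2]
grip_width: 0.032
```

```bash
python3 - <<'E'
from h import *
o=env.get_obs(); print(o["clock"],o["tool_pos"],o["tool_rot"])
im=snap("wrist","w6.png")
for p in proj("wrist",[[.4545,.1217,.046],[.4585,.0768,.046],[.4500,.1665,.046]]): cv2.circle(im,tuple(p.astype(int)),2,(0,255,255),-1)
cv2.imwrite("pics/w6.png",im)
E
```

```text
15.3 [0.45595995 0.10437253 0.29941752] [-1.57079081e+00 -3.52463091e-05  1.00972176e-01]
```

View pics/w6.png

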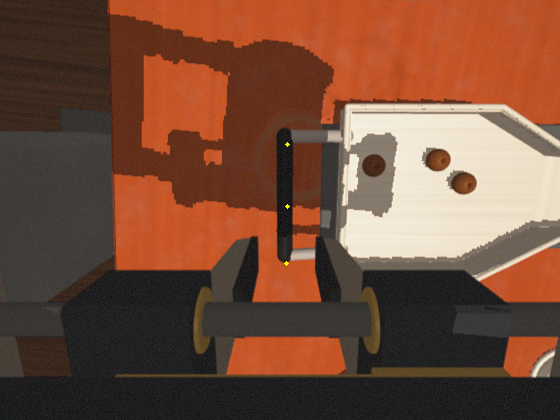

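Request:
send_rows([
  {"x":-0.03,"y":0.3,"z":0.9,"rx":0,"ry":0,"rz":0},
  {"x":0,"y":0.8,"z":0,"rx":0,"ry":0,"rz":0},
  {"x":0,"y":0.8,"z":0,"rx":0,"ry":0,"rz":0},
  {"x":0,"y":0.8,"z":0,"rx":0,"ry":0,"rz":0},
  {"x":0,"y":0.6,"z":0,"rx":0,"ry":0,"rz":0},
  {"x":0,"y":0,"z":0,"rx":0,"ry":0,"rz":0},
])

```text
clock: 15.95
tool_pos: [0.4523, 0.1254, 0.2152]
tool_rot: [-1.571, 0.005, 0.101]
wrist_force: [-0.2, -0.4, 0.6]
grip_width: 0.0321
```

Request:
send_rows([
  {"x":0,"y":0,"z":0,"rx":0,"ry":0,"rz":0},
  {"x":0,"y":0,"z":0,"rx":0,"ry":0,"rz":0},
  {"x":0,"y":0,"z":0,"rx":0,"ry":0,"rz":0},
  {"x":0,"y":0,"z":0,"rx":0,"ry":0,"rz":0},
], fingers=0, newtons=30)

```text
clock: 16.35
tool_pos: [0.4528, 0.1256, 0.2179]
tool_rot: [-1.571, 0.002, 0.101]
wrist_force: [-4.9, -1.3, 5.4]
grip_width: 0.0105
```

Request:
send_rows([
  {"x":0.02,"y":-0.29,"z":0,"rx":0,"ry":0,"rz":0},
  {"x":0.03,"y":-0.29,"z":0,"rx":0,"ry":0,"rz":0},
  {"x":0.03,"y":-0.29,"z":0,"rx":0,"ry":0,"rz":0},
  {"x":0.04,"y":-0.29,"z":0,"rx":0,"ry":0,"rz":0},
  {"x":0,"y":0,"z":0,"rx":0,"ry":0,"rz":0},
])

```text
clock: 16.85
tool_pos: [0.456, 0.126, 0.2474]
tool_rot: [-1.571, 0.002, 0.101]
wrist_force: [-7.2, -2.9, 3.8]
grip_width: 0.0108
```

Request:
send_rows([
  {"x":0.05,"y":-0.29,"z":0,"rx":0,"ry":0,"rz":0},
  {"x":0.06,"y":-0.29,"z":0,"rx":0,"ry":0,"rz":0},
  {"x":0.07,"y":-0.29,"z":0,"rx":0,"ry":0,"rz":0},
  {"x":0.07,"y":-0.29,"z":0,"rx":0,"ry":0,"rz":0},
  {"x":0.08,"y":-0.29,"z":0,"rx":0,"ry":0,"rz":0},
  {"x":0.09,"y":-0.29,"z":0,"rx":0,"ry":0,"rz":0},
  {"x":0,"y":0,"z":0,"rx":0,"ry":0,"rz":0},
])

```text
clock: 17.55
tool_pos: [0.467, 0.1271, 0.2914]
tool_rot: [-1.571, 0.0, 0.101]
wrist_force: [-6.7, -3.3, 3.3]
grip_width: 0.0111
```

```bash
python3 - <<'E'
from h import *
o=env.get_obs(); print(o["clock"],o["tool_pos"],o["tool_rot"])
snap("wrist","w7.png")
for s in optics.recognise("wrist","nut_1"): print(round(s["score"],2),px(s), ray("wrist",px(s),.03))
E
```

```text
17.55 [0.46699619 0.12706119 0.2913971 ] [-1.57112463e+00  1.48206227e-04  1.01207912e-01]
```

View pics/w7.png

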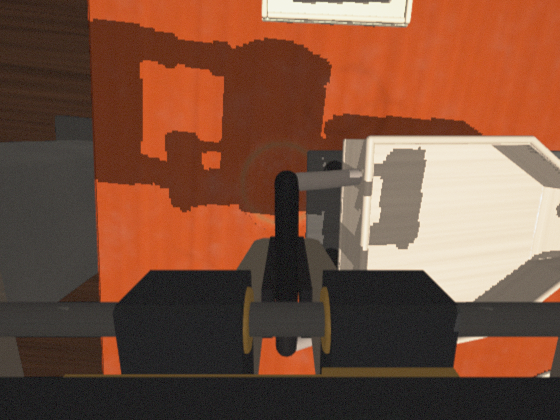

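Request:
send_rows([
  {"x":0,"y":0,"z":0,"rx":0,"ry":0,"rz":0},
  {"x":0,"y":0,"z":0,"rx":0,"ry":0,"rz":0},
  {"x":0,"y":0,"z":0,"rx":0,"ry":0,"rz":0},
  {"x":0,"y":-0.5,"z":0,"rx":0,"ry":0,"rz":0},
  {"x":0,"y":-1,"z":0,"rx":0,"ry":0,"rz":0},
  {"x":0,"y":-1,"z":0,"rx":0,"ry":0,"rz":0},
  {"x":0,"y":-0.5,"z":0,"rx":0,"ry":0.146,"rz":0},
  {"x":0,"y":0,"z":0,"rx":0,"ry":0.143,"rz":0},
  {"x":0,"y":0,"z":0,"rx":0,"ry":0.143,"rz":0},
  {"x":0,"y":0,"z":0,"rx":0,"ry":0.143,"rz":0},
], fingers=0.35)

```text
clock: 18.65
tool_pos: [0.467, 0.1272, 0.3663]
tool_rot: [-1.569, -0.002, -0.48]
wrist_force: [-0.8, 0.1, 0.2]
grip_width: 0.0321
```

Request:
send_rows([
  {"x":0,"y":0,"z":0,"rx":0,"ry":0.143,"rz":0},
  {"x":0,"y":0,"z":0,"rx":0,"ry":0.143,"rz":0},
  {"x":0,"y":0,"z":0,"rx":0,"ry":0.143,"rz":0},
  {"x":0,"y":0,"z":0,"rx":0,"ry":0.143,"rz":0},
  {"x":0,"y":0,"z":0,"rx":0,"ry":0.143,"rz":0},
  {"x":0,"y":0,"z":0,"rx":0,"ry":0.143,"rz":0},
  {"x":0,"y":0,"z":0,"rx":0,"ry":0.143,"rz":0},
], fingers=0.5)

```text
clock: 19.35
tool_pos: [0.467, 0.1272, 0.3661]
tool_rot: [-1.569, 0.0, -1.481]
wrist_force: [-0.4, 0.8, 0.9]
grip_width: 0.0456
```

Request:
send_rows([
  {"x":-0.94,"y":0,"z":-0.28,"rx":0,"ry":0,"rz":0},
  {"x":-0.94,"y":0,"z":-0.28,"rx":0,"ry":0,"rz":0},
  {"x":-0.94,"y":0,"z":-0.28,"rx":0,"ry":0,"rz":0},
  {"x":-0.94,"y":0,"z":-0.28,"rx":0,"ry":0,"rz":0},
  {"x":-0.94,"y":0,"z":-0.28,"rx":0,"ry":0,"rz":0},
  {"x":-0.94,"y":0,"z":-0.28,"rx":0,"ry":0,"rz":0},
  {"x":-0.94,"y":0,"z":-0.28,"rx":0,"ry":0,"rz":0},
  {"x":-0.94,"y":0,"z":-0.28,"rx":0,"ry":0,"rz":0},
])

```text
clock: 20.15
tool_pos: [0.3927, 0.3099, 0.3661]
tool_rot: [-1.569, 0.001, -1.475]
wrist_force: [-0.0, -0.5, 0.4]
grip_width: 0.0461
```

```bash
python3 - <<'E'
from h import *
o=env.get_obs(); print(o["clock"],o["tool_pos"],o["tool_rot"])
w=snap("wrist","w8.png"); t=optics.get_image("top")
for s in optics.recognise("top","nut_1"): print(round(s["score"],2),px(s), ray("top",px(s),.03))
c=cv2.resize(t[130:290,120:280],(420,420),interpolation=cv2.INTER_CUBIC)
cv2.imwrite("pics/w8.png",cv2.resize(np.hstack([w,c]),(800,343)))
E
```

```text
20.15 [0.39271011 0.30994496 0.36614644] [-1.56871179e+00  1.06005958e-03 -1.47501748e+00]
```

View pics/w8.png

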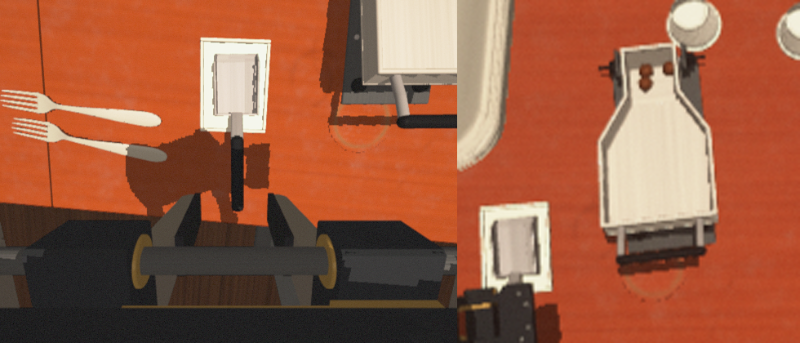

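```bash
python3 - <<'E'
from h import *
im=optics.get_image("wrist")
for n,z in(("scoop_dish",.01),("scoop",.03)):
  s=optics.trace("wrist",n)[0]; r=cv2.minAreaRect(cen(s["pixels"]).astype(np.float32)); print(n,s["score"],[ray("wrist",p,z)[:2].round(4).tolist() for p in cv2.boxPoints(r)])
g=im.max(2); 
for row in(172,185,200,215,230,245,255):
  d=np.where(g[row,250:330]<45)[0]+250; print(row,d.min() if len(d) else None,d.max() if len(d) else None, ray("wrist",((d.min()+d.max())/2,row),.063).round(4) if len(d) else "")
col=g[:,290]; d=np.where(col<45)[0]; print(d[:5],d)
E
```

```text
scoop_dish 0.6 [[0.4301, 0.359], [0.5394, 0.3632], [0.5454, 0.2808], [0.4365, 0.2697]]
scoop 0.93 [[0.5195, 0.345], [0.5255, 0.2934], [0.3383, 0.2669], [0.3313, 0.3262]]
172 283 296 [0.428  0.3098 0.063 ]
185 283 296 [0.4165 0.3087 0.063 ]
200 283 296 [0.403  0.3074 0.063 ]
215 283 296 [0.3891 0.3061 0.063 ]
230 283 296 [0.375  0.3047 0.063 ]
245 284 329 [0.3619 0.2875 0.063 ]
255 284 329 [0.3521 0.2864 0.063 ]
[167 168 169 171 183] [167 168 169 171 183 184 185 186 187 188 189 190 191 192 193 194 195 196
 197 198 199 200 201 202 203 204 205 206 207 208 209 210 211 212 213 214
 215 216 217 218 219 220 221 222 223 224 225 226 227 228 229 230 231 232
 233 234 235 236 237 238 239 240 241 242 243 244 245 246 247 248 249 250
 251 252 253 254 255 256 257 336 378 379 380 381 382 383 384 385 386 387
 388 389 390 391 392 393 394 395 396 397 398 399 400 401 402 403 404 405
 406 407 408 409 410 411 412 413 414 415 416 417 418 419]
```

Request:
send_rows([
  {"x":0.14,"y":0.8,"z":0,"rx":0,"ry":0,"rz":0},
  {"x":0,"y":0.9,"z":0,"rx":0,"ry":0,"rz":0},
  {"x":0,"y":0.9,"z":0,"rx":0,"ry":0,"rz":0},
  {"x":0,"y":0.9,"z":0,"rx":0,"ry":0,"rz":0},
  {"x":0,"y":0.9,"z":0,"rx":0,"ry":0,"rz":0},
  {"x":0,"y":0.6,"z":0,"rx":0,"ry":0,"rz":0},
  {"x":0,"y":0.28,"z":0,"rx":0,"ry":0,"rz":0},
  {"x":0,"y":0,"z":0,"rx":0,"ry":0,"rz":0},
])

```text
clock: 21.25
tool_pos: [0.3934, 0.3046, 0.2321]
tool_rot: [-1.572, -0.001, -1.476]
wrist_force: [-0.8, -0.1, 0.4]
grip_width: 0.0459
```

Request:
send_rows([
  {"x":0,"y":0,"z":0,"rx":0,"ry":0,"rz":0},
  {"x":0,"y":0,"z":0,"rx":0,"ry":0,"rz":0},
  {"x":0,"y":0,"z":0,"rx":0,"ry":0,"rz":0},
  {"x":0,"y":0,"z":0,"rx":0,"ry":0,"rz":0},
  {"x":0,"y":0,"z":0,"rx":0,"ry":0,"rz":0},
], fingers=0, newtons=60)

```text
clock: 21.75
tool_pos: [0.3934, 0.3054, 0.2331]
tool_rot: [-1.57, 0.0, -1.475]
wrist_force: [-0.2, 0.0, 1.8]
grip_width: 0.0135
```

Request:
send_rows([
  {"x":0,"y":-0.5,"z":0,"rx":0,"ry":0,"rz":0},
  {"x":0,"y":-1,"z":0,"rx":0,"ry":0,"rz":0},
  {"x":0,"y":-1,"z":0,"rx":0,"ry":0,"rz":0},
  {"x":0,"y":-1,"z":0,"rx":0,"ry":0,"rz":0},
  {"x":0,"y":-1,"z":0,"rx":0,"ry":0,"rz":0},
  {"x":0,"y":-1,"z":0,"rx":0,"ry":0,"rz":0},
  {"x":0,"y":0,"z":0,"rx":0,"ry":0,"rz":0},
])

```text
clock: 22.45
tool_pos: [0.3942, 0.3059, 0.3746]
tool_rot: [-1.563, 0.003, -1.475]
wrist_force: [1.3, 0.0, -0.8]
grip_width: 0.0136
```

```bash
python3 - <<'E'
from h import *
o=env.get_obs(); print(o["clock"],o["tool_pos"],o["tool_rot"],o["grip_width"],o["wrist_force"])
w=snap("wrist","w9.png"); s=optics.get_image("scene")
cv2.imwrite("pics/w9.png",cv2.resize(np.hstack([w,cv2.resize(s[150:290,100:287],(560,420))]),(800,300)))
E
```

```text
22.45 [0.39416565 0.30586566 0.37459398] [-1.56319216  0.00257855 -1.47479557] 0.013645773677653135 [ 1.30435243  0.03210223 -0.79662246]
```

View pics/w9.png

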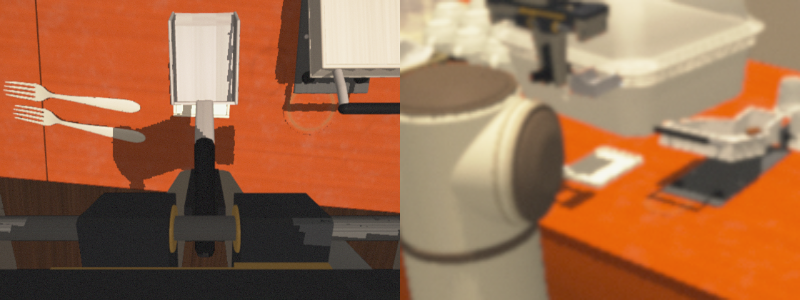

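```bash
python3 - <<'E'
from h import *
o=env.get_obs(); im=cv2.imread("pics/w9.png")
g=optics.get_image("wrist"); 
s=optics.trace("wrist","scoop")[0]["pixels"]
ys=np.where(s.any(1))[0]; print("rows",ys.min(),ys.max())
for r in (ys.min(),ys.min()+2,ys.min()+4,ys.min()+10,60,100,140):
  xs=np.where(s[r])[0]; print(r,xs.min(),xs.max(), ray("wrist",(xs.min(),r),.1455).round(4),ray("wrist",(xs.max(),r),.1455).round(4))
Rt=R.from_euler("xyz",o["tool_rot"]).as_matrix()
for r in (ys.min(),):
  xs=np.where(s[r])[0]; p=ray("wrist",((xs.min()+xs.max())/2,r),.1455); print("lip in tool",Rt.T@(p-o["tool_pos"]))
cv2.imwrite("pics/w9b.png",g[0:160,200:380])
E
```

```text
rows 16 360
16 241 330 [0.5209 0.3441 0.1455] [0.5257 0.2939 0.1455]
18 240 331 [0.5198 0.3446 0.1455] [0.5248 0.2932 0.1455]
20 239 332 [0.5188 0.3451 0.1455] [0.5238 0.2925 0.1455]
26 236 335 [0.5155 0.3467 0.1455] [0.5209 0.2904 0.1455]
60 235 335 [0.4976 0.3462 0.1455] [0.5031 0.288  0.1455]
100 238 334 [0.4756 0.3431 0.1455] [0.4811 0.2857 0.1455]
140 239 332 [0.4522 0.3411 0.1455] [0.4577 0.2839 0.1455]
lip in tool [-0.00111844  0.22479344  0.13079821]
```

Request:
send_rows([
  {"x":0.84,"y":-0.13,"z":0.92,"rx":0,"ry":0,"rz":0},
  {"x":0.84,"y":-0.13,"z":0.92,"rx":0,"ry":0,"rz":0},
  {"x":0.84,"y":-0.13,"z":0.92,"rx":0,"ry":0,"rz":0},
  {"x":0.84,"y":-0.13,"z":0.92,"rx":0,"ry":0,"rz":0},
  {"x":0.84,"y":-0.13,"z":0.92,"rx":0,"ry":0,"rz":0},
  {"x":0.84,"y":-0.13,"z":0.92,"rx":0,"ry":0,"rz":0},
  {"x":0.84,"y":-0.13,"z":0.92,"rx":0,"ry":0,"rz":0},
  {"x":0.84,"y":-0.13,"z":0.92,"rx":0,"ry":0,"rz":0},
  {"x":0.84,"y":-0.13,"z":0.92,"rx":0,"ry":0,"rz":0},
  {"x":0,"y":0,"z":0,"rx":0,"ry":0,"rz":0},
])

```text
clock: 23.65
tool_pos: [0.6193, 0.1344, 0.3975]
tool_rot: [-1.572, -0.001, -1.478]
wrist_force: [-0.1, -0.2, -0.9]
grip_width: 0.0136
```

Request:
send_rows([
  {"x":0,"y":0,"z":0,"rx":-0.1,"ry":0,"rz":0},
  {"x":0,"y":0,"z":0,"rx":-0.1,"ry":0,"rz":0},
  {"x":0,"y":0,"z":0,"rx":-0.1,"ry":0,"rz":0},
  {"x":0,"y":0,"z":0,"rx":0,"ry":0,"rz":0},
])

```text
clock: 24.05
tool_pos: [0.6172, 0.1375, 0.397]
tool_rot: [-1.876, 0.0, -1.475]
wrist_force: [-0.7, 0.5, -2.1]
grip_width: 0.0135
```

```bash
cat >> h.py <<'E'
LIP=np.array([0,.2291,.131])
def lipw(o): return np.array(o["tool_pos"])+R.from_euler("xyz",o["tool_rot"]).as_matrix()@LIP
E
python3 - <<'E'
from h import *
o=env.get_obs(); print(o["clock"],o["tool_pos"],o["tool_rot"],"lip",lipw(o))
im=snap("wrist","w10.png")
H=np.array([.714,.148,.03]);ps=.10;t=.285
ex=np.array([np.cos(ps),np.sin(ps),0]);ey=np.array([-np.sin(ps),np.cos(ps),0]);ez=np.array([0,0,1])
u=np.cos(t)*ex-np.sin(t)*ez;n=np.sin(t)*ex+np.cos(t)*ez;E=H-.012*n
pts=[E+a*u+b*n+c*ey for a,b,c in((0,0,.03),(0,0,-.03),(0,.046,.03),(0,.046,-.03),(-.052,.028,.03),(-.052,.028,-.03),(-.052,0,.03),(-.052,0,-.03),(-.11,.028,.062),(-.11,.028,-.062))]
for p in proj("wrist",pts): cv2.circle(im,tuple(p.astype(int)),2,(255,0,255),-1)
cv2.circle(im,tuple(proj("wrist",[lipw(o)])[0].astype(int)),2,(0,255,0),-1)
cv2.imwrite("pics/w10.png",cv2.resize(im,(800,600),interpolation=cv2.INTER_CUBIC))
E
```

```text
24.05 [0.61716995 0.137476   0.39699432] [-1.87552200e+00  3.69423228e-04 -1.47458697e+00] lip [0.67312829 0.14297209 0.13914501]
```

View pics/w10.png

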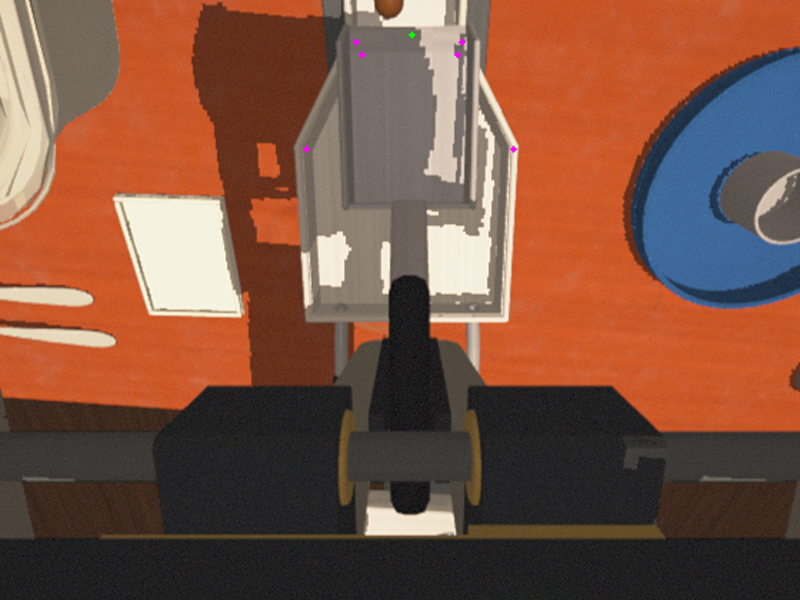

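```bash
cat >> h.py <<'E'
H=np.array([.714,.148,.03]);PS=.10
ex=np.array([np.cos(PS),np.sin(PS),0]);ey=np.array([-np.sin(PS),np.cos(PS),0]);ez=np.array([0,0,1.])
def trayf(t): 
    u=np.cos(t)*ex-np.sin(t)*ez;n=np.sin(t)*ex+np.cos(t)*ez; return H-.012*n,u,n
def planlip(wps,o=None,yaw=PS-np.pi/2):
    """wps: (lip world xyz, pitch lip-down, rows). prints rows in tool units"""
    o=o or env.get_obs(); p=np.array(o["tool_pos"]);Q=R.from_euler("xyz",o["tool_rot"])
    for L,pit,k in wps:
        Qt=R.from_euler("xyz",[-np.pi/2-pit,0,yaw])
        for i in range(k):
            rv=(Q.inv()*Qt).as_rotvec()/(k-i); Qn=Q*R.from_rotvec(rv)
            lip=p+Q.apply(LIP); ln=lip+(np.array(L)-lip)/(k-i)
            pn=ln-Qn.apply(LIP); d=Q.inv().apply(pn-p)/.025
            print(dict(zip(("x","y","z","rx","ry","rz"),[*d.round(2),*rv.round(3)]))); p=pn;Q=Qn
        print("-- tcp",p.round(4),"lip",ln.round(4))
E
python3 - <<'E'
from h import *
E,u,n=trayf(.285)
for uv in((207.3,169.2),(208.2,162.7),(218.9,162.2)):
  p=ray("top",uv,.035); d=p-E; print(p.round(3),"a",(d@u).round(3),"c",(d@ey).round(3))
planlip([(E-.062*u+.015*n,.31,6),(E-.062*u+.003*n,.31,3)])
E
```

```text
[0.685 0.157 0.035] a -0.029 c 0.012
[0.702 0.155 0.035] a -0.012 c 0.008
[0.703 0.127 0.035] a -0.014 c -0.02
{'x': np.float64(-0.0), 'y': np.float64(0.6), 'z': np.float64(0.07), 'rx': np.float64(-0.001), 'ry': np.float64(-0.001), 'rz': np.float64(-0.0)}
{'x': np.float64(-0.0), 'y': np.float64(0.6), 'z': np.float64(0.07), 'rx': np.float64(-0.001), 'ry': np.float64(-0.001), 'rz': np.float64(-0.0)}
{'x': np.float64(-0.01), 'y': np.float64(0.6), 'z': np.float64(0.07), 'rx': np.float64(-0.001), 'ry': np.float64(-0.001), 'rz': np.float64(-0.0)}
{'x': np.float64(-0.01), 'y': np.float64(0.6), 'z': np.float64(0.08), 'rx': np.float64(-0.001), 'ry': np.float64(-0.001), 'rz': np.float64(-0.0)}
{'x': np.float64(-0.01), 'y': np.float64(0.6), 'z': np.float64(0.08), 'rx': np.float64(-0.001), 'ry': np.float64(-0.001), 'rz': np.float64(-0.0)}
{'x': np.float64(-0.01), 'y': np.float64(0.6), 'z': np.float64(0.08), 'rx': np.float64(-0.001), 'ry': np.float64(-0.001), 'rz': np.float64(-0.0)}
-- tcp [0.601  0.1367 0.3085] lip [0.6556 0.1421 0.0503]
{'x': np.float64(0.0), 'y': np.float64(0.16), 'z': np.float64(0.0), 'rx': np.float64(-0.0), 'ry': np.float64(-0.0), 'rz': np.float64(0.0)}
{'x': np.float64(0.0), 'y': np.float64(0.16), 'z': np.float64(0.0), 'rx': np.float64(-0.0), 'ry': np.float64(-0.0), 'rz': np.float64(0.0)}
{'x': np.float64(-0.0), 'y': np.float64(0.16), 'z': np.float64(0.0), 'rx': np.float64(0.0), 'ry': np.float64(-0.0), 'rz': np.float64(0.0)}
-- tcp [0.5977 0.1363 0.2969] lip [0.6523 0.1418 0.0388]
```

Request:
send_rows([
  {"x":0,"y":0.6,"z":0.07,"rx":0,"ry":0,"rz":0},
  {"x":0,"y":0.6,"z":0.07,"rx":0,"ry":0,"rz":0},
  {"x":0,"y":0.6,"z":0.07,"rx":0,"ry":0,"rz":0},
  {"x":0,"y":0.6,"z":0.07,"rx":-0.005,"ry":0,"rz":0},
  {"x":0,"y":0.6,"z":0.08,"rx":0,"ry":0,"rz":0},
  {"x":0,"y":0.6,"z":0.08,"rx":0,"ry":0,"rz":0},
  {"x":0,"y":0,"z":0,"rx":0,"ry":0,"rz":0},
])

```text
clock: 24.8
tool_pos: [0.6001, 0.1354, 0.3071]
tool_rot: [-1.881, 0.0, -1.475]
wrist_force: [0.0, -0.0, -1.4]
grip_width: 0.0135
```

Request:
send_rows([
  {"x":0,"y":0.2,"z":0,"rx":0,"ry":0,"rz":0},
  {"x":0,"y":0.15,"z":0,"rx":0,"ry":0,"rz":0},
  {"x":0,"y":0.1,"z":0,"rx":0,"ry":0,"rz":0},
  {"x":0,"y":0,"z":0,"rx":0,"ry":0,"rz":0},
])

```text
clock: 25.2
tool_pos: [0.5978, 0.1351, 0.2995]
tool_rot: [-1.876, -0.0, -1.475]
wrist_force: [0.8, -0.6, -0.0]
grip_width: 0.0135
```

```bash
python3 - <<'E'
from h import *
o=env.get_obs(); print(o["clock"],o["tool_pos"],o["tool_rot"],"lip",lipw(o),o["wrist_force"],o["ft_torque"])
E,u,n=trayf(.285); d=lipw(o)-E; print("lip a,b,c",d@u,d@n,d@ey)
im=snap("wrist","w11.png"); top=optics.get_image("top")
cv2.imwrite("pics/w11.png",np.hstack([cv2.resize(im[0:300,130:430],(400,400)),cv2.resize(top[130:230,170:270],(400,400),interpolation=cv2.INTER_CUBIC)]))
planlip([(E-.001*u-.001*n,.31,9)])
E
```

```text
25.2 [0.59784925 0.1351408  0.29952286] [-1.87571660e+00 -1.02782486e-05 -1.47500110e+00] lip [0.65376928 0.14051146 0.04166259] [ 0.84302507 -0.59927401 -0.01320647] [-0.00988751  0.02769677  0.03884754]
lip a,b,c -0.06150881749986539 0.006132231893531003 -0.0014380913085254355
{'x': np.float64(-0.01), 'y': np.float64(0.03), 'z': np.float64(0.27), 'rx': np.float64(-0.001), 'ry': np.float64(-0.0), 'rz': np.float64(-0.0)}
{'x': np.float64(-0.01), 'y': np.float64(0.02), 'z': np.float64(0.27), 'rx': np.float64(-0.001), 'ry': np.float64(-0.0), 'rz': np.float64(-0.0)}
{'x': np.float64(-0.01), 'y': np.float64(0.02), 'z': np.float64(0.27), 'rx': np.float64(-0.001), 'ry': np.float64(-0.0), 'rz': np.float64(-0.0)}
{'x': np.float64(-0.01), 'y': np.float64(0.02), 'z': np.float64(0.27), 'rx': np.float64(-0.001), 'ry': np.float64(-0.0), 'rz': np.float64(-0.0)}
{'x': np.float64(-0.01), 'y': np.float64(0.02), 'z': np.float64(0.27), 'rx': np.float64(-0.001), 'ry': np.float64(-0.0), 'rz': np.float64(-0.0)}
{'x': np.float64(-0.01), 'y': np.float64(0.02), 'z': np.float64(0.27), 'rx': np.float64(-0.001), 'ry': np.float64(-0.0), 'rz': np.float64(-0.0)}
{'x': np.float64(-0.01), 'y': np.float64(0.02), 'z': np.float64(0.27), 'rx': np.float64(-0.001), 'ry': np.float64(-0.0), 'rz': np.float64(-0.0)}
{'x': np.float64(-0.01), 'y': np.float64(0.02), 'z': np.float64(0.27), 'rx': np.float64(-0.001), 'ry': np.float64(-0.0), 'rz': np.float64(-0.0)}
{'x': np.float64(-0.01), 'y': np.float64(0.02), 'z': np.float64(0.27), 'rx': np.float64(-0.001), 'ry': np.float64(-0.0), 'rz': np.float64(-0.0)}
-- tcp [0.6548 0.1421 0.2759] lip [0.7094 0.1475 0.0178]
```

View pics/w11.png

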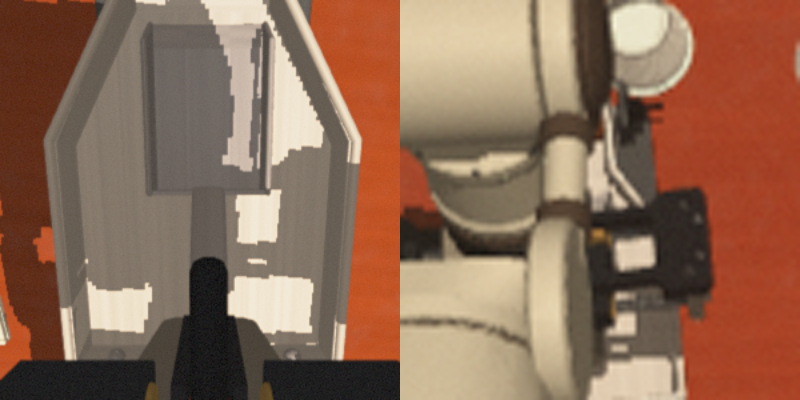

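Request:
send_rows([
  {"x":-0.06,"y":0.1,"z":0,"rx":0,"ry":0,"rz":0},
  {"x":0,"y":0.08,"z":0,"rx":0,"ry":0,"rz":0},
  {"x":0,"y":0,"z":0,"rx":0,"ry":0,"rz":0},
])

```text
clock: 25.6
tool_pos: [0.5962, 0.1366, 0.2948]
tool_rot: [-1.876, 0.0, -1.475]
wrist_force: [-0.2, 0.0, -1.4]
grip_width: 0.0133
```

Request:
send_rows([
  {"x":0,"y":0.06,"z":0,"rx":0,"ry":0,"rz":0},
  {"x":0,"y":0,"z":0,"rx":0,"ry":0,"rz":0},
])

```text
clock: 25.8
tool_pos: [0.5959, 0.1364, 0.2936]
tool_rot: [-1.876, -0.0, -1.475]
wrist_force: [0.5, 0.2, -0.4]
grip_width: 0.0136
```

Request:
send_rows([
  {"x":0,"y":0.06,"z":0,"rx":0,"ry":0,"rz":0},
  {"x":0,"y":0,"z":0,"rx":0,"ry":0,"rz":0},
])

```text
clock: 26.0
tool_pos: [0.5957, 0.1364, 0.2928]
tool_rot: [-1.875, -0.0, -1.475]
wrist_force: [-0.2, -0.5, 2.1]
grip_width: 0.0137
```

Request:
send_rows([
  {"x":0,"y":0.03,"z":0.2,"rx":0,"ry":0,"rz":0},
  {"x":0,"y":0,"z":0.25,"rx":0,"ry":0,"rz":0},
  {"x":0,"y":0,"z":0.25,"rx":0,"ry":0,"rz":0},
  {"x":0,"y":0,"z":0.25,"rx":0,"ry":0,"rz":0},
])

```text
clock: 26.4
tool_pos: [0.6187, 0.1386, 0.285]
tool_rot: [-1.875, -0.0, -1.475]
wrist_force: [-2.1, -0.0, 6.6]
grip_width: 0.0134
```

Request:
send_rows([
  {"x":0,"y":0,"z":0.25,"rx":0,"ry":0,"rz":0},
  {"x":0,"y":0,"z":0.25,"rx":0,"ry":0,"rz":0},
  {"x":0,"y":0,"z":0.25,"rx":0,"ry":0,"rz":0},
  {"x":0,"y":0,"z":0.25,"rx":0,"ry":0,"rz":0},
])

```text
clock: 26.8
tool_pos: [0.6425, 0.1409, 0.2778]
tool_rot: [-1.875, -0.0, -1.475]
wrist_force: [-1.2, -1.0, 7.8]
grip_width: 0.0132
```

```bash
python3 - <<'E'
from h import *
o=env.get_obs(); print(o["clock"],o["tool_pos"],o["tool_rot"],"lip",lipw(o),o["wrist_force"],o["ft_torque"])
E,u,n=trayf(.285); d=lipw(o)-E; print("lip a,b,c",d@u,d@n,d@ey)
im=snap("wrist","w12.png",(130,0,430,300),1.6)
E
```

```text
26.8 [0.64251074 0.14087746 0.27777695] [-1.87454851e+00 -1.35291376e-04 -1.47501648e+00] lip [0.69873372 0.14624397 0.01998248] [-1.1749182  -0.97831635  7.75039807] [0.03125853 0.11169158 0.0217934 ]
lip a,b,c -0.011929009432205399 -0.0019335043070704727 -0.00022316835809422814
```

View pics/w12.png

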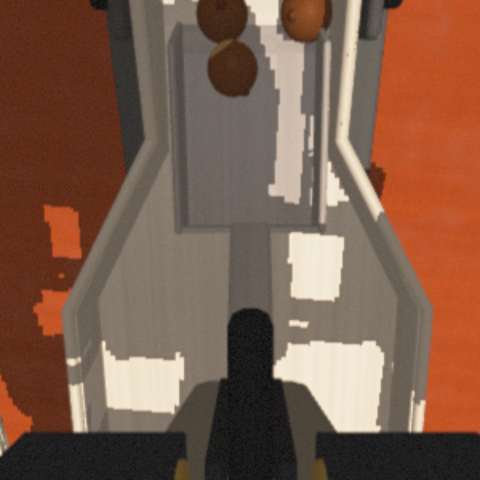

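Request:
send_rows([
  {"x":0,"y":-0.02,"z":0.2,"rx":0,"ry":0,"rz":0},
  {"x":0,"y":0,"z":0.15,"rx":0,"ry":0,"rz":0},
  {"x":0,"y":0,"z":0,"rx":0,"ry":0,"rz":0},
])

```text
clock: 27.15
tool_pos: [0.6511, 0.1417, 0.2753]
tool_rot: [-1.874, -0.0, -1.475]
wrist_force: [0.4, -0.3, 4.9]
grip_width: 0.0138
```

Request:
send_rows([
  {"x":0,"y":0,"z":0.12,"rx":0,"ry":0,"rz":0},
  {"x":0,"y":0,"z":0,"rx":0,"ry":0,"rz":0},
])

```text
clock: 27.35
tool_pos: [0.6529, 0.142, 0.2752]
tool_rot: [-1.879, -0.0, -1.475]
wrist_force: [-7.9, -0.1, 10.9]
grip_width: 0.0134
```

```bash
python3 - <<'E'
from h import *
o=env.get_obs(); print(o["clock"],o["tool_pos"],o["tool_rot"],"lip",lipw(o),o["wrist_force"],o["ft_torque"])
E,u,n=trayf(.285); d=lipw(o)-E; print("lip a,b,c",d@u,d@n,d@ey)
im=snap("wrist","w13.png",(130,0,430,200),1.6)
E
```

```text
27.35 [0.65292395 0.14200281 0.27516821] [-1.87898577e+00 -1.35977792e-04 -1.47484437e+00] lip [0.70800684 0.14726915 0.01712567] [-7.86133548 -0.09234837 10.89574496] [-0.1284521   1.22924822 -0.00877155]
lip a,b,c -0.0021729773607169142 -0.0020521193272521336 -0.00012888363070584404
```

View pics/w13.png

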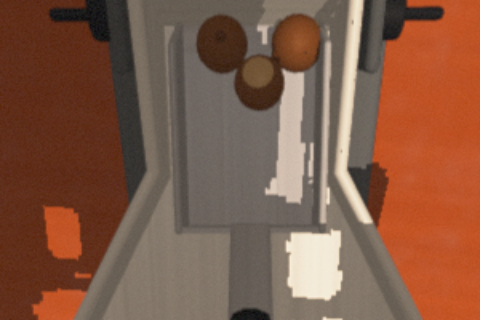

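```bash
python3 - <<'E'
from h import *
o=env.get_obs(); L0=lipw(o); E,u,n=trayf(.285); p0=.308
wp=[]
for d in (.06,.12,.18,.24,.30,.36,.42,.48,.52): wp.append((L0-.002*u+(.072*np.sin(d)+.003)*n,p0-d,1))
L=wp[-1][0]
wp.append((L+np.array([0,0,.13])-.0*ex,-.25,6))
planlip(wp,o)
E
```

```text
{'x': np.float64(0.01), 'y': np.float64(0.04), 'z': np.float64(-0.63), 'rx': np.float64(0.06), 'ry': np.float64(-0.004), 'rz': np.float64(-0.001)}
-- tcp [0.6378 0.1402 0.279 ] lip [0.7082 0.1473 0.0248]
{'x': np.float64(0.0), 'y': np.float64(0.16), 'z': np.float64(-0.53), 'rx': np.float64(0.06), 'ry': np.float64(0.0), 'rz': np.float64(0.0)}
-- tcp [0.6239 0.1388 0.2784] lip [0.7094 0.1474 0.0289]
{'x': np.float64(0.0), 'y': np.float64(0.16), 'z': np.float64(-0.52), 'rx': np.float64(0.06), 'ry': np.float64(0.0), 'rz': np.float64(-0.0)}
-- tcp [0.6104 0.1375 0.2769] lip [0.7106 0.1475 0.033 ]
{'x': np.float64(-0.0), 'y': np.float64(0.16), 'z': np.float64(-0.51), 'rx': np.float64(0.06), 'ry': np.float64(0.0), 'rz': np.float64(0.0)}
-- tcp [0.5972 0.1362 0.2745] lip [0.7118 0.1476 0.0371]
{'x': np.float64(-0.0), 'y': np.float64(0.17), 'z': np.float64(-0.5), 'rx': np.float64(0.06), 'ry': np.float64(0.0), 'rz': np.float64(-0.0)}
-- tcp [0.5844 0.1349 0.2712] lip [0.7129 0.1478 0.041 ]
{'x': np.float64(0.0), 'y': np.float64(0.17), 'z': np.float64(-0.5), 'rx': np.float64(0.06), 'ry': np.flo
[... 896 characters left out ...]
, 'rx': np.float64(0.006), 'ry': np.float64(-0.0), 'rz': np.float64(-0.0)}
{'x': np.float64(0.0), 'y': np.float64(-0.81), 'z': np.float64(0.14), 'rx': np.float64(0.006), 'ry': np.float64(0.0), 'rz': np.float64(0.0)}
{'x': np.float64(0.0), 'y': np.float64(-0.81), 'z': np.float64(0.14), 'rx': np.float64(0.006), 'ry': np.float64(-0.0), 'rz': np.float64(0.0)}
{'x': np.float64(-0.0), 'y': np.float64(-0.81), 'z': np.float64(0.15), 'rx': np.float64(0.006), 'ry': np.float64(-0.0), 'rz': np.float64(-0.0)}
{'x': np.float64(0.0), 'y': np.float64(-0.81), 'z': np.float64(0.15), 'rx': np.float64(0.006), 'ry': np.float64(0.0), 'rz': np.float64(-0.0)}
-- tcp [0.5343 0.1298 0.3745] lip [0.717  0.1482 0.185 ]
```

Request:
send_rows([
  {"x":0,"y":-0.02,"z":-0.66,"rx":0.06,"ry":0,"rz":0},
  {"x":0,"y":0.15,"z":-0.53,"rx":0.06,"ry":0,"rz":0},
  {"x":0,"y":0.16,"z":-0.52,"rx":0.06,"ry":0,"rz":0},
  {"x":0,"y":0.16,"z":-0.51,"rx":0.06,"ry":0,"rz":0},
  {"x":0,"y":0.17,"z":-0.5,"rx":0.06,"ry":0,"rz":0},
  {"x":0,"y":0.17,"z":-0.5,"rx":0.06,"ry":0,"rz":0},
  {"x":0,"y":0.18,"z":-0.49,"rx":0.06,"ry":0,"rz":0},
  {"x":0,"y":0.12,"z":-0.32,"rx":0.04,"ry":0,"rz":0},
  {"x":0,"y":0,"z":0,"rx":0,"ry":0,"rz":0},
])

```text
clock: 28.3
tool_pos: [0.551, 0.1323, 0.2563]
tool_rot: [-1.42, 0.0, -1.475]
wrist_force: [-0.2, 0.3, -1.1]
grip_width: 0.0135
```

```bash
python3 - <<'E'
from h import *
o=env.get_obs(); print(o["clock"],o["tool_pos"],o["tool_rot"],"lip",lipw(o),o["wrist_force"],o["ft_torque"])
E,u,n=trayf(.285); d=lipw(o)-E; print("lip a,b,c",d@u,d@n,d@ey)
optics.get_image("wrist")
Q=R.from_euler("xyz",o["tool_rot"]); fl=lambda: None
for s in optics.recognise("wrist","nut_1"): 
  if s["score"]>.3: print(round(s["score"],2),px(s).round())
print("scoop pts px: lip",proj("wrist",[lipw(o)]).round(),"back",proj("wrist",[lipw(o)-Q.apply([0,0,.072])]).round(), "mid sides", proj("wrist",[lipw(o)+Q.apply([s,-.009,-.036]) for s in(-.026,.026)]).round())
E
```

```text
28.3 [0.55095731 0.13230853 0.25634332] [-1.42015389e+00  3.51129780e-04 -1.47491171e+00] lip [0.71409571 0.14807207 0.04949753] [-0.20065972  0.3292968  -1.12023595] [-0.05361433  0.39235854 -0.01833873]
lip a,b,c -0.005383576991393693 0.030739828031309976 6.215244426759579e-05
0.71 [302.  15.]
0.62 [286.  83.]
0.62 [269.  23.]
scoop pts px: lip [[288.  27.]] back [[288. 150.]] mid sides [[244.  89.]
 [332.  89.]]
```

```bash
cat >> h.py <<'E'
def nuts(th=.3):
    optics.get_image("wrist"); r=[(round(s["score"],2),*px(s).round().tolist()) for s in optics.recognise("wrist","nut_1") if s["score"]>th]
    o=env.get_obs(); Q=R.from_euler("xyz",o["tool_rot"]); t=np.array(o["tool_pos"])
    out=[]
    c=optics.get_calibration("wrist");K=np.array(c["intrinsics"]);Rm=cv2.Rodrigues(np.array(c["rvec"],float))[0];C=-Rm.T@np.array(c["tvec"]).ravel()
    for s,a,b in r:
        d=Q.inv().apply(Rm.T@np.linalg.inv(K)@[a,b,1.]); oo=Q.inv().apply(C-t)
        k=(LIP[1]-.010-oo[1])/d[1]; q=oo+k*d; out.append((s,"behind lip mm",((LIP[2]-q[2])*1e3).round(1),"side",(q[0]*1e3).round(1)))
    return out
E
python3 - <<'E'
from h import *
for i in range(3): print(nuts())
o=env.get_obs(); L0=lipw(o); p0=-.15
planlip([(L0+np.array([0,0,.010])-.003*ex,-.20,2),(L0+np.array([0,0,.03])-.006*ex,-.32,4)],o)
E
```

```text
[(0.94, 'behind lip mm', np.float64(4.9), 'side', np.float64(-10.8)), (0.56, 'behind lip mm', np.float64(2.4), 'side', np.float64(8.2)), (0.45, 'behind lip mm', np.float64(96.6), 'side', np.float64(-10.7))]
[(0.81, 'behind lip mm', np.float64(61.4), 'side', np.float64(0.5)), (0.69, 'behind lip mm', np.float64(4.9), 'side', np.float64(-11.9))]
[(0.72, 'behind lip mm', np.float64(2.9), 'side', np.float64(8.8)), (0.62, 'behind lip mm', np.float64(61.4), 'side', np.float64(-0.1)), (0.61, 'behind lip mm', np.float64(5.9), 'side', np.float64(-9.7))]
{'x': np.float64(0.02), 'y': np.float64(-0.09), 'z': np.float64(-0.23), 'rx': np.float64(0.022), 'ry': np.float64(-0.002), 'rz': np.float64(0.0)}
{'x': np.float64(0.01), 'y': np.float64(-0.09), 'z': np.float64(-0.23), 'rx': np.float64(0.022), 'ry': np.float64(-0.002), 'rz': np.float64(0.0)}
-- tcp [0.541  0.1303 0.2609] lip [0.714  0.1477 0.0624]
{'x': np.float64(-0.0), 'y': np.float64(-0.04), 'z': np.float64(-0.26), 'rx': np.float64(0.03), 'ry': np.float64(-0.0), 'rz': np.float64(0.0)}
{'x': np.float64(0.0), 'y': np.float64(-0.04), 'z': np.float64(-0.26), 'rx': np.float64(0.03), 'ry': np.float64(-0.0), 'rz': np.float64(0.0)}
{'x': np.float64(0.0), 'y': np.float64(-0.04), 'z': np.float64(-0.25), 'rx': np.float64(0.03), 'ry': np.float64(-0.0), 'rz': np.float64(0.0)}
{'x': np.float64(0.0), 'y': np.float64(-0.04), 'z': np.float64(-0.24), 'rx': np.float64(0.03), 'ry': np.float64(-0.0), 'rz': np.float64(0.0)}
-- tcp [0.5156 0.1278 0.2587] lip [0.711  0.1474 0.0824]
```

Request:
send_rows([
  {"x":0,"y":-0.09,"z":-0.17,"rx":0.022,"ry":0,"rz":0},
  {"x":0,"y":-0.09,"z":-0.17,"rx":0.022,"ry":0,"rz":0},
  {"x":0,"y":-0.05,"z":-0.22,"rx":0.03,"ry":0,"rz":0},
  {"x":0,"y":0,"z":0,"rx":0,"ry":0,"rz":0},
  {"x":0,"y":0,"z":0,"rx":0,"ry":0,"rz":0},
])

```text
clock: 29.2
tool_pos: [0.5375, 0.1309, 0.2617]
tool_rot: [-1.342, -0.0, -1.475]
wrist_force: [0.5, 0.1, -1.2]
grip_width: 0.0136
```

```bash
sed -i 's/LIP=np.array(\[0,.2291,.131\])/LIP=np.array([0,.2291,.135])/' h.py; python3 - <<'E'
from h import *
for i in range(2): print(nuts())
o=env.get_obs(); print(o["tool_pos"],o["tool_rot"],o["wrist_force"]); E,u,n=trayf(.285); d=lipw(o)-E; print("lip a,b,c",d@u,d@n,d@ey)
E
```

```text
[(0.73, 'behind lip mm', np.float64(43.9), 'side', np.float64(8.1)), (0.69, 'behind lip mm', np.float64(49.4), 'side', np.float64(-10.7)), (0.62, 'behind lip mm', np.float64(65.4), 'side', np.float64(-0.7))]
[(0.78, 'behind lip mm', np.float64(63.7), 'side', np.float64(1.1)), (0.73, 'behind lip mm', np.float64(50.6), 'side', np.float64(13.5)), (0.63, 'behind lip mm', np.float64(61.4), 'side', np.float64(-17.5))]
[0.53796283 0.13084801 0.26163633] [-1.34165991e+00 -3.93935887e-05 -1.47503940e+00] [ 0.67074811 -0.33654375 -1.43019756]
lip a,b,c -0.004648909999777779 0.05147298288109515 -0.00027812884147187844
```

```bash
python3 - <<'E'
from h import *
o=env.get_obs(); L0=lipw(o); print(L0)
P=np.array([.5912,-.1402,0])
planlip([(L0+[0,0,.09],-.23,4),(P-.012*ex+[0,0,.12],-.23,16)],o)
E
```

```text
[0.72063135 0.14838583 0.06918778]
{'x': np.float64(0.01), 'y': np.float64(-0.88), 'z': np.float64(0.2), 'rx': np.float64(0.0), 'ry': np.float64(-0.001), 'rz': np.float64(0.0)}
{'x': np.float64(0.01), 'y': np.float64(-0.88), 'z': np.float64(0.2), 'rx': np.float64(0.0), 'ry': np.float64(-0.001), 'rz': np.float64(0.0)}
{'x': np.float64(0.01), 'y': np.float64(-0.88), 'z': np.float64(0.2), 'rx': np.float64(0.0), 'ry': np.float64(-0.001), 'rz': np.float64(0.0)}
{'x': np.float64(0.01), 'y': np.float64(-0.88), 'z': np.float64(0.2), 'rx': np.float64(0.0), 'ry': np.float64(-0.001), 'rz': np.float64(0.0)}
-- tcp [0.5379 0.13   0.3515] lip [0.7206 0.1484 0.1592]
{'x': np.float64(0.69), 'y': np.float64(-0.0), 'z': np.float64(-0.44), 'rx': np.float64(0.0), 'ry': np.float64(0.0), 'rz': np.float64(0.0)}
{'x': np.float64(0.69), 'y': np.float64(-0.0), 'z': np.float64(-0.44), 'rx': np.float64(0.0), 'ry': np.float64(0.0), 'rz': np.float64(0.0)}
{'x': np.float64(0.69), 'y': np.float64(-0.0), 'z': np.float64(-0.44), 'rx': np.float64(0.0), 'ry': np.float64(0.0), 'rz': np.float64(0.0)}
{'x': np.float64(0.6
[... 1162 characters left out ...]
(-0.44), 'rx': np.float64(0.0), 'ry': np.float64(0.0), 'rz': np.float64(0.0)}
{'x': np.float64(0.69), 'y': np.float64(-0.0), 'z': np.float64(-0.44), 'rx': np.float64(0.0), 'ry': np.float64(0.0), 'rz': np.float64(0.0)}
{'x': np.float64(0.69), 'y': np.float64(-0.0), 'z': np.float64(-0.44), 'rx': np.float64(0.0), 'ry': np.float64(0.0), 'rz': np.float64(0.0)}
{'x': np.float64(0.69), 'y': np.float64(-0.0), 'z': np.float64(-0.44), 'rx': np.float64(0.0), 'ry': np.float64(0.0), 'rz': np.float64(0.0)}
{'x': np.float64(0.69), 'y': np.float64(-0.0), 'z': np.float64(-0.44), 'rx': np.float64(0.0), 'ry': np.float64(0.0), 'rz': np.float64(0.0)}
-- tcp [ 0.3965 -0.1597  0.3123] lip [ 0.5793 -0.1414  0.12  ]
```

Request:
send_rows([
  {"x":0,"y":-0.5,"z":0.11,"rx":0,"ry":0,"rz":0},
  {"x":0,"y":-0.88,"z":0.2,"rx":0,"ry":0,"rz":0},
  {"x":0,"y":-0.88,"z":0.2,"rx":0,"ry":0,"rz":0},
  {"x":0,"y":-0.88,"z":0.2,"rx":0,"ry":0,"rz":0},
  {"x":0,"y":-0.4,"z":0.09,"rx":0,"ry":0,"rz":0},
  {"x":0.3,"y":0,"z":-0.2,"rx":0,"ry":0,"rz":0},
  {"x":0.6,"y":0,"z":-0.4,"rx":0,"ry":0,"rz":0},
  {"x":0.75,"y":0,"z":-0.48,"rx":0,"ry":0,"rz":0},
  {"x":0.75,"y":0,"z":-0.48,"rx":0,"ry":0,"rz":0},
  {"x":0.75,"y":0,"z":-0.48,"rx":0,"ry":0,"rz":0},
])

```text
clock: 30.4
tool_pos: [0.494, 0.0467, 0.3389]
tool_rot: [-1.345, 0.0, -1.475]
wrist_force: [0.3, 0.4, -1.5]
grip_width: 0.0135
```

Request:
send_rows([
  {"x":0.75,"y":0,"z":-0.48,"rx":0,"ry":0,"rz":0},
  {"x":0.75,"y":0,"z":-0.48,"rx":0,"ry":0,"rz":0},
  {"x":0.75,"y":0,"z":-0.48,"rx":0,"ry":0,"rz":0},
  {"x":0.75,"y":0,"z":-0.48,"rx":0,"ry":0,"rz":0},
  {"x":0.75,"y":0,"z":-0.48,"rx":0,"ry":0,"rz":0},
  {"x":0.75,"y":0,"z":-0.48,"rx":0,"ry":0,"rz":0},
  {"x":0.75,"y":0,"z":-0.48,"rx":0,"ry":0,"rz":0},
  {"x":0.75,"y":0,"z":-0.48,"rx":0,"ry":0,"rz":0},
  {"x":0.75,"y":0,"z":-0.48,"rx":0,"ry":0,"rz":0},
  {"x":0.75,"y":0,"z":-0.48,"rx":0,"ry":0,"rz":0},
])

```text
clock: 31.4
tool_pos: [0.3955, -0.1507, 0.3119]
tool_rot: [-1.344, 0.001, -1.475]
wrist_force: [0.3, 0.3, -0.4]
grip_width: 0.0134
```

Request:
send_rows([
  {"x":0.75,"y":0,"z":-0.48,"rx":0,"ry":0,"rz":0},
  {"x":0.4,"y":0,"z":-0.25,"rx":0,"ry":0,"rz":0},
  {"x":0,"y":0,"z":0,"rx":0,"ry":0,"rz":0},
])

```text
clock: 31.7
tool_pos: [0.3807, -0.1813, 0.3079]
tool_rot: [-1.344, 0.001, -1.478]
wrist_force: [0.1, 0.5, -1.6]
grip_width: 0.0134
```

```bash
python3 - <<'E'
from h import *
o=env.get_obs(); print(o["clock"],o["tool_pos"],o["tool_rot"],"lip",lipw(o))
print(nuts()); cv2.imwrite("pics/w14.png",optics.get_image("wrist"))
for n,z in(("open_pot",.048),):
  for s in optics.trace("wrist",n)[:1]:
    W=np.array([ray("wrist",p,z) for p in cen(s["pixels"])]); print(n,s["score"],circ(W),W.min(0)[:2],W.max(0)[:2])
optics.get_image("top")
for n,z in(("open_pot",.048),("tin",.026)):
  for s in optics.trace("top",n)[:1]:
    W=np.array([ray("top",p,z) for p in cen(s["pixels"])]); print("top",n,s["score"],circ(W),W.min(0)[:2],W.max(0)[:2])
s=optics.trace("wrist","scoop")[0]["pixels"]; ys=np.where(s.any(1))[0]; xs=np.where(s[ys.min()+3])[0]; print("scoop top row",ys.min(),xs.min(),xs.max(),"lip proj",proj("wrist",[lipw(o)]))
E
```

```text
31.7 [ 0.38070563 -0.18126268  0.30794899] [-1.34374770e+00  1.39019121e-03 -1.47765540e+00] lip [ 0.56299332 -0.16396573  0.11511792]
[(0.94, 'behind lip mm', np.float64(64.9), 'side', np.float64(1.7)), (0.83, 'behind lip mm', np.float64(49.4), 'side', np.float64(12.3)), (0.81, 'behind lip mm', np.float64(64.8), 'side', np.float64(-15.1))]
open_pot 0.95 (array([ 0.59331646, -0.13744151]), np.float64(0.023247054051144914)) [ 0.57287504 -0.16493212] [ 0.61641843 -0.11055672]
top open_pot 0.69 (array([ 0.5897819 , -0.13777535]), np.float64(0.026865499616865882)) [ 0.56089619 -0.16453262] [ 0.61631337 -0.11186283]
top tin 0.86 (array([ 0.59350739, -0.1381497 ]), np.float64(0.08348840618156828)) [ 0.49263824 -0.23871246] [ 0.68862776 -0.04446251]
scoop top row 16 239 333 lip proj [[290.71087144  18.54695961]]
```

```bash
python3 - <<'E'
from h import *
P=np.array([.5912,-.1395,0])
planlip([(P-.012*ex+[0,0,.085],-.2,4),(P-.012*ex+[0,0,.06],.08,3),(P-.012*ex+[0,0,.056],.8,12)])
E
```

```text
{'x': np.float64(-0.19), 'y': np.float64(0.31), 'z': np.float64(0.16), 'rx': np.float64(-0.007), 'ry': np.float64(-0.001), 'rz': np.float64(0.0)}
{'x': np.float64(-0.19), 'y': np.float64(0.31), 'z': np.float64(0.16), 'rx': np.float64(-0.007), 'ry': np.float64(-0.001), 'rz': np.float64(0.0)}
{'x': np.float64(-0.19), 'y': np.float64(0.31), 'z': np.float64(0.16), 'rx': np.float64(-0.007), 'ry': np.float64(-0.001), 'rz': np.float64(0.0)}
{'x': np.float64(-0.19), 'y': np.float64(0.31), 'z': np.float64(0.16), 'rx': np.float64(-0.007), 'ry': np.float64(-0.001), 'rz': np.float64(0.0)}
-- tcp [ 0.4023 -0.1585  0.2827] lip [ 0.5793 -0.1407  0.085 ]
{'x': np.float64(-0.0), 'y': np.float64(-0.14), 'z': np.float64(0.81), 'rx': np.float64(-0.093), 'ry': np.float64(0.0), 'rz': np.float64(-0.0)}
{'x': np.float64(-0.0), 'y': np.float64(-0.13), 'z': np.float64(0.84), 'rx': np.float64(-0.093), 'ry': np.float64(0.0), 'rz': np.float64(-0.0)}
{'x': np.float64(0.0), 'y': np.float64(-0.13), 'z': np.float64(0.87), 'rx': np.float64(-0.093), 'ry': np.float64(0.0), 'rz': np.float64(0.0)}
-- tcp [ 0.4636 -0.1523
[... 1102 characters left out ...]
 'rx': np.float64(-0.06), 'ry': np.float64(-0.0), 'rz': np.float64(0.0)}
{'x': np.float64(-0.0), 'y': np.float64(-0.3), 'z': np.float64(0.57), 'rx': np.float64(-0.06), 'ry': np.float64(-0.0), 'rz': np.float64(-0.0)}
{'x': np.float64(-0.0), 'y': np.float64(-0.3), 'z': np.float64(0.57), 'rx': np.float64(-0.06), 'ry': np.float64(0.0), 'rz': np.float64(-0.0)}
{'x': np.float64(0.0), 'y': np.float64(-0.3), 'z': np.float64(0.57), 'rx': np.float64(-0.06), 'ry': np.float64(0.0), 'rz': np.float64(0.0)}
{'x': np.float64(0.0), 'y': np.float64(-0.3), 'z': np.float64(0.57), 'rx': np.float64(-0.06), 'ry': np.float64(0.0), 'rz': np.float64(0.0)}
-- tcp [ 0.6492 -0.1337  0.3125] lip [ 0.5793 -0.1407  0.056 ]
```

Request:
send_rows([
  {"x":-0.19,"y":0.31,"z":0.16,"rx":-0.007,"ry":0,"rz":0},
  {"x":-0.19,"y":0.31,"z":0.16,"rx":-0.007,"ry":0,"rz":0},
  {"x":-0.19,"y":0.31,"z":0.16,"rx":-0.007,"ry":0,"rz":0},
  {"x":-0.19,"y":0.31,"z":0.16,"rx":-0.007,"ry":0,"rz":0},
  {"x":0,"y":0,"z":0,"rx":0,"ry":0,"rz":0},
  {"x":0,"y":-0.07,"z":0.41,"rx":-0.046,"ry":0,"rz":0},
  {"x":0,"y":-0.07,"z":0.41,"rx":-0.046,"ry":0,"rz":0},
  {"x":0,"y":-0.07,"z":0.42,"rx":-0.046,"ry":0,"rz":0},
  {"x":0,"y":0,"z":0,"rx":0,"ry":0,"rz":0},
  {"x":0,"y":0,"z":0,"rx":0,"ry":0,"rz":0},
])

```text
clock: 33.1
tool_pos: [0.432, -0.1565, 0.2923]
tool_rot: [-1.507, 0.0, -1.474]
wrist_force: [-0.6, 0.6, -1.8]
grip_width: 0.0137
```

```bash
python3 - <<'E'
from h import *
print(nuts()); o=env.get_obs(); print(o["tool_pos"],o["tool_rot"],"lip",lipw(o))
for s in optics.trace("wrist","open_pot")[:1]:
    W=np.array([ray("wrist",p,.048) for p in cen(s["pixels"])]); print(s["score"],circ(W),W.min(0)[:2],W.max(0)[:2])
P=np.array([.5912,-.1395,0])
planlip([(P-.012*ex+[0,0,.056],.80,14)],o)
E
```

```text
[(0.68, 'behind lip mm', np.float64(45.4), 'side', np.float64(8.1)), (0.67, 'behind lip mm', np.float64(64.7), 'side', np.float64(-14.6)), (0.59, 'behind lip mm', np.float64(64.1), 'side', np.float64(4.1))]
[ 0.4315038  -0.15649863  0.29213474] [-1.50761219e+00  4.62882006e-04 -1.47520863e+00] lip [ 0.58000946 -0.14215756  0.07201611]
0.78 (array([ 0.59407383, -0.13929241]), np.float64(0.019128939799041057)) [ 0.58510715 -0.16799227] [ 0.60030631 -0.11081066]
{'x': np.float64(-0.0), 'y': np.float64(-0.27), 'z': np.float64(0.57), 'rx': np.float64(-0.062), 'ry': np.float64(-0.0), 'rz': np.float64(-0.0)}
{'x': np.float64(-0.0), 'y': np.float64(-0.27), 'z': np.float64(0.57), 'rx': np.float64(-0.062), 'ry': np.float64(-0.0), 'rz': np.float64(-0.0)}
{'x': np.float64(-0.0), 'y': np.float64(-0.27), 'z': np.float64(0.58), 'rx': np.float64(-0.062), 'ry': np.float64(-0.0), 'rz': np.float64(-0.0)}
{'x': np.float64(-0.0), 'y': np.float64(-0.27), 'z': np.float64(0.58), 'rx': np.float64(-0.062), 'ry': np.float64(-0.0), 'rz': np.float64(-0.0)}
{'x': np.float64(-0.0), 'y': np.float64(-0.27), 'z': np.
[... 751 characters left out ...]
at64(-0.062), 'ry': np.float64(-0.0), 'rz': np.float64(-0.0)}
{'x': np.float64(-0.0), 'y': np.float64(-0.28), 'z': np.float64(0.6), 'rx': np.float64(-0.062), 'ry': np.float64(-0.0), 'rz': np.float64(-0.0)}
{'x': np.float64(-0.0), 'y': np.float64(-0.28), 'z': np.float64(0.6), 'rx': np.float64(-0.062), 'ry': np.float64(-0.0), 'rz': np.float64(-0.0)}
{'x': np.float64(-0.0), 'y': np.float64(-0.28), 'z': np.float64(0.6), 'rx': np.float64(-0.062), 'ry': np.float64(-0.0), 'rz': np.float64(-0.0)}
{'x': np.float64(-0.0), 'y': np.float64(-0.28), 'z': np.float64(0.6), 'rx': np.float64(-0.062), 'ry': np.float64(-0.0), 'rz': np.float64(-0.0)}
-- tcp [ 0.6492 -0.1337  0.3125] lip [ 0.5793 -0.1407  0.056 ]
```

Request:
send_rows([
  {"x":-0.06,"y":0.3,"z":-0.02,"rx":0,"ry":0,"rz":0},
  {"x":0,"y":0.3,"z":-0.02,"rx":0,"ry":0,"rz":0},
  {"x":0,"y":0,"z":0,"rx":0,"ry":0,"rz":0},
  {"x":0,"y":-0.21,"z":0.37,"rx":-0.04,"ry":0,"rz":0},
  {"x":0,"y":-0.21,"z":0.37,"rx":-0.04,"ry":0,"rz":0},
  {"x":0,"y":-0.21,"z":0.37,"rx":-0.04,"ry":0,"rz":0},
  {"x":0,"y":-0.21,"z":0.37,"rx":-0.04,"ry":0,"rz":0},
  {"x":0,"y":-0.21,"z":0.37,"rx":-0.04,"ry":0,"rz":0},
  {"x":0,"y":-0.21,"z":0.37,"rx":-0.04,"ry":0,"rz":0},
])

```text
clock: 34.15
tool_pos: [0.4884, -0.1496, 0.3068]
tool_rot: [-1.749, 0.0, -1.475]
wrist_force: [-0.3, 0.2, -2.3]
grip_width: 0.0136
```

```bash
python3 - <<'E'
from h import *
print(nuts()); o=env.get_obs(); print(o["tool_pos"],o["tool_rot"],"lip",lipw(o))
E
```

```text
[(0.97, 'behind lip mm', np.float64(48.5), 'side', np.float64(-10.2)), (0.9, 'behind lip mm', np.float64(48.5), 'side', np.float64(7.6)), (0.67, 'behind lip mm', np.float64(28.3), 'side', np.float64(7.9))]
[ 0.48905115 -0.14970116  0.30711223] [-1.74670459e+00 -5.78919859e-04 -1.47409362e+00] lip [ 0.58145502 -0.14088244  0.05792241]
```

Request:
send_rows([
  {"x":0,"y":-0.21,"z":0.37,"rx":-0.04,"ry":0,"rz":0},
  {"x":0,"y":-0.21,"z":0.37,"rx":-0.04,"ry":0,"rz":0},
  {"x":0,"y":-0.21,"z":0.37,"rx":-0.04,"ry":0,"rz":0},
  {"x":0,"y":-0.21,"z":0.37,"rx":-0.04,"ry":0,"rz":0},
  {"x":0,"y":-0.3,"z":0.57,"rx":-0.06,"ry":0,"rz":0},
  {"x":0,"y":-0.3,"z":0.57,"rx":-0.06,"ry":0,"rz":0},
  {"x":0,"y":-0.3,"z":0.57,"rx":-0.06,"ry":0,"rz":0},
  {"x":0,"y":-0.3,"z":0.57,"rx":-0.06,"ry":0,"rz":0},
  {"x":0,"y":0,"z":0,"rx":0,"ry":0,"rz":0},
  {"x":0,"y":0,"z":0,"rx":0,"ry":0,"rz":0},
])

```text
clock: 35.25
tool_pos: [0.5922, -0.1397, 0.3216]
tool_rot: [-2.147, 0.001, -1.475]
wrist_force: [0.4, 0.1, -0.4]
grip_width: 0.0134
```

```bash
python3 - <<'E'
from h import *
print(nuts()); cv2.imwrite("pics/w15.png",optics.get_image("wrist")); o=env.get_obs(); print(o["clock"],o["tool_pos"],o["tool_rot"],"lip",lipw(o))
for c in("wrist","top"):
  if c=="top": optics.get_image("top")
  print(c,[(round(s["score"],2),px(s).round(),ray(c,px(s),.015).round(3)) for s in optics.recognise(c,"nut_1")])
E
```

```text
[(0.39, 'behind lip mm', np.float64(-1.8), 'side', np.float64(12.0))]
35.4 [ 0.59184095 -0.13978097  0.32236314] [-2.14698227e+00  1.99756470e-04 -1.47541638e+00] lip [ 0.58027203 -0.14083446  0.05670008]
wrist []
top []
```

```bash
python3 - <<'E'
from h import *
o=env.get_obs();L=lipw(o)
planlip([(L+[-.01,0,.05],.5,3),(L+[-.06,0.02,.10],0,5)],o)
E
```

```text
{'x': np.float64(-0.01), 'y': np.float64(-0.35), 'z': np.float64(-0.71), 'rx': np.float64(0.025), 'ry': np.float64(-0.001), 'rz': np.float64(-0.001)}
{'x': np.float64(-0.01), 'y': np.float64(-0.36), 'z': np.float64(-0.69), 'rx': np.float64(0.025), 'ry': np.float64(-0.001), 'rz': np.float64(-0.001)}
{'x': np.float64(-0.01), 'y': np.float64(-0.37), 'z': np.float64(-0.68), 'rx': np.float64(0.025), 'ry': np.float64(-0.001), 'rz': np.float64(-0.001)}
-- tcp [ 0.5619 -0.1418  0.3727] lip [ 0.5705 -0.1409  0.1069]
{'x': np.float64(-0.2), 'y': np.float64(0.42), 'z': np.float64(-1.41), 'rx': np.float64(0.1), 'ry': np.float64(-0.0), 'rz': np.float64(0.0)}
{'x': np.float64(-0.2), 'y': np.float64(0.37), 'z': np.float64(-1.4), 'rx': np.float64(0.1), 'ry': np.float64(-0.0), 'rz': np.float64(-0.0)}
{'x': np.float64(-0.2), 'y': np.float64(0.32), 'z': np.float64(-1.37), 'rx': np.float64(0.1), 'ry': np.float64(-0.0), 'rz': np.float64(-0.0)}
{'x': np.float64(-0.2), 'y': np.float64(0.27), 'z': np.float64(-1.34), 'rx': np.float64(0.1), 'ry': np.float64(-0.0), 'rz': np.float64(0.0)}
{'x': np.float64(-0.2), 'y': np.float64(0.23), 'z': np.float64(-1.31), 'rx': np.float64(0.1), 'ry': np.float64(-0.0), 'rz': np.float64(-0.0)}
-- tcp [ 0.3862 -0.1344  0.386 ] lip [ 0.5205 -0.1209  0.1569]
```

Request:
send_rows([
  {"x":0,"y":-0.35,"z":-0.7,"rx":0.025,"ry":0,"rz":0},
  {"x":0,"y":-0.36,"z":-0.69,"rx":0.025,"ry":0,"rz":0},
  {"x":0,"y":-0.37,"z":-0.68,"rx":0.025,"ry":0,"rz":0},
  {"x":-0.14,"y":0.3,"z":-1,"rx":0.072,"ry":0,"rz":0},
  {"x":-0.14,"y":0.28,"z":-1,"rx":0.072,"ry":0,"rz":0},
  {"x":-0.14,"y":0.25,"z":-0.98,"rx":0.072,"ry":0,"rz":0},
  {"x":-0.14,"y":0.22,"z":-0.97,"rx":0.072,"ry":0,"rz":0},
  {"x":-0.14,"y":0.2,"z":-0.96,"rx":0.072,"ry":0,"rz":0},
  {"x":-0.14,"y":0.18,"z":-0.95,"rx":0.072,"ry":0,"rz":0},
  {"x":-0.14,"y":0.16,"z":-0.94,"rx":0.072,"ry":0,"rz":0},
])

```text
clock: 36.55
tool_pos: [0.3865, -0.1344, 0.383]
tool_rot: [-1.566, -0.001, -1.475]
wrist_force: [0.6, 0.4, -1.0]
grip_width: 0.0133
```

```bash
python3 - <<'E'
from h import *
print(nuts()); cv2.imwrite("pics/w16.png",optics.get_image("wrist")); o=env.get_obs(); print(o["clock"],o["tool_pos"],o["tool_rot"],"lip",lipw(o),o["grip_width"])
for c in("wrist","top"):
  if c=="top": cv2.imwrite("pics/t16.png",optics.get_image("top"))
  print(c,[(round(s["score"],2),px(s).round(),ray(c,px(s),.015).round(3)) for s in optics.recognise(c,"nut_1")])
  im=cv2.imread("pics/w16.png" if c=="wrist" else "pics/t16.png")
  q=proj(c,[.5912,-.1397,.03])[0].astype(int); k=24 if c=="wrist" else 11
  if (q>k).all() : print(q); cr=im[q[1]-k:q[1]+k,q[0]-k:q[0]+k].astype(int); brown=(cr[...,2]-cr[...,0]>40); print(brown.sum())
o=env.get_obs()
E
```

```text
[]
36.7 [ 0.3866858  -0.1345357   0.38294336] [-1.56908620e+00 -6.15963505e-04 -1.47677591e+00] lip [ 0.52149265 -0.12196523  0.1540746 ] 0.013447153656242909
wrist [(0.66, array([482.,  76.]), array([ 0.531, -0.321,  0.015]))]
top []
[319 202]
93
```

Request:
send_rows([
  {"x":-0.97,"y":-0.1,"z":0.11,"rx":0,"ry":0,"rz":0},
  {"x":-0.97,"y":-0.1,"z":0.11,"rx":0,"ry":0,"rz":0},
  {"x":-0.97,"y":-0.1,"z":0.11,"rx":0,"ry":0,"rz":0},
  {"x":-0.97,"y":-0.1,"z":0.11,"rx":0,"ry":0,"rz":0},
  {"x":-0.97,"y":-0.1,"z":0.11,"rx":0,"ry":0,"rz":0},
  {"x":-0.97,"y":-0.1,"z":0.11,"rx":0,"ry":0,"rz":0},
  {"x":-0.97,"y":-0.1,"z":0.11,"rx":0,"ry":0,"rz":0},
  {"x":-0.97,"y":-0.1,"z":0.11,"rx":0,"ry":0,"rz":0},
  {"x":-0.97,"y":-0.1,"z":0.11,"rx":0,"ry":0,"rz":0},
  {"x":-0.97,"y":0,"z":0.11,"rx":0,"ry":0,"rz":0},
])

```text
clock: 37.85
tool_pos: [0.3929, 0.1108, 0.4061]
tool_rot: [-1.569, -0.0, -1.474]
wrist_force: [1.5, -0.6, -1.5]
grip_width: 0.0135
```

Request:
send_rows([
  {"x":-0.97,"y":0,"z":0.11,"rx":0,"ry":0,"rz":0},
  {"x":-0.97,"y":0,"z":0.11,"rx":0,"ry":0,"rz":0},
  {"x":-0.97,"y":0,"z":0.11,"rx":0,"ry":0,"rz":0},
  {"x":-0.97,"y":0,"z":0.11,"rx":0,"ry":0,"rz":0},
  {"x":-0.97,"y":0,"z":0.11,"rx":0,"ry":0,"rz":0},
  {"x":-0.97,"y":0,"z":0.11,"rx":0,"ry":0,"rz":0},
  {"x":-0.97,"y":0,"z":0.11,"rx":0,"ry":0,"rz":0},
  {"x":-0.97,"y":0,"z":0.11,"rx":0,"ry":0,"rz":0},
  {"x":0,"y":0,"z":0,"rx":0,"ry":0,"rz":0},
])

```text
clock: 38.75
tool_pos: [0.3956, 0.3073, 0.4052]
tool_rot: [-1.57, 0.0, -1.471]
wrist_force: [0.0, -1.0, -1.0]
grip_width: 0.0134
```

```bash
python3 - <<'E'
from h import *
o=env.get_obs(); print(o["clock"],o["tool_pos"],o["tool_rot"])
Q=R.from_euler("xyz",o["tool_rot"]); print("units to (.3934,.3054,.2340):",(Q.inv().apply(np.array([.3934,.3054,.2340])-o["tool_pos"])/.025).round(2))
im=optics.get_image("top"); cv2.imwrite("pics/t17.png",im)
q=proj("top",[.5912,-.1397,.03])[0].astype(int);cr=im[q[1]-14:q[1]+15,q[0]-14:q[0]+15].astype(int);print(q); 
print("\n".join("".join("#" if p[2]-p[0]>40 else ("." if p.sum()>330 else "-") for p in r) for r in cr))
print([(round(s["score"],2),px(s).round()) for s in optics.recognise("top","nut_1")])
for s in optics.trace("top","pot_1"):
  if s["score"]>.3: W=np.array([ray("top",p,.034) for p in cen(s["pixels"])]); print(round(s["score"],2),px(s).round(),circ(W)[0].round(4),circ(W)[1].round(3))
E
```

```text
38.75 [0.39558697 0.30729153 0.40523232] [-1.56962335e+00  2.26987495e-04 -1.47134785e+00]
units to (.3934,.3054,.2340): [ 0.07  6.85 -0.1 ]
[319 202]
-----------------------------
-----------------------------
------------........---------
----------............-------
---------...--------....-----
--------...-----------...----
-------..-----####-----...---
------......-######-----..---
------..-##.-#######-----..--
------.-####-#######-----..--
------.#####--#####.--.---.--
-------######--###...-----..-
-----.#######.........----..-
-----.-######.........-----.-
-----.--####........##-----.-
-----...--.........#####--.--
-----.............######--.--
------...........-######--.--
------...........-######-..--
-------...........-####-..---
--------..........--##-..----
--------.............-...----
----------.............------
-----------..........--------
--------------....-----------
-----------------------------
-----------------------------
-----------------------------
-----------------------------
[(0.38, array([212., 206.]))]
0.68 [414. 205.] [ 0.5868 -0.3849] 0.03
0.67 [438. 248.] [ 0.4696 -0.4335] 0.031
0.66 [385. 268.] [ 0.418  -0.3001] 0.03
0.66 [153. 246.] [0.4843 0.3034] 0.046
0.65 [378. 199.] [ 0.6001 -0.292 ] 0.03
0.6 [421. 228.] [ 0.5226 -0.3937] 0.029
0.59 [387. 225.] [ 0.5238 -0.3128] 0.029
```

Request:
send_rows([
  {"x":0.07,"y":0.9,"z":-0.1,"rx":0,"ry":0.004,"rz":0},
  {"x":0,"y":0.95,"z":0,"rx":0,"ry":0,"rz":0},
  {"x":0,"y":0.95,"z":0,"rx":0,"ry":0,"rz":0},
  {"x":0,"y":0.95,"z":0,"rx":0,"ry":0,"rz":0},
  {"x":0,"y":0.95,"z":0,"rx":0,"ry":0,"rz":0},
  {"x":0,"y":0.95,"z":0,"rx":0,"ry":0,"rz":0},
  {"x":0,"y":0.6,"z":0,"rx":0,"ry":0,"rz":0},
  {"x":0,"y":0.4,"z":0,"rx":0,"ry":0,"rz":0},
  {"x":0,"y":0.15,"z":0,"rx":0,"ry":0,"rz":0},
  {"x":0,"y":0,"z":0,"rx":0,"ry":0,"rz":0},
])

```text
clock: 39.9
tool_pos: [0.3935, 0.3024, 0.2356]
tool_rot: [-1.569, -0.0, -1.479]
wrist_force: [-0.5, -0.5, -0.8]
grip_width: 0.0133
```

```bash
python3 - <<'E'
from h import *
o=env.get_obs(); print(o["clock"],o["tool_pos"],o["tool_rot"],o["wrist_force"],o["ft_torque"])
E
```

```text
39.9 [0.39346997 0.30235046 0.23558002] [-1.56887222e+00 -1.27949339e-04 -1.47944926e+00] [-0.52880534 -0.45367356 -0.82312928] [0.0153092  0.22949841 0.0037088 ]
```

Request:
send_rows([
  {"x":-0.1,"y":0.08,"z":0,"rx":0,"ry":0,"rz":0},
  {"x":0,"y":0,"z":0,"rx":0,"ry":0,"rz":0},
])

```text
clock: 40.1
tool_pos: [0.3933, 0.3054, 0.2342]
tool_rot: [-1.567, 0.001, -1.479]
wrist_force: [-0.5, -0.2, -0.8]
grip_width: 0.0135
```

Request:
send_rows([
  {"x":0,"y":0,"z":0,"rx":0,"ry":0,"rz":0},
  {"x":0,"y":0,"z":0,"rx":0,"ry":0,"rz":0},
  {"x":0,"y":0,"z":0,"rx":0,"ry":0,"rz":0},
  {"x":0,"y":-0.5,"z":0,"rx":0,"ry":0,"rz":0},
  {"x":0,"y":-1,"z":0,"rx":0,"ry":0,"rz":0},
  {"x":0,"y":-1,"z":0,"rx":0,"ry":0,"rz":0},
  {"x":0,"y":-1,"z":0,"rx":0,"ry":0,"rz":0},
  {"x":0,"y":-1,"z":0,"rx":0,"ry":0,"rz":0},
], fingers=0.4, newtons=20)

```text
clock: 40.9
tool_pos: [0.3927, 0.305, 0.3481]
tool_rot: [-1.568, 0.0, -1.479]
wrist_force: [0.3, -0.1, 0.1]
grip_width: 0.0361
```

```bash
python3 - <<'E'
from h import *
o=env.get_obs(); print(o["clock"],o["tool_pos"],o["tool_rot"])
im=snap("wrist","w18.png")
for n,z in(("scoop_dish",.01),("scoop",.02)):
  s=optics.trace("wrist",n)[0]; r=cv2.minAreaRect(cen(s["pixels"]).astype(np.float32)); print(n,s["score"],[ray("wrist",p,z)[:2].round(4).tolist() for p in cv2.boxPoints(r)])
# bar of tray: dark pixels
s=optics.trace("wrist","tray_grip")
print([(x["score"],px(x)) for x in s])
E
```

```text
40.9 [0.39270299 0.30501646 0.34811456] [-1.56774389e+00  3.24115258e-04 -1.47902546e+00]
scoop_dish 0.68 [[0.4325, 0.364], [0.5437, 0.3666], [0.5489, 0.2838], [0.438, 0.2741]]
scoop 0.59 [[0.5227, 0.347], [0.5277, 0.2918], [0.3329, 0.2696], [0.3271, 0.3334]]
[(0.94, array([506.016,  58.296])), (0.75, array([255.92,  92.82]))]
```

Request:
send_rows([
  {"x":0.925,"y":0,"z":0.28,"rx":0,"ry":0,"rz":0},
  {"x":0.925,"y":0,"z":0.28,"rx":0,"ry":0,"rz":0},
  {"x":0.925,"y":0,"z":0.28,"rx":0,"ry":0,"rz":0},
  {"x":0.925,"y":0,"z":0.28,"rx":0,"ry":0,"rz":0},
  {"x":0.925,"y":0,"z":0.28,"rx":0,"ry":0,"rz":0},
  {"x":0.925,"y":0,"z":0.28,"rx":0,"ry":0,"rz":0},
  {"x":0.925,"y":0,"z":0.28,"rx":0,"ry":0,"rz":0},
  {"x":0.925,"y":0,"z":0.28,"rx":0,"ry":0,"rz":0},
  {"x":0,"y":0.6,"z":0,"rx":0,"ry":0,"rz":0},
], fingers=0)

```text
clock: 42.0
tool_pos: [0.4667, 0.1239, 0.3314]
tool_rot: [-1.567, -0.001, -1.482]
wrist_force: [0.1, 0.3, -0.0]
grip_width: 0.0005
```

Request:
send_rows([
  {"x":0,"y":0.4,"z":0,"rx":0,"ry":0,"rz":0},
  {"x":0,"y":0.3,"z":-0.07,"rx":0,"ry":0,"rz":0},
  {"x":0,"y":0.3,"z":-0.07,"rx":0,"ry":0,"rz":0},
  {"x":0,"y":0.3,"z":-0.06,"rx":0,"ry":0,"rz":0},
  {"x":0,"y":0.3,"z":-0.06,"rx":0,"ry":0,"rz":0},
  {"x":0,"y":0.3,"z":-0.05,"rx":0,"ry":0,"rz":0},
  {"x":0,"y":0.3,"z":-0.04,"rx":0,"ry":0,"rz":0},
  {"x":0,"y":0.3,"z":-0.03,"rx":0,"ry":0,"rz":0},
])

```text
clock: 42.8
tool_pos: [0.4557, 0.1255, 0.268]
tool_rot: [-1.57, 0.0, -1.478]
wrist_force: [-3.6, -0.2, 5.0]
grip_width: 0.0007
```

Request:
send_rows([
  {"x":0,"y":0.3,"z":-0.03,"rx":0,"ry":0,"rz":0},
  {"x":0,"y":0.3,"z":-0.02,"rx":0,"ry":0,"rz":0},
  {"x":0,"y":0.2,"z":-0.02,"rx":0,"ry":0,"rz":0},
  {"x":0,"y":0,"z":0,"rx":0,"ry":0,"rz":0},
])

```text
clock: 43.2
tool_pos: [0.4544, 0.1249, 0.2477]
tool_rot: [-1.569, -0.0, -1.479]
wrist_force: [0.1, 0.4, -1.0]
grip_width: 0.0006
```

Request:
send_rows([
  {"x":0,"y":0.12,"z":0,"rx":0,"ry":0,"rz":0},
  {"x":0,"y":0.12,"z":0,"rx":0,"ry":0,"rz":0},
  {"x":0,"y":0,"z":0,"rx":0,"ry":0,"rz":0},
])

```text
clock: 43.5
tool_pos: [0.4547, 0.1249, 0.2425]
tool_rot: [-1.568, -0.0, -1.479]
wrist_force: [-0.2, 0.2, -0.8]
grip_width: 0.0003
```

Request:
send_rows([
  {"x":0,"y":0.08,"z":0,"rx":0,"ry":0,"rz":0},
  {"x":0,"y":0.06,"z":0,"rx":0,"ry":0,"rz":0},
  {"x":0,"y":0,"z":0,"rx":0,"ry":0,"rz":0},
])

```text
clock: 43.8
tool_pos: [0.4552, 0.125, 0.2417]
tool_rot: [-1.569, -0.001, -1.478]
wrist_force: [-11.1, -1.3, 23.9]
grip_width: 0.0009
```

Request:
send_rows([
  {"x":0,"y":-0.6,"z":0,"rx":0,"ry":0.092,"rz":0},
  {"x":0,"y":-0.8,"z":-0.2,"rx":0,"ry":0,"rz":0},
  {"x":0.97,"y":-0.5,"z":-0.19,"rx":0,"ry":0,"rz":0},
  {"x":0.97,"y":-0.5,"z":-0.19,"rx":0,"ry":0,"rz":0},
  {"x":0.97,"y":-0.5,"z":-0.19,"rx":0,"ry":0,"rz":0},
  {"x":0.97,"y":-0.5,"z":-0.19,"rx":0,"ry":0,"rz":0},
  {"x":0.97,"y":-0.5,"z":-0.19,"rx":0,"ry":0,"rz":0},
  {"x":0.97,"y":-0.5,"z":-0.19,"rx":0,"ry":0,"rz":0},
  {"x":0.97,"y":-0.5,"z":-0.19,"rx":0,"ry":0,"rz":0},
  {"x":0.97,"y":-0.5,"z":-0.19,"rx":0,"ry":0,"rz":0},
], fingers=0.38)

```text
clock: 44.8
tool_pos: [0.4109, -0.0701, 0.3744]
tool_rot: [-1.568, -0.0, -1.571]
wrist_force: [0.5, -0.7, 0.1]
grip_width: 0.0351
```

Request:
send_rows([
  {"x":0.97,"y":-0.08,"z":-0.19,"rx":0,"ry":0,"rz":0},
  {"x":0.97,"y":-0.08,"z":-0.19,"rx":0,"ry":0,"rz":0},
  {"x":0.97,"y":-0.08,"z":-0.19,"rx":0,"ry":0,"rz":0},
  {"x":0.97,"y":-0.08,"z":-0.19,"rx":0,"ry":0,"rz":0},
  {"x":0.97,"y":-0.08,"z":-0.19,"rx":0,"ry":0,"rz":0},
  {"x":0.97,"y":-0.08,"z":-0.19,"rx":0,"ry":0,"rz":0},
  {"x":0.97,"y":-0.08,"z":-0.19,"rx":0,"ry":0,"rz":0},
  {"x":0.97,"y":-0.08,"z":-0.19,"rx":0,"ry":0,"rz":0},
  {"x":0.97,"y":0,"z":-0.19,"rx":0,"ry":0,"rz":0},
  {"x":0.97,"y":0,"z":-0.19,"rx":0,"ry":0,"rz":0},
])

```text
clock: 45.8
tool_pos: [0.3633, -0.3127, 0.3898]
tool_rot: [-1.568, -0.001, -1.571]
wrist_force: [0.2, -0.2, 1.0]
grip_width: 0.0349
```

```bash
cat >> h.py <<'E'
def pots(cam="wrist",th=.3):
    im=optics.get_image(cam).astype(int); out=[]
    for s in optics.trace(cam,"pot_1"):
        if s["score"]<th: continue
        m=s["pixels"]; lid=(m&(im[...,2]-im[...,0]>55)).astype(np.uint8)
        if lid.sum()<60: continue
        lid=cv2.morphologyEx(lid,cv2.MORPH_CLOSE,np.ones((5,5)))
        W=np.array([ray(cam,p,.034) for p in cen(lid)]); c,r=circ(W); out.append((round(s["score"],2),c.round(4).tolist(),round(r,4),((W.max(0)+W.min(0))/2)[:2].round(4).tolist(),(W.max(0)-W.min(0))[:2].round(3).tolist()))
    return im.astype(np.uint8),out
E
python3 - <<'E'
from h import *
o=env.get_obs(); print(o["clock"],o["tool_pos"],o["tool_rot"])
im,r=pots(); cv2.imwrite("pics/w19.png",im)
for q in r: print(q)
im,r=pots("top"); cv2.imwrite("pics/t19.png",im); print("top")
for q in r: print(q)
print([(round(s["score"],2),px(s).round()) for s in optics.recognise("top","tray_grip")])
E
```

```text
45.8 [ 0.3633478  -0.31269264  0.38975581] [-1.56820893e+00 -6.57463713e-04 -1.57118875e+00]
(0.9, [0.5249, -0.317], np.float64(0.0284), [0.5237, -0.3168], [0.057, 0.055])
(0.78, [0.5248, -0.3989], np.float64(0.0285), [0.5225, -0.3989], [0.059, 0.057])
(0.67, [0.42, -0.3039], np.float64(0.0279), [0.4197, -0.3039], [0.055, 0.055])
(0.66, [0.4723, -0.4381], np.float64(0.0286), [0.472, -0.4382], [0.058, 0.058])
top
(0.95, [0.5873, -0.3908], np.float64(0.0274), [0.5847, -0.391], [0.056, 0.056])
(0.84, [0.5233, -0.3979], np.float64(0.0288), [0.5224, -0.3978], [0.058, 0.056])
(0.81, [0.5237, -0.3158], np.float64(0.028), [0.5235, -0.3164], [0.058, 0.055])
(0.79, [0.4707, -0.4376], np.float64(0.0279), [0.4697, -0.4384], [0.057, 0.056])
(0.67, [0.4188, -0.3029], np.float64(0.0261), [0.42, -0.3032], [0.046, 0.055])
(0.6, [0.6026, -0.2958], np.float64(0.0271), [0.602, -0.2954], [0.056, 0.054])
[(0.6, array([213., 209.]))]
```

Request:
send_rows([
  {"x":-0.07,"y":0.35,"z":0.955,"rx":-0.003,"ry":0,"rz":0},
  {"x":-0.07,"y":0.35,"z":0.955,"rx":0,"ry":0,"rz":0},
  {"x":-0.07,"y":0.35,"z":0.955,"rx":0,"ry":0,"rz":0},
  {"x":-0.07,"y":0.35,"z":0.955,"rx":0,"ry":0,"rz":0},
  {"x":-0.07,"y":0.35,"z":0.955,"rx":0,"ry":0,"rz":0},
  {"x":-0.07,"y":0.35,"z":0.955,"rx":0,"ry":0,"rz":0},
  {"x":-0.07,"y":0.35,"z":0.955,"rx":0,"ry":0,"rz":0},
  {"x":-0.07,"y":0.35,"z":0.955,"rx":0,"ry":0,"rz":0},
  {"x":-0.07,"y":0.35,"z":0.955,"rx":0,"ry":0,"rz":0},
  {"x":-0.07,"y":0.35,"z":0.955,"rx":0,"ry":0,"rz":0},
])

```text
clock: 47.05
tool_pos: [0.6036, -0.2923, 0.3018]
tool_rot: [-1.572, 0.001, -1.569]
wrist_force: [0.2, -1.1, 0.6]
grip_width: 0.035
```

```bash
cat >> h.py <<'E'
def to(x,y,z=None,o=None):
    o=o or env.get_obs(); Q=R.from_euler("xyz",o["tool_rot"]); z=o["tool_pos"][2] if z is None else z
    print(o["clock"],np.round(o["tool_pos"],4),np.round(o["tool_rot"],3),"units",(Q.inv().apply(np.array([x,y,z])-o["tool_pos"])/.025).round(2))
E
python3 -c "
from h import *
to(.602,-.2955,.227)
im,r=pots('wrist',.5)
for q in r: print(q)
"
```

```text
47.05 [ 0.6036 -0.2923  0.3018] [-1.572e+00  1.000e-03 -1.569e+00] units [ 0.13  2.99 -0.06]
(0.87, [0.5427, -0.3045], np.float64(0.0149), [0.5451, -0.3034], [0.024, 0.036])
(0.62, [0.5928, -0.388], np.float64(0.0283), [0.5942, -0.3882], [0.06, 0.057])
```

Request:
send_rows([
  {"x":0.13,"y":0.6,"z":-0.06,"rx":0,"ry":0,"rz":0},
  {"x":0,"y":0.9,"z":0,"rx":0,"ry":0,"rz":0},
  {"x":0,"y":0.9,"z":0,"rx":0,"ry":0,"rz":0},
  {"x":0,"y":0.59,"z":0,"rx":0,"ry":0,"rz":0},
  {"x":0,"y":0,"z":0,"rx":0,"ry":0,"rz":0},
])

```text
clock: 47.65
tool_pos: [0.5999, -0.2973, 0.2263]
tool_rot: [-1.573, 0.001, -1.571]
wrist_force: [-0.8, 0.1, -0.2]
grip_width: 0.0348
```

Request:
send_rows([
  {"x":0,"y":0,"z":0,"rx":0,"ry":0,"rz":0},
  {"x":0,"y":0,"z":0,"rx":0,"ry":0,"rz":0},
  {"x":0,"y":0,"z":0,"rx":0,"ry":0,"rz":0},
  {"x":0,"y":-0.6,"z":0,"rx":0,"ry":0,"rz":0},
  {"x":0,"y":-0.9,"z":0,"rx":0,"ry":0,"rz":0},
  {"x":0,"y":-0.9,"z":0,"rx":0,"ry":0,"rz":0},
  {"x":0,"y":-0.6,"z":0,"rx":0,"ry":0,"rz":0},
], fingers=0, newtons=25)

```text
clock: 48.35
tool_pos: [0.6012, -0.2976, 0.3056]
tool_rot: [-1.569, -0.002, -1.571]
wrist_force: [0.5, -0.1, -0.5]
grip_width: 0.0138
```

Request:
send_rows([
  {"x":-0.89,"y":0,"z":0.29,"rx":0,"ry":0,"rz":0},
  {"x":-0.89,"y":0,"z":0.29,"rx":0,"ry":0,"rz":0},
  {"x":-0.89,"y":0,"z":0.29,"rx":0,"ry":0,"rz":0},
  {"x":-0.89,"y":0,"z":0.29,"rx":0,"ry":0,"rz":0},
  {"x":-0.89,"y":0,"z":0.29,"rx":0,"ry":0,"rz":0},
  {"x":-0.89,"y":0,"z":0.29,"rx":0,"ry":0,"rz":0},
  {"x":-0.89,"y":0,"z":0.29,"rx":0,"ry":0,"rz":0},
  {"x":0,"y":0,"z":0,"rx":0,"ry":0,"rz":0},
])

```text
clock: 49.15
tool_pos: [0.6521, -0.1389, 0.3029]
tool_rot: [-1.572, 0.001, -1.568]
wrist_force: [0.8, 0.2, -0.7]
grip_width: 0.0138
```

```bash
python3 -c "
from h import *
to(.6527,-.140,.2315)
im=optics.get_image('wrist'); cv2.imwrite('pics/w20.png',im)
o=env.get_obs(); zl=o['tool_pos'][2]-.227+.034
for s in optics.trace('wrist','pot_1'):
  m=s['pixels']; 
  if s['score']<.4: continue
  W=np.array([ray('wrist',p,zl) for p in cen(m)]); print(round(s['score'],2),px(s).round(),circ(W),W.min(0)[:2].round(3),W.max(0)[:2].round(3))
"
```

```text
49.15 [ 0.6521 -0.1389  0.3029] [-1.572e+00  1.000e-03 -1.568e+00] units [0.05 2.85 0.02]
0.97 [543. 275.] (array([ 0.6384291 , -0.29142028]), np.float64(0.014771983331039372)) [ 0.622 -0.303] [ 0.657 -0.278]
0.9 [486. 355.] (array([ 0.58385624, -0.26523025]), np.float64(0.015905384852617742)) [ 0.57  -0.282] [ 0.597 -0.25 ]
0.76 [542. 349.] (array([ 0.58642963, -0.29643908]), np.float64(0.012321660576058574)) [ 0.571 -0.307] [ 0.597 -0.283]
0.75 [284. 228.] (array([ 0.66155416, -0.14018285]), np.float64(0.02454526557412988)) [ 0.629 -0.168] [ 0.69  -0.112]
```

```bash
cat >> h.py <<'E'
def held():
    "offset of held pot's lid centre in tool x,z (mm), from the visible lid arc"
    o=env.get_obs(); im=optics.get_image("wrist").astype(int); Q=R.from_euler("xyz",o["tool_rot"]); zl=o["tool_pos"][2]-.193
    best=None
    for s in optics.trace("wrist","pot_1"):
        lid=(s["pixels"]&(im[...,2]-im[...,0]>55)).astype(np.uint8)
        if lid.sum()<100: continue
        W=np.array([ray("wrist",p,zl) for p in cen(lid)])-o["tool_pos"]; L=Q.inv().apply(W)*1e3
        m=np.median(L,0)
        if np.hypot(m[0],m[2])<35:
            far=L[L[:,2]>np.percentile(L[:,2],60)]
            f=least_squares(lambda c:np.hypot(far[:,0]-c[0],far[:,2]-c[1])-29,[0,0],loss="soft_l1").x
            print("held score",round(s["score"],2),"x ext",L[:,0].min().round(1),L[:,0].max().round(1),"zmax-29",(L[:,2].max()-29).round(1),"fit",f.round(1))
from scipy.optimize import least_squares
E
python3 -c "
from h import *
held()"
```

```text
held score 0.89 x ext -27.9 27.6 zmax-29 3.9 fit [-0.3  3.4]
```

Request:
send_rows([
  {"x":0.05,"y":0.6,"z":-0.09,"rx":0,"ry":0,"rz":0},
  {"x":0,"y":0.9,"z":0,"rx":0,"ry":0,"rz":0},
  {"x":0,"y":0.7,"z":0,"rx":0,"ry":0,"rz":0},
  {"x":0,"y":0.4,"z":0,"rx":0,"ry":0,"rz":0},
  {"x":0,"y":0.2,"z":0,"rx":0,"ry":0,"rz":0},
  {"x":0,"y":0,"z":0,"rx":0,"ry":0,"rz":0},
])

```text
clock: 49.95
tool_pos: [0.6492, -0.143, 0.2321]
tool_rot: [-1.572, 0.0, -1.571]
wrist_force: [-0.3, 0.2, -0.6]
grip_width: 0.0139
```

```bash
python3 -c "
from h import *
to(.6497,-.140,.2315);print(env.get_obs()['wrist_force'])"
```

```text
49.95 [ 0.6492 -0.143   0.2321] [-1.572  0.    -1.571] units [-0.12  0.02  0.02]
[-0.34260405  0.24858841 -0.59762897]
```

Request:
send_rows([
  {"x":-0.12,"y":0.03,"z":0.02,"rx":0,"ry":0,"rz":0},
  {"x":0,"y":0.03,"z":0,"rx":0,"ry":0,"rz":0},
  {"x":0,"y":0,"z":0,"rx":0,"ry":0,"rz":0},
])

```text
clock: 50.25
tool_pos: [0.6499, -0.1397, 0.2312]
tool_rot: [-1.571, -0.0, -1.571]
wrist_force: [1.1, 0.2, -0.4]
grip_width: 0.014
```

Request:
send_rows([
  {"x":0,"y":0,"z":0,"rx":0,"ry":0,"rz":0},
  {"x":0,"y":0,"z":0,"rx":0,"ry":0,"rz":0},
  {"x":0,"y":0,"z":0,"rx":0,"ry":0,"rz":0},
  {"x":0,"y":-0.6,"z":0,"rx":0,"ry":0,"rz":0},
  {"x":0,"y":-1,"z":0,"rx":0,"ry":0,"rz":0},
  {"x":0,"y":-1,"z":0,"rx":0,"ry":0,"rz":0},
  {"x":0,"y":-0.4,"z":0,"rx":0,"ry":0,"rz":0},
], fingers=0.38)

```text
clock: 50.95
tool_pos: [0.6508, -0.1402, 0.3103]
tool_rot: [-1.566, -0.002, -1.571]
wrist_force: [0.9, -0.5, 1.1]
grip_width: 0.0348
```

Request:
send_rows([
  {"x":0.93,"y":0,"z":-0.23,"rx":0,"ry":0,"rz":0},
  {"x":0.93,"y":0,"z":-0.23,"rx":0,"ry":0,"rz":0},
  {"x":0.93,"y":0,"z":-0.23,"rx":0,"ry":0,"rz":0},
  {"x":0.93,"y":0,"z":-0.23,"rx":0,"ry":0,"rz":0},
  {"x":0.93,"y":0,"z":-0.23,"rx":0,"ry":0,"rz":0},
  {"x":0.93,"y":0,"z":-0.23,"rx":0,"ry":0,"rz":0},
  {"x":0.93,"y":0,"z":-0.23,"rx":0,"ry":0,"rz":0},
  {"x":0.93,"y":0,"z":-0.23,"rx":0,"ry":0,"rz":0},
  {"x":0.93,"y":0,"z":-0.23,"rx":0,"ry":0,"rz":0},
  {"x":0.93,"y":0,"z":-0.23,"rx":0,"ry":0,"rz":0},
])

```text
clock: 51.95
tool_pos: [0.5919, -0.3732, 0.3059]
tool_rot: [-1.572, 0.0, -1.571]
wrist_force: [-0.4, -0.2, 0.7]
grip_width: 0.0353
```

Request:
send_rows([
  {"x":0.77,"y":0,"z":-0.2,"rx":0,"ry":0,"rz":0},
  {"x":0,"y":0,"z":0,"rx":0,"ry":0,"rz":0},
  {"x":0,"y":0,"z":0,"rx":0,"ry":0,"rz":0},
  {"x":0,"y":0,"z":0,"rx":0,"ry":0,"rz":0},
])

```text
clock: 52.35
tool_pos: [0.5877, -0.3905, 0.3058]
tool_rot: [-1.572, 0.001, -1.57]
wrist_force: [0.3, -0.0, 0.3]
grip_width: 0.0349
```

```bash
python3 -c "
from h import *
to(.5888,-.3918,.227)"
```

```text
52.35 [ 0.5877 -0.3905  0.3058] [-1.572e+00  1.000e-03 -1.570e+00] units [0.06 3.15 0.05]
```

Request:
send_rows([
  {"x":0.06,"y":0.6,"z":0.05,"rx":0,"ry":0,"rz":0},
  {"x":0,"y":0.9,"z":0,"rx":0,"ry":0,"rz":0},
  {"x":0,"y":0.9,"z":0,"rx":0,"ry":0,"rz":0},
  {"x":0,"y":0.6,"z":0,"rx":0,"ry":0,"rz":0},
  {"x":0,"y":0.15,"z":0,"rx":0,"ry":0,"rz":0},
  {"x":0,"y":0,"z":0,"rx":0,"ry":0,"rz":0},
])

```text
clock: 52.95
tool_pos: [0.5885, -0.3926, 0.2264]
tool_rot: [-1.573, 0.001, -1.571]
wrist_force: [0.4, -0.1, 0.5]
grip_width: 0.0348
```

Request:
send_rows([
  {"x":0,"y":0,"z":0,"rx":0,"ry":0,"rz":0},
  {"x":0,"y":0,"z":0,"rx":0,"ry":0,"rz":0},
  {"x":0,"y":0,"z":0,"rx":0,"ry":0,"rz":0},
  {"x":0,"y":-0.6,"z":0,"rx":0,"ry":0,"rz":0},
  {"x":0,"y":-0.8,"z":0,"rx":0,"ry":0.15,"rz":0},
  {"x":0,"y":-0.8,"z":0,"rx":0,"ry":0.15,"rz":0},
  {"x":0,"y":-0.8,"z":0,"rx":0,"ry":0.15,"rz":0},
  {"x":0,"y":0,"z":0,"rx":0,"ry":0.15,"rz":0},
  {"x":0,"y":0,"z":0,"rx":0,"ry":0,"rz":0},
], fingers=0)

```text
clock: 53.85
tool_pos: [0.5888, -0.3933, 0.3044]
tool_rot: [-1.569, -0.001, -2.171]
wrist_force: [0.7, -0.5, -0.4]
grip_width: 0.0143
```

Request:
send_rows([
  {"x":-0.91,"y":0,"z":-0.42,"rx":0,"ry":0,"rz":0},
  {"x":-0.91,"y":0,"z":-0.42,"rx":0,"ry":0,"rz":0},
  {"x":-0.91,"y":0,"z":-0.42,"rx":0,"ry":0,"rz":0},
  {"x":-0.91,"y":0,"z":-0.42,"rx":0,"ry":0,"rz":0},
  {"x":-0.91,"y":0,"z":-0.42,"rx":0,"ry":0,"rz":0},
  {"x":-0.91,"y":0,"z":-0.42,"rx":0,"ry":0,"rz":0},
  {"x":-0.91,"y":0,"z":-0.42,"rx":0,"ry":0,"rz":0},
  {"x":-0.91,"y":0,"z":-0.42,"rx":0,"ry":0,"rz":0},
  {"x":0,"y":0,"z":0,"rx":0,"ry":0,"rz":0},
  {"x":0,"y":0,"z":0,"rx":0,"ry":0,"rz":0},
])

```text
clock: 54.85
tool_pos: [0.6219, -0.1952, 0.302]
tool_rot: [-1.572, -0.001, -2.168]
wrist_force: [0.1, -0.3, -1.0]
grip_width: 0.0138
```

```bash
python3 -c "
from h import *
held();to(.6222,-.1936,.2315)"
```

```text
held score 0.74 x ext -28.8 27.1 zmax-29 1.6 fit [-0.9  1.5]
54.95 [ 0.6218 -0.1963  0.3021] [-1.572e+00 -1.000e-03 -2.170e+00] units [-0.1   2.82 -0.04]
```

Request:
send_rows([
  {"x":-0.06,"y":0.6,"z":-0.1,"rx":0,"ry":0,"rz":0},
  {"x":0,"y":0.9,"z":0,"rx":0,"ry":0,"rz":0},
  {"x":0,"y":0.7,"z":0,"rx":0,"ry":0,"rz":0},
  {"x":0,"y":0.4,"z":0,"rx":0,"ry":0,"rz":0},
  {"x":0,"y":0.18,"z":0,"rx":0,"ry":0,"rz":0},
  {"x":0,"y":0,"z":0,"rx":0,"ry":0,"rz":0},
  {"x":0,"y":0,"z":0,"rx":0,"ry":0,"rz":0},
])

```text
clock: 55.65
tool_pos: [0.6211, -0.193, 0.2332]
tool_rot: [-1.57, -0.0, -2.171]
wrist_force: [-0.4, 0.2, -0.3]
grip_width: 0.0137
```

```bash
python3 -c "
from h import *
Q=R.from_euler('xyz',env.get_obs()['tool_rot']); t=np.array([.6222,-.1936,.231])-Q.apply([-.0009,0,.0015]); to(*t); print(env.get_obs()['wrist_force'])"
```

```text
55.65 [ 0.6211 -0.193   0.2332] [-1.57  -0.    -2.171] units [ 0.03  0.09 -0.01]
[-0.3778589   0.1850974  -0.32225914]
```

Request:
send_rows([
  {"x":0.03,"y":0.06,"z":0,"rx":0,"ry":0,"rz":0},
  {"x":0,"y":0.04,"z":0,"rx":0,"ry":0,"rz":0},
  {"x":0,"y":0,"z":0,"rx":0,"ry":0,"rz":0},
])

```text
clock: 55.95
tool_pos: [0.6206, -0.1936, 0.231]
tool_rot: [-1.57, -0.0, -2.171]
wrist_force: [-1.3, 0.1, 3.7]
grip_width: 0.0139
```

Request:
send_rows([
  {"x":0,"y":0,"z":0,"rx":0,"ry":0,"rz":0},
  {"x":0,"y":0,"z":0,"rx":0,"ry":0,"rz":0},
  {"x":0,"y":0,"z":0,"rx":0,"ry":0,"rz":0},
  {"x":0,"y":-0.6,"z":0,"rx":0,"ry":0,"rz":0},
  {"x":0,"y":-1,"z":0,"rx":0,"ry":0,"rz":0},
  {"x":0,"y":-1,"z":0,"rx":0,"ry":0,"rz":0},
  {"x":0,"y":-0.4,"z":0,"rx":0,"ry":0,"rz":0},
], fingers=0.38)

```text
clock: 56.65
tool_pos: [0.6213, -0.1938, 0.3094]
tool_rot: [-1.566, 0.0, -2.171]
wrist_force: [-0.2, -0.7, 0.9]
grip_width: 0.0353
```

Request:
send_rows([
  {"x":0.9,"y":0,"z":0.15,"rx":0,"ry":0,"rz":0},
  {"x":0.9,"y":0,"z":0.15,"rx":0,"ry":0,"rz":0},
  {"x":0.9,"y":0,"z":0.15,"rx":0,"ry":0,"rz":0},
  {"x":0.9,"y":0,"z":0.15,"rx":0,"ry":0,"rz":0},
  {"x":0.9,"y":0,"z":0.15,"rx":0,"ry":0,"rz":0},
  {"x":0.9,"y":0,"z":0.15,"rx":0,"ry":0,"rz":0},
  {"x":0.9,"y":0,"z":0.15,"rx":0,"ry":0,"rz":0},
  {"x":0.9,"y":0,"z":0.15,"rx":0,"ry":0,"rz":0},
  {"x":0.9,"y":0,"z":0.15,"rx":0,"ry":0,"rz":0},
  {"x":0.9,"y":0,"z":0.15,"rx":0,"ry":0,"rz":0},
])

```text
clock: 57.65
tool_pos: [0.5237, -0.401, 0.3052]
tool_rot: [-1.572, -0.0, -2.171]
wrist_force: [0.5, 0.1, 0.4]
grip_width: 0.0349
```

Request:
send_rows([
  {"x":0,"y":0,"z":0,"rx":0,"ry":0,"rz":0},
  {"x":0,"y":0,"z":0,"rx":0,"ry":0,"rz":0},
  {"x":0,"y":0,"z":0,"rx":0,"ry":0,"rz":0},
])

```text
clock: 57.95
tool_pos: [0.5247, -0.3992, 0.3051]
tool_rot: [-1.572, 0.0, -2.17]
wrist_force: [0.8, -0.1, 0.5]
grip_width: 0.035
```

```bash
python3 -c "
from h import *
im,r=pots('top',.4)
for q in r: print(q)
to(.5248,-.3991,.227)"
```

```text
(0.8, [0.6532, -0.1392], np.float64(0.0271), [0.654, -0.1398], [0.054, 0.056])
(0.64, [0.4279, -0.295], np.float64(0.0184), [0.4266, -0.2973], [0.038, 0.043])
(0.58, [0.6214, -0.1941], np.float64(0.0273), [0.6209, -0.1944], [0.054, 0.056])
58.05 [ 0.5248 -0.3992  0.3052] [-1.572 -0.    -2.17 ] units [-0.    3.13  0.  ]
```

Request:
send_rows([
  {"x":0,"y":0.6,"z":0,"rx":0,"ry":0,"rz":0},
  {"x":0,"y":0.9,"z":0,"rx":0,"ry":0,"rz":0},
  {"x":0,"y":0.9,"z":0,"rx":0,"ry":0,"rz":0},
  {"x":0,"y":0.6,"z":0,"rx":0,"ry":0,"rz":0},
  {"x":0,"y":0.13,"z":0,"rx":0,"ry":0,"rz":0},
  {"x":0,"y":0,"z":0,"rx":0,"ry":0,"rz":0},
])

```text
clock: 58.65
tool_pos: [0.5242, -0.3999, 0.2262]
tool_rot: [-1.573, -0.0, -2.171]
wrist_force: [0.4, 0.7, 0.6]
grip_width: 0.0347
```

Request:
send_rows([
  {"x":0,"y":0,"z":0,"rx":0,"ry":0,"rz":0},
  {"x":0,"y":0,"z":0,"rx":0,"ry":0,"rz":0},
  {"x":0,"y":0,"z":0,"rx":0,"ry":0,"rz":0},
  {"x":0,"y":-0.6,"z":0,"rx":0,"ry":0,"rz":0},
  {"x":0,"y":-0.9,"z":0,"rx":0,"ry":0,"rz":0},
  {"x":0,"y":-0.9,"z":0,"rx":0,"ry":0,"rz":0},
  {"x":0,"y":-0.7,"z":0,"rx":0,"ry":0,"rz":0},
], fingers=0)

```text
clock: 59.35
tool_pos: [0.5244, -0.4005, 0.3074]
tool_rot: [-1.569, -0.001, -2.171]
wrist_force: [-1.4, -0.7, -1.7]
grip_width: 0.0141
```

Request:
send_rows([
  {"x":-0.93,"y":0,"z":-0.49,"rx":0,"ry":0,"rz":0},
  {"x":-0.93,"y":0,"z":-0.49,"rx":0,"ry":0,"rz":0},
  {"x":-0.93,"y":0,"z":-0.49,"rx":0,"ry":0,"rz":0},
  {"x":-0.93,"y":0,"z":-0.49,"rx":0,"ry":0,"rz":0},
  {"x":-0.93,"y":0,"z":-0.49,"rx":0,"ry":0,"rz":0},
  {"x":-0.93,"y":0,"z":-0.49,"rx":0,"ry":0,"rz":0},
  {"x":-0.93,"y":0,"z":-0.49,"rx":0,"ry":0,"rz":0},
  {"x":-0.93,"y":0,"z":-0.49,"rx":0,"ry":0,"rz":0},
  {"x":-0.93,"y":0,"z":-0.49,"rx":0,"ry":0,"rz":0},
  {"x":-0.93,"y":0,"z":-0.49,"rx":0,"ry":0,"rz":0},
])

```text
clock: 60.35
tool_pos: [0.5546, -0.1382, 0.3058]
tool_rot: [-1.57, -0.0, -2.171]
wrist_force: [0.1, 0.2, -1.5]
grip_width: 0.0138
```

Request:
send_rows([
  {"x":-0.93,"y":0,"z":-0.49,"rx":0,"ry":0,"rz":0},
  {"x":-0.88,"y":0,"z":-0.48,"rx":0,"ry":0,"rz":0},
  {"x":0,"y":0,"z":0,"rx":0,"ry":0,"rz":0},
  {"x":0,"y":0,"z":0,"rx":0,"ry":0,"rz":0},
  {"x":0,"y":0,"z":0,"rx":0,"ry":0,"rz":0},
])

```text
clock: 60.85
tool_pos: [0.5601, -0.0891, 0.3051]
tool_rot: [-1.571, -0.001, -2.172]
wrist_force: [0.3, -0.3, -1.2]
grip_width: 0.014
```

```bash
python3 -c "
from h import *
held();to(.5607,-.0870,.2315)"
```

```text
held score 0.67 x ext -29.8 26.3 zmax-29 0.4 fit [-1.6 -0.4]
60.95 [ 0.56   -0.0892  0.3048] [-1.571e+00 -1.000e-03 -2.172e+00] units [-0.09  2.93 -0.03]
```

Request:
send_rows([
  {"x":-0.06,"y":0.6,"z":-0.01,"rx":0,"ry":0,"rz":0},
  {"x":0,"y":0.9,"z":0,"rx":0,"ry":0,"rz":0},
  {"x":0,"y":0.8,"z":0,"rx":0,"ry":0,"rz":0},
  {"x":0,"y":0.4,"z":0,"rx":0,"ry":0,"rz":0},
  {"x":0,"y":0.18,"z":0,"rx":0,"ry":0,"rz":0},
  {"x":0,"y":0,"z":0,"rx":0,"ry":0,"rz":0},
  {"x":0,"y":0,"z":0,"rx":0,"ry":0,"rz":0},
])

```text
clock: 61.65
tool_pos: [0.561, -0.087, 0.2332]
tool_rot: [-1.57, -0.0, -2.171]
wrist_force: [-0.4, 0.5, -1.0]
grip_width: 0.0138
```

```bash
python3 -c "
from h import *
Q=R.from_euler('xyz',env.get_obs()['tool_rot']); t=np.array([.5607,-.0870,.231])-Q.apply([-.0008,0,-.0003]); to(*t); print(env.get_obs()['wrist_force'])"
```

```text
61.65 [ 0.561  -0.087   0.2332] [-1.57  -0.    -2.171] units [0.04 0.09 0.  ]
[-0.36444674  0.4541281  -0.98505601]
```

Request:
send_rows([
  {"x":0,"y":0.06,"z":0,"rx":0,"ry":0,"rz":0},
  {"x":0,"y":0.04,"z":0,"rx":0,"ry":0,"rz":0},
  {"x":0,"y":0,"z":0,"rx":0,"ry":0,"rz":0},
])

```text
clock: 61.95
tool_pos: [0.5609, -0.0869, 0.2307]
tool_rot: [-1.57, -0.0, -2.171]
wrist_force: [-0.6, 0.1, 2.4]
grip_width: 0.0141
```

Request:
send_rows([
  {"x":0,"y":0,"z":0,"rx":0,"ry":0,"rz":0},
  {"x":0,"y":0,"z":0,"rx":0,"ry":0,"rz":0},
  {"x":0,"y":0,"z":0,"rx":0,"ry":0,"rz":0},
  {"x":0,"y":-0.6,"z":0,"rx":0,"ry":0,"rz":0},
  {"x":0,"y":-1,"z":0,"rx":0,"ry":0,"rz":0},
  {"x":0,"y":-0.8,"z":0,"rx":0,"ry":-0.15,"rz":0},
  {"x":0,"y":-0.6,"z":0,"rx":0,"ry":-0.15,"rz":0},
  {"x":0,"y":0,"z":0,"rx":0,"ry":-0.15,"rz":0},
  {"x":0,"y":0,"z":0,"rx":0,"ry":-0.15,"rz":0},
  {"x":0,"y":0,"z":0,"rx":0,"ry":-0.15,"rz":0},
], fingers=0.38)

```text
clock: 62.95
tool_pos: [0.5608, -0.0868, 0.3065]
tool_rot: [-1.57, -0.0, -1.415]
wrist_force: [-0.2, 0.7, 0.2]
grip_width: 0.0355
```

Request:
send_rows([
  {"x":0,"y":0,"z":0,"rx":0,"ry":-0.15,"rz":0},
  {"x":0,"y":0,"z":0,"rx":0,"ry":-0.15,"rz":0},
  {"x":0,"y":0,"z":0,"rx":0,"ry":-0.15,"rz":0},
])

```text
clock: 63.25
tool_pos: [0.5608, -0.0868, 0.3062]
tool_rot: [-1.571, -0.0, -0.965]
wrist_force: [0.6, 0.5, 0.3]
grip_width: 0.0351
```

Request:
send_rows([
  {"x":0.85,"y":0,"z":-0.8,"rx":0,"ry":0,"rz":0},
  {"x":0.85,"y":0,"z":-0.8,"rx":0,"ry":0,"rz":0},
  {"x":0.85,"y":0,"z":-0.8,"rx":0,"ry":0,"rz":0},
  {"x":0.85,"y":0,"z":-0.8,"rx":0,"ry":0,"rz":0},
  {"x":0.85,"y":0,"z":-0.8,"rx":0,"ry":0,"rz":0},
  {"x":0.85,"y":0,"z":-0.8,"rx":0,"ry":0,"rz":0},
  {"x":0.85,"y":0,"z":-0.8,"rx":0,"ry":0,"rz":0},
  {"x":0.85,"y":0,"z":-0.8,"rx":0,"ry":0,"rz":0},
  {"x":0,"y":0,"z":0,"rx":0,"ry":0,"rz":0},
  {"x":0,"y":0,"z":0,"rx":0,"ry":0,"rz":0},
])

```text
clock: 64.25
tool_pos: [0.5245, -0.3176, 0.3058]
tool_rot: [-1.571, 0.0, -0.972]
wrist_force: [-0.1, -0.7, -0.6]
grip_width: 0.0348
```

```bash
python3 -c "
from h import *
im,r=pots('top',.4)
for q in r: print(q)
to(.5249,-.3172,.227)"
```

```text
(0.95, [0.6206, -0.1938], np.float64(0.0268), [0.6209, -0.1944], [0.054, 0.056])
(0.9, [0.5607, -0.0866], np.float64(0.0269), [0.5611, -0.0862], [0.053, 0.053])
(0.58, [0.4972, 0.1282], np.float64(0.0501), [0.4676, 0.1253], [0.04, 0.103])
(0.57, [0.6529, -0.1391], np.float64(0.027), [0.6539, -0.1397], [0.054, 0.056])
(0.52, [0.4794, -0.4311], np.float64(0.0215), [0.4775, -0.4337], [0.047, 0.046])
64.35 [ 0.5248 -0.3165  0.3054] [-1.571e+00  1.000e-03 -9.700e-01] units [ 0.03  3.13 -0.01]
```

Request:
send_rows([
  {"x":0.03,"y":0.6,"z":0,"rx":0,"ry":0,"rz":0},
  {"x":0,"y":0.9,"z":0,"rx":0,"ry":0,"rz":0},
  {"x":0,"y":0.9,"z":0,"rx":0,"ry":0,"rz":0},
  {"x":0,"y":0.6,"z":0,"rx":0,"ry":0,"rz":0},
  {"x":0,"y":0.13,"z":0,"rx":0,"ry":0,"rz":0},
  {"x":0,"y":0,"z":0,"rx":0,"ry":0,"rz":0},
])

```text
clock: 64.95
tool_pos: [0.5249, -0.3176, 0.2261]
tool_rot: [-1.572, 0.002, -0.97]
wrist_force: [-0.3, 0.1, -0.5]
grip_width: 0.0349
```

Request:
send_rows([
  {"x":0,"y":0,"z":0,"rx":0,"ry":0,"rz":0},
  {"x":0,"y":0,"z":0,"rx":0,"ry":0,"rz":0},
  {"x":0,"y":0,"z":0,"rx":0,"ry":0,"rz":0},
  {"x":0,"y":-0.6,"z":0,"rx":0,"ry":0,"rz":0},
  {"x":0,"y":-0.9,"z":0,"rx":0,"ry":0,"rz":0},
  {"x":0,"y":-0.9,"z":0,"rx":0,"ry":0,"rz":0},
  {"x":0,"y":-0.7,"z":0,"rx":0,"ry":0,"rz":0},
], fingers=0)

```text
clock: 65.65
tool_pos: [0.5252, -0.3183, 0.307]
tool_rot: [-1.571, -0.002, -0.971]
wrist_force: [0.1, 0.4, -0.7]
grip_width: 0.0138
```

Request:
send_rows([
  {"x":-0.6,"y":0,"z":0.93,"rx":0,"ry":0,"rz":0},
  {"x":-0.6,"y":0,"z":0.93,"rx":0,"ry":0,"rz":0},
  {"x":-0.6,"y":0,"z":0.93,"rx":0,"ry":0,"rz":0},
  {"x":-0.6,"y":0,"z":0.93,"rx":0,"ry":0,"rz":0},
  {"x":-0.6,"y":0,"z":0.93,"rx":0,"ry":0,"rz":0},
  {"x":-0.6,"y":0,"z":0.93,"rx":0,"ry":0,"rz":0},
  {"x":-0.6,"y":0,"z":0.93,"rx":0,"ry":0,"rz":0},
  {"x":-0.6,"y":0,"z":0.93,"rx":0,"ry":0,"rz":0},
  {"x":-0.6,"y":0,"z":0.96,"rx":0,"ry":0,"rz":0},
  {"x":0,"y":0,"z":0,"rx":0,"ry":0,"rz":0},
])

```text
clock: 66.65
tool_pos: [0.6229, -0.0852, 0.3054]
tool_rot: [-1.57, 0.0, -0.967]
wrist_force: [-0.4, 0.5, -0.9]
grip_width: 0.0139
```

Request:
send_rows([
  {"x":0,"y":0,"z":0,"rx":0,"ry":0,"rz":0},
  {"x":0,"y":0,"z":0,"rx":0,"ry":0,"rz":0},
])

```text
clock: 66.85
tool_pos: [0.6219, -0.0889, 0.3047]
tool_rot: [-1.572, 0.0, -0.972]
wrist_force: [-0.6, 0.1, -2.0]
grip_width: 0.014
```

```bash
python3 -c "
from h import *
held();to(.6222,-.0870,.2315)"
```

```text
held score 0.82 x ext -43.3 -28.1 zmax-29 -22.1 fit [-24.4 -23. ]
held score 0.57 x ext -28.4 27.6 zmax-29 2.8 fit [-0.3  2.3]
66.95 [ 0.6219 -0.0891  0.3045] [-1.572  0.    -0.972] units [-0.06  2.92  0.06]
```

Request:
send_rows([
  {"x":-0.05,"y":0.6,"z":-0.04,"rx":0,"ry":0,"rz":0},
  {"x":0,"y":0.9,"z":0,"rx":0,"ry":0,"rz":0},
  {"x":0,"y":0.8,"z":0,"rx":0,"ry":0,"rz":0},
  {"x":0,"y":0.4,"z":0,"rx":0,"ry":0,"rz":0},
  {"x":0,"y":0.18,"z":0,"rx":0,"ry":0,"rz":0},
  {"x":0,"y":0,"z":0,"rx":0,"ry":0,"rz":0},
  {"x":0,"y":0,"z":0,"rx":0,"ry":0,"rz":0},
])

```text
clock: 67.65
tool_pos: [0.6209, -0.0878, 0.2329]
tool_rot: [-1.571, -0.001, -0.971]
wrist_force: [-0.2, 0.8, -1.4]
grip_width: 0.0138
```

```bash
python3 -c "
from h import *
Q=R.from_euler('xyz',env.get_obs()['tool_rot']); t=np.array([.6222,-.0870,.231])-Q.apply([-.0003,0,.0024]); to(*t); print(env.get_obs()['wrist_force'])"
```

```text
67.65 [ 0.6209 -0.0878  0.2329] [-1.571e+00 -1.000e-03 -9.710e-01] units [ 0.01  0.08 -0.03]
[-0.18472894  0.811216   -1.4477405 ]
```

Request:
send_rows([
  {"x":0,"y":0.05,"z":-0.03,"rx":0,"ry":0,"rz":0},
  {"x":0,"y":0.04,"z":0,"rx":0,"ry":0,"rz":0},
  {"x":0,"y":0,"z":0,"rx":0,"ry":0,"rz":0},
])

```text
clock: 67.95
tool_pos: [0.6201, -0.0881, 0.2304]
tool_rot: [-1.571, -0.0, -0.971]
wrist_force: [0.0, -0.1, 1.1]
grip_width: 0.014
```

Request:
send_rows([
  {"x":0,"y":0,"z":0,"rx":0,"ry":0,"rz":0},
  {"x":0,"y":0,"z":0,"rx":0,"ry":0,"rz":0},
  {"x":0,"y":0,"z":0,"rx":0,"ry":0,"rz":0},
  {"x":0,"y":-0.6,"z":0,"rx":0,"ry":0,"rz":0},
  {"x":0,"y":-1,"z":0,"rx":0,"ry":0,"rz":0},
  {"x":0,"y":-1,"z":0,"rx":0,"ry":0,"rz":0},
  {"x":0,"y":-0.4,"z":0,"rx":0,"ry":0,"rz":0},
], fingers=0.38)

```text
clock: 68.65
tool_pos: [0.6209, -0.0883, 0.3091]
tool_rot: [-1.568, -0.004, -0.971]
wrist_force: [0.7, 0.0, 0.6]
grip_width: 0.0351
```

Request:
send_rows([
  {"x":0.59,"y":0,"z":-0.92,"rx":0,"ry":0,"rz":0},
  {"x":0.59,"y":0,"z":-0.92,"rx":0,"ry":0,"rz":0},
  {"x":0.59,"y":0,"z":-0.92,"rx":0,"ry":0,"rz":0},
  {"x":0.59,"y":0,"z":-0.92,"rx":0,"ry":0,"rz":0},
  {"x":0.59,"y":0,"z":-0.92,"rx":0,"ry":0,"rz":0},
  {"x":0.59,"y":0,"z":-0.92,"rx":0,"ry":0,"rz":0},
  {"x":0.59,"y":0,"z":-0.92,"rx":0,"ry":0,"rz":0},
  {"x":0.59,"y":0,"z":-0.92,"rx":0,"ry":0,"rz":0},
  {"x":0.59,"y":0,"z":-0.92,"rx":0,"ry":0,"rz":0},
  {"x":0.59,"y":0,"z":-0.92,"rx":0,"ry":0,"rz":0},
])

```text
clock: 69.65
tool_pos: [0.5128, -0.3405, 0.3051]
tool_rot: [-1.572, 0.001, -0.971]
wrist_force: [-0.5, 0.3, 0.4]
grip_width: 0.0351
```

Request:
send_rows([
  {"x":0.59,"y":0,"z":-0.92,"rx":0,"ry":0,"rz":0},
  {"x":0.59,"y":0,"z":-0.92,"rx":0,"ry":0,"rz":0},
  {"x":0.56,"y":0,"z":-0.9,"rx":0,"ry":0,"rz":0},
  {"x":0.56,"y":0,"z":-0.9,"rx":0,"ry":0,"rz":0},
  {"x":0,"y":0,"z":0,"rx":0,"ry":0,"rz":0},
  {"x":0,"y":0,"z":0,"rx":0,"ry":0,"rz":0},
  {"x":0,"y":0,"z":0,"rx":0,"ry":0,"rz":0},
])

```text
clock: 70.35
tool_pos: [0.4712, -0.4374, 0.3048]
tool_rot: [-1.571, 0.002, -0.97]
wrist_force: [0.1, 0.2, 0.0]
grip_width: 0.035
```

```bash
python3 -c "
from h import *
im,r=pots('top',.4)
for q in r: print(q)
to(.4723,-.4383,.227)"
```

```text
(0.92, [0.4166, -0.3012], np.float64(0.0262), [0.4175, -0.3029], [0.056, 0.054])
(0.81, [0.5605, -0.0877], np.float64(0.0264), [0.5611, -0.0875], [0.053, 0.05])
(0.67, [0.6528, -0.139], np.float64(0.027), [0.6539, -0.1397], [0.054, 0.056])
(0.64, [0.6214, -0.1942], np.float64(0.0274), [0.6209, -0.1944], [0.054, 0.056])
(0.61, [0.6192, -0.0872], np.float64(0.0279), [0.6184, -0.0862], [0.062, 0.056])
70.45 [ 0.4713 -0.4374  0.3049] [-1.571e+00  1.000e-03 -9.700e-01] units [0.06 3.12 0.01]
```

Request:
send_rows([
  {"x":0.06,"y":0.6,"z":0.01,"rx":0,"ry":0,"rz":0},
  {"x":0,"y":0.9,"z":0,"rx":0,"ry":0,"rz":0},
  {"x":0,"y":0.9,"z":0,"rx":0,"ry":0,"rz":0},
  {"x":0,"y":0.6,"z":0,"rx":0,"ry":0,"rz":0},
  {"x":0,"y":0.12,"z":0,"rx":0,"ry":0,"rz":0},
  {"x":0,"y":0,"z":0,"rx":0,"ry":0,"rz":0},
])

```text
clock: 71.05
tool_pos: [0.4717, -0.4393, 0.2264]
tool_rot: [-1.572, 0.002, -0.971]
wrist_force: [-0.3, -0.6, -0.1]
grip_width: 0.0349
```

Request:
send_rows([
  {"x":0,"y":0,"z":0,"rx":0,"ry":0,"rz":0},
  {"x":0,"y":0,"z":0,"rx":0,"ry":0,"rz":0},
  {"x":0,"y":0,"z":0,"rx":0,"ry":0,"rz":0},
  {"x":0,"y":-0.6,"z":0,"rx":0,"ry":0,"rz":0},
  {"x":0,"y":-0.9,"z":0,"rx":0,"ry":0,"rz":0},
  {"x":0,"y":-0.9,"z":0,"rx":0,"ry":0,"rz":0},
  {"x":0,"y":-0.7,"z":0,"rx":0,"ry":0,"rz":0},
], fingers=0)

```text
clock: 71.75
tool_pos: [0.472, -0.4398, 0.3074]
tool_rot: [-1.571, -0.002, -0.971]
wrist_force: [-0.0, -0.2, -0.9]
grip_width: 0.0139
```

Request:
send_rows([
  {"x":-0.68,"y":0,"z":0.94,"rx":0,"ry":0,"rz":0},
  {"x":-0.68,"y":0,"z":0.94,"rx":0,"ry":0,"rz":0},
  {"x":-0.68,"y":0,"z":0.94,"rx":0,"ry":0,"rz":0},
  {"x":-0.68,"y":0,"z":0.94,"rx":0,"ry":0,"rz":0},
  {"x":-0.68,"y":0,"z":0.94,"rx":0,"ry":0,"rz":0},
  {"x":-0.68,"y":0,"z":0.94,"rx":0,"ry":0,"rz":0},
  {"x":-0.68,"y":0,"z":0.94,"rx":0,"ry":0,"rz":0},
  {"x":-0.68,"y":0,"z":0.94,"rx":0,"ry":0,"rz":0},
  {"x":-0.64,"y":0,"z":0.93,"rx":0,"ry":0,"rz":0},
  {"x":0,"y":0,"z":0,"rx":0,"ry":0,"rz":0},
])

```text
clock: 72.75
tool_pos: [0.5612, -0.192, 0.3056]
tool_rot: [-1.57, 0.001, -0.967]
wrist_force: [-0.6, -0.9, -2.0]
grip_width: 0.0139
```

Request:
send_rows([
  {"x":0,"y":0,"z":0,"rx":0,"ry":0,"rz":0},
  {"x":0,"y":0,"z":0,"rx":0,"ry":0,"rz":0},
])

```text
clock: 72.95
tool_pos: [0.5602, -0.1956, 0.3051]
tool_rot: [-1.572, -0.0, -0.972]
wrist_force: [-0.6, 0.1, -1.1]
grip_width: 0.0139
```

```bash
python3 -c "
from h import *
held();to(.5607,-.1936,.2315)"
```

```text
held score 0.57 x ext -28.0 28.1 zmax-29 2.8 fit [-0.   1.8]
73.05 [ 0.5601 -0.1958  0.3048] [-1.572  0.    -0.972] units [-0.06  2.93  0.07]
```

Request:
send_rows([
  {"x":-0.06,"y":0.6,"z":-0.01,"rx":0,"ry":0,"rz":0},
  {"x":0,"y":0.9,"z":0,"rx":0,"ry":0,"rz":0},
  {"x":0,"y":0.8,"z":0,"rx":0,"ry":0,"rz":0},
  {"x":0,"y":0.4,"z":0,"rx":0,"ry":0,"rz":0},
  {"x":0,"y":0.18,"z":0,"rx":0,"ry":0,"rz":0},
  {"x":0,"y":0,"z":0,"rx":0,"ry":0,"rz":0},
  {"x":0,"y":0,"z":0,"rx":0,"ry":0,"rz":0},
])

```text
clock: 73.75
tool_pos: [0.5596, -0.1941, 0.2331]
tool_rot: [-1.571, -0.001, -0.971]
wrist_force: [-0.3, -0.5, -1.1]
grip_width: 0.0139
```

```bash
python3 -c "
from h import *
Q=R.from_euler('xyz',env.get_obs()['tool_rot']); t=np.array([.5607,-.1936,.231])-Q.apply([0,0,.002]); to(*t); print(env.get_obs()['wrist_force'])"
```

```text
73.75 [ 0.5596 -0.1941  0.2331] [-1.571e+00 -1.000e-03 -9.710e-01] units [ 0.01  0.09 -0.03]
[-0.30119035 -0.52489049 -1.05117023]
```

Request:
send_rows([
  {"x":0,"y":0.06,"z":-0.03,"rx":0,"ry":0,"rz":0},
  {"x":0,"y":0.04,"z":0,"rx":0,"ry":0,"rz":0},
  {"x":0,"y":0,"z":0,"rx":0,"ry":0,"rz":0},
])

```text
clock: 74.05
tool_pos: [0.5588, -0.1943, 0.2307]
tool_rot: [-1.571, -0.0, -0.971]
wrist_force: [-1.4, 0.5, 3.1]
grip_width: 0.0139
```

Request:
send_rows([
  {"x":0,"y":0,"z":0,"rx":0,"ry":0,"rz":0},
  {"x":0,"y":0,"z":0,"rx":0,"ry":0,"rz":0},
  {"x":0,"y":0,"z":0,"rx":0,"ry":0,"rz":0},
  {"x":0,"y":-0.6,"z":0,"rx":0,"ry":0,"rz":0},
  {"x":0,"y":-1,"z":0,"rx":0,"ry":0,"rz":0},
  {"x":0,"y":-0.8,"z":0,"rx":0,"ry":0.15,"rz":0},
  {"x":0,"y":-0.6,"z":0,"rx":0,"ry":0.15,"rz":0},
  {"x":0,"y":0,"z":0,"rx":0,"ry":0.15,"rz":0},
  {"x":0,"y":0,"z":0,"rx":0,"ry":0.15,"rz":0},
], fingers=0.38)

```text
clock: 74.95
tool_pos: [0.559, -0.1943, 0.3071]
tool_rot: [-1.569, -0.001, -1.577]
wrist_force: [0.5, 0.1, -1.1]
grip_width: 0.0349
```

Request:
send_rows([
  {"x":0.73,"y":0,"z":-0.93,"rx":0,"ry":0,"rz":0},
  {"x":0.73,"y":0,"z":-0.93,"rx":0,"ry":0,"rz":0},
  {"x":0.73,"y":0,"z":-0.93,"rx":0,"ry":0,"rz":0},
  {"x":0.73,"y":0,"z":-0.93,"rx":0,"ry":0,"rz":0},
  {"x":0.73,"y":0,"z":-0.93,"rx":0,"ry":0,"rz":0},
  {"x":0.73,"y":0,"z":-0.93,"rx":0,"ry":0,"rz":0},
  {"x":0,"y":0,"z":0,"rx":0,"ry":0,"rz":0},
  {"x":0,"y":0,"z":0,"rx":0,"ry":0,"rz":0},
  {"x":0,"y":0,"z":0,"rx":0,"ry":0,"rz":0},
])

```text
clock: 75.85
tool_pos: [0.4198, -0.3032, 0.3057]
tool_rot: [-1.571, -0.0, -1.57]
wrist_force: [-0.9, 0.5, -0.8]
grip_width: 0.0345
```

```bash
python3 -c "
from h import *
im,r=pots('top',.4)
for q in r: print(q)
s=optics.trace('top','open_pot')[0]; W=np.array([ray('top',p,.048) for p in cen(s['pixels'])]); print('open',circ(W))
to(.4202,-.304,.227)"
```

```text
(0.97, [0.5605, -0.0862], np.float64(0.0268), [0.5611, -0.0862], [0.053, 0.053])
(0.88, [0.6202, -0.194], np.float64(0.0279), [0.6183, -0.1944], [0.059, 0.056])
(0.85, [0.5596, -0.1938], np.float64(0.0271), [0.5596, -0.1947], [0.053, 0.055])
(0.8, [0.6522, -0.1385], np.float64(0.0271), [0.6527, -0.1397], [0.052, 0.056])
(0.73, [0.6197, -0.0869], np.float64(0.027), [0.6184, -0.0874], [0.057, 0.053])
open (array([ 0.58691997, -0.13994109]), np.float64(0.026579601951588993))
76.0 [ 0.4198 -0.303   0.3052] [-1.572  0.    -1.57 ] units [0.04 3.13 0.02]
```

Request:
send_rows([
  {"x":0.04,"y":0.6,"z":0.02,"rx":0,"ry":0,"rz":0},
  {"x":0,"y":0.9,"z":0,"rx":0,"ry":0,"rz":0},
  {"x":0,"y":0.9,"z":0,"rx":0,"ry":0,"rz":0},
  {"x":0,"y":0.6,"z":0,"rx":0,"ry":0,"rz":0},
  {"x":0,"y":0.13,"z":0,"rx":0,"ry":0,"rz":0},
  {"x":0,"y":0,"z":0,"rx":0,"ry":0,"rz":0},
])

```text
clock: 76.6
tool_pos: [0.4198, -0.3042, 0.2266]
tool_rot: [-1.572, 0.001, -1.57]
wrist_force: [-0.0, -1.4, 0.1]
grip_width: 0.0349
```

Request:
send_rows([
  {"x":0,"y":0,"z":0,"rx":0,"ry":0,"rz":0},
  {"x":0,"y":0,"z":0,"rx":0,"ry":0,"rz":0},
  {"x":0,"y":0,"z":0,"rx":0,"ry":0,"rz":0},
  {"x":0,"y":-0.6,"z":0,"rx":0,"ry":0,"rz":0},
  {"x":0,"y":-0.9,"z":0,"rx":0,"ry":0,"rz":0},
  {"x":0,"y":-0.9,"z":0,"rx":0,"ry":0,"rz":0},
  {"x":0,"y":-0.7,"z":0,"rx":0,"ry":0,"rz":0},
], fingers=0)

```text
clock: 77.3
tool_pos: [0.4198, -0.3048, 0.306]
tool_rot: [-1.571, -0.001, -1.571]
wrist_force: [0.6, -0.3, -1.4]
grip_width: 0.014
```

Request:
send_rows([
  {"x":-0.93,"y":0,"z":0.63,"rx":0,"ry":0,"rz":0},
  {"x":-0.93,"y":0,"z":0.63,"rx":0,"ry":0,"rz":0},
  {"x":-0.93,"y":0,"z":0.63,"rx":0,"ry":0,"rz":0},
  {"x":-0.93,"y":0,"z":0.63,"rx":0,"ry":0,"rz":0},
  {"x":-0.93,"y":0,"z":0.63,"rx":0,"ry":0,"rz":0},
  {"x":-0.93,"y":0,"z":0.63,"rx":0,"ry":0,"rz":0},
  {"x":-0.93,"y":0,"z":0.63,"rx":0,"ry":0,"rz":0},
  {"x":0,"y":0,"z":0,"rx":0,"ry":0,"rz":0},
  {"x":0,"y":0,"z":0,"rx":0,"ry":0,"rz":0},
  {"x":0,"y":0,"z":0,"rx":0,"ry":0,"rz":0},
])

```text
clock: 78.3
tool_pos: [0.5295, -0.1426, 0.3043]
tool_rot: [-1.572, -0.0, -1.572]
wrist_force: [-0.0, 0.4, -1.4]
grip_width: 0.0139
```

```bash
python3 -c "
from h import *
held();to(.530,-.1403,.2315)"
```

```text
held score 0.68 x ext -29.4 27.4 zmax-29 -0.4 fit [-1.  -1.5]
78.4 [ 0.5295 -0.1428  0.3043] [-1.572 -0.    -1.572] units [-0.1   2.91  0.02]
```

Request:
send_rows([
  {"x":-0.1,"y":0.6,"z":0.04,"rx":0,"ry":0,"rz":0},
  {"x":0,"y":0.9,"z":0,"rx":0,"ry":0,"rz":0},
  {"x":0,"y":0.8,"z":0,"rx":0,"ry":0,"rz":0},
  {"x":0,"y":0.4,"z":0,"rx":0,"ry":0,"rz":0},
  {"x":0,"y":0.17,"z":0,"rx":0,"ry":0,"rz":0},
  {"x":0,"y":0,"z":0,"rx":0,"ry":0,"rz":0},
  {"x":0,"y":0,"z":0,"rx":0,"ry":0,"rz":0},
])

```text
clock: 79.1
tool_pos: [0.5313, -0.1397, 0.2332]
tool_rot: [-1.57, -0.001, -1.571]
wrist_force: [0.9, 0.1, -1.3]
grip_width: 0.0142
```

```bash
python3 -c "
from h import *
to(.5305,-.1403,.231); print(env.get_obs()['wrist_force'])"
```

```text
79.1 [ 0.5313 -0.1397  0.2332] [-1.570e+00 -1.000e-03 -1.571e+00] units [ 0.02  0.09 -0.03]
[ 0.90976913  0.13210856 -1.29779194]
```

Release and move away, then check everything.

Request:
send_rows([
  {"x":0.02,"y":0.06,"z":-0.03,"rx":0,"ry":0,"rz":0},
  {"x":0,"y":0.04,"z":0,"rx":0,"ry":0,"rz":0},
  {"x":0,"y":0,"z":0,"rx":0,"ry":0,"rz":0},
])

```text
clock: 79.4
tool_pos: [0.5304, -0.1401, 0.2307]
tool_rot: [-1.571, -0.0, -1.571]
wrist_force: [-0.5, 0.2, 2.2]
grip_width: 0.0141
```

Request:
send_rows([
  {"x":0,"y":0,"z":0,"rx":0,"ry":0,"rz":0},
  {"x":0,"y":0,"z":0,"rx":0,"ry":0,"rz":0},
  {"x":0,"y":0,"z":0,"rx":0,"ry":0,"rz":0},
  {"x":0,"y":-0.6,"z":0,"rx":0,"ry":0,"rz":0},
  {"x":0,"y":-1,"z":0,"rx":0,"ry":0,"rz":0},
  {"x":0,"y":-1,"z":0,"rx":0,"ry":0,"rz":0},
  {"x":0,"y":-1,"z":-0.5,"rx":0,"ry":0,"rz":0},
  {"x":0,"y":-1,"z":-1,"rx":0,"ry":0,"rz":0},
  {"x":0,"y":-1,"z":-1,"rx":0,"ry":0,"rz":0},
], fingers=0.38)

```text
clock: 80.3
tool_pos: [0.4671, -0.1398, 0.3722]
tool_rot: [-1.571, -0.0, -1.57]
wrist_force: [0.2, -0.1, -0.8]
grip_width: 0.0348
```

Request:
send_rows([
  {"x":0,"y":0,"z":-1,"rx":0,"ry":0,"rz":0},
  {"x":0,"y":0,"z":-1,"rx":0,"ry":0,"rz":0},
  {"x":0,"y":0,"z":-1,"rx":0,"ry":0,"rz":0},
  {"x":0,"y":0,"z":-1,"rx":0,"ry":0,"rz":0},
  {"x":0,"y":0,"z":0,"rx":0,"ry":0,"rz":0},
  {"x":0,"y":0,"z":0,"rx":0,"ry":0,"rz":0},
])

```text
clock: 80.9
tool_pos: [0.3679, -0.14, 0.3712]
tool_rot: [-1.57, -0.001, -1.572]
wrist_force: [0.6, -0.1, 0.3]
grip_width: 0.0349
```

```bash
python3 - <<'E'
from h import *
o=env.get_obs(); print(o["clock"],o["tool_pos"],o["wrist_force"])
T=np.array([.5910,-.1400])
for c in("wrist","top"):
  im,r=pots(c,.3); print(c); cv2.imwrite("pics/end_%s.png"%c,im)
  for q in r: print(q[0],q[1],"r",(np.hypot(*(np.array(q[1])-T))*1e3).round(1))
  for n,z in(("open_pot",.048),("tin",.026)):
    for s in optics.trace(c,n)[:1]:
      W=np.array([ray(c,p,z) for p in cen(s["pixels"])]); print(n,round(s["score"],2),circ(W),(W.max(0)+W.min(0))[:2]/2)
  q=proj(c,[.5912,-.1397,.02])[0].astype(int); k=12 if c=="top" else 30
  cr=im[max(q[1]-k,0):q[1]+k,q[0]-k:q[0]+k].astype(int); b=((cr[...,2]-cr[...,0]>40)).astype(np.uint8); n,l,st,ce=cv2.connectedComponentsWithStats(b); print("brown blobs",st[1:,4])
a=cv2.imread("pics/end_wrist.png");b=cv2.imread("pics/end_top.png")
cv2.imwrite("pics/final.png",np.hstack([cv2.resize(a,(400,300)),cv2.resize(b[130:290,110:420],(400,300),interpolation=cv2.INTER_CUBIC)]))
E
```

```text
80.9 [ 0.36794898 -0.13999917  0.37117646] [ 0.61784394 -0.10107535  0.27351325]
wrist
0.66 [0.5474, -0.1922] r 68.0
0.6 [0.5481, -0.0857] r 69.2
open_pot 0.73 (array([ 0.53822244, -0.0910969 ]), np.float64(0.018893395378250948)) [ 0.53314286 -0.09066919]
tin 0.56 (array([ 0.57738653, -0.13944848]), np.float64(0.0805203747258285)) [ 0.52208251 -0.13930635]
brown blobs [ 3230     4     1     2 10862     3     3     1     5     3     1     8
    51     2     1     1     1     1     2     1     1     1    14     1
     1     1     1     3     3     2     1     2     1     1     1     1
     1     2     1     1     1     1   245     3     1     1     2     1
     1     3     2]
top
0.93 [0.6517, -0.1386] r 60.7
0.9 [0.6202, -0.1941] r 61.5
0.88 [0.5587, -0.193] r 62.1
0.83 [0.6207, -0.0877] r 60.1
0.81 [0.5289, -0.1398] r 62.1
0.61 [0.5605, -0.0864] r 61.7
open_pot 0.83 (array([ 0.59010161, -0.13601109]), np.float64(0.023676129534863016)) [ 0.58989328 -0.1368584 ]
tin 0.87 (array([ 0.59056132, -0.14116259]), np.float64(0.09041068351005785)) [ 0.59080526 -0.14166352]
brown blobs [28  4 74 33 33  3]
```

View pics/final.png

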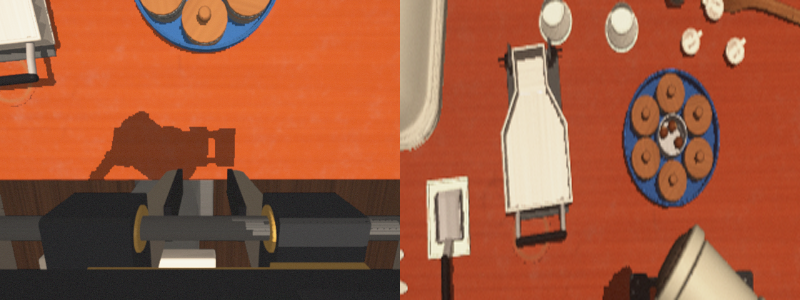

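```bash
python3 - <<'E'
import cv2,numpy as np
a=cv2.imread("pics/t1.png",0).astype(np.float32);b=cv2.imread("pics/end_top.png",0).astype(np.float32)
for n,(x0,y0,x1,y1) in dict(handle=(192,230,248,268),tray=(185,150,250,268),scoop=(125,220,168,305),cup=(262,125,300,165),pods=(320,135,390,170),ref=(420,100,455,150)).items():
  print(n,[round(v,2) for v in (*cv2.phaseCorrelate(a[y0:y1,x0:x1].copy(),b[y0:y1,x0:x1].copy(),cv2.createHanningWindow((x1-x0,y1-y0),cv2.CV_32F))[0],)],"absdiff",np.abs(a-b)[y0:y1,x0:x1].mean().round(1))
E
```

```text
handle [-0.05, 0.13] absdiff 5.7
tray [0.06, 0.08] absdiff 5.8
scoop [1.33, -0.01] absdiff 7.6
cup [0.01, -0.02] absdiff 3.9
pods [0.02, 0.01] absdiff 3.7
ref [0.01, 0.11] absdiff 3.3
```

```bash
python3 -c "
from rig import env,order
print(order.sign_off()); print(env.get_obs()['clock'])"
```

```text
the job is handed in; nothing more can be done
None
the job is handed in; nothing more can be done
```

The job is handed in at about 81 s on the robot's clock. There were three nuts and six lidded pots at this start.

**What I did**
- I stood the open pot in the middle of the tin.
- I tilted the tray to about 0.29 rad, so the three nuts ran to its narrow end. I scooped them in one pass and tipped them into the open pot.
- I laid the scoop back in its dish, pushed the tray down to its stop, and set the six lidded pots round the open pot.
- One lidded pot was knocked a few centimetres aside during the run. I found it again and placed it with the others.

**What the last checks showed**
- **Nuts:** in the last picture I saw the nuts in the open pot and none in the tray. A close crop just after tipping showed three separate nuts in the pot, and the bowl of the scoop was empty.
- **Lidded pots:** the top camera put all six 60 to 62 mm from the tin's middle.
- **Open pot:** the top camera read about 5 mm from the tin's centre, with the rim partly hidden by the lids. I had placed it within about 1 mm of the centre; the limit is 10 mm.
- **Tray, cup and pods:** in the top picture they show no shift from the start.
- **Scoop:** it lies about 3 mm to one side of where it started; the limit is 22 mm from the dish's centre. I did not measure its levelness separately.
- **Readings that disagreed:** from its last position the wrist camera saw only part of the tin. It put two lidded pots at 68 to 69 mm and misread the open pot; I went by the top camera.

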